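# Make up the key tray

### The arm

A 6-joint arm with a two-finger parallel gripper is mounted at the origin on the work surface. World frame = base frame: x ahead of the robot, y to its left, z up, the work surface at z = 0. Lengths are in mm, angles in rad, forces in N, time in s.
With the tool pointing down it reaches from about 250 to 850 mm from the base axis. Payload 12.5 kg.
Tool frame: the origin (TCP) lies at the very end of the fingers, on their centre line; the grasp point (between the pads) lies ctrl.tcp_to_grasp behind it (ctrl.tcp_to_grasp is the distance from the TCP to the grasp point, in mm); z points along the fingers, y is the direction in which the jaws open and shut (so a half turn about z gives the same grasp; the last joint's range is limited). The gripper opens to 93 mm and grips with 3 to 60 N. Pads are 15 mm wide; open, the fingers measure 128 mm over their backs; the gripper's body (75 mm by 188 mm) begins 65 mm behind the grasp point.
Start: joints at [1.227, 0.351, 1.652, -0, 1.139, -0.085], TCP at [140.725, 531.677, 218.633] pointing down, gripper open.
Joint ranges: [-2.75, 2.75], [-0.79, 2.1], [0.01, 2.65], [-1.57, 4.71], [0.07, 3.14], [-2.87, 2.87]. Speed limits (rad/s): [2.22, 2.22, 2.79, 3.14, 3.14, 3.14].

### API

Orientations are given as a rotation vector (axis times angle).
In Python, from station import ctrl gives the robot as it stands.
- The arm moves only by the tool move_arm, never from a script. Its argument "series" is a list of rows, each an object with "xyz": the shift along the tool's x, y, z in mm, a list of three; "delta_rot": the turn, a rotation vector about the tool's x, y, z in rad, a list of three; "grip": the finger opening in mm, from 0 to 93. In form: [{"xyz": [x, y, z], "delta_rot": [ax, ay, az], "grip": grip}, ...]. A call has exactly 8 rows; each row shifts and turns the pose as measured when the row begins, along the tool's axes as they then stand; what a row does not reach is not made up. A row lasts 1/12 s, in which the tool goes at most 41.7 mm and 7.16 degrees, less where a joint would pass 70% of its speed; a pose out of reach is approached as far as the arm can. A call with a gripper value outside its range is refused whole. The fingers move at their own pace and stop on an object; "grip_force" is the grip in N (left out, the last holds). Time passes only in rows, so rows that do not move let the fingers close, or fill a call up. It gives the time, the measured TCP pose, the force and the opening at its end, in the units of the state.
- ctrl.get_obs(): the state, without advancing time (a new reading comes with each control period).
- ctrl.snapshot(name): name is "side" or "top"; returns a dict with "img" (400x640x3 uint8, red, green, blue), "K" (3x3 intrinsics, pixels), "k1" (the pictures are not rectified: a ray, as slopes to the right and down, at radius r is drawn at 1 + k1 r^2 times it, then the intrinsics apply), "rvec" (rotation vector, rad) and "tvec" (3), from world to camera coordinates, as OpenCV has them. Camera axes: x right, y down, z forward; pixel columns grow to the right and rows downward; lengths in mm; the calibration is good to about 2 mm. A picture is of the moment at which its call begins. There is no depth.
- ctrl.hand_in(): hands the job in, once; it reports no verdict.
The state is a dict: "clock": time; "joint_pos": joint angles; "qvel": joint speeds; "effort": joint torques, N m; "tool_pos": TCP position; "tcp_rot": TCP orientation; "wrist_force": force on the tool from outside, world axes, zero at the start; "ft_torque": the same for the moment, N m; "grip_width": finger opening in mm.
Only numpy, scipy, OpenCV 4.12 (cv2) and the standard library are available. Lean on these libraries where they do the work, as an engineer would, in place of code of your own. Each camera call takes 0.05 s, during which the arm holds its last target. There are 200 camera calls.

### The job

Make up the tray of bike-key fobs: first lift the top tray off the nested pile and stand it in the middle of the cork mat. Then take the mallet and, with brisk blows, drive the spring pin of every fob on the slab down flush (only the mallet may push the pins), stand the mallet back upright on its rubber pad and put all the fobs in the tray. When the pins are home, also tip the mug over the tray so that all the key rings end up in it, and stand the empty mug back upright on the turntable, without disturbing the other things there or the rest of the pile.

Things in the scene. Friction and masses are not known exactly. Their poses are not given: they have to be found in the camera images.
- tray: top one of three equal grey trays nested in a pile. Floor 150 (its x) x 190 (y) mm, rim 170 x 210 outside; walls 4 thick, leaning out 20 deg, slit at the corners; rim 44 and inner floor 18 above the origin, two runners under it; 0.16 kg. Origin: centre of the underside, z up. Each tray stands 18 mm above the next with 2 mm of play: pinch a wall from above and lift straight off.
- pile: the other two trays of the pile, same shape, stuck in one another, the lower standing on the bench; origin in the centre of the lower one's underside.
- mat: flat cork mat fixed on the bench, 180 (x) x 220 (y) x 4 mm, origin in the centre of its underside. It lies to the left or to the right of the slab, the turntable on the other side.
- slab: dark basalt pounding slab fixed on the bench, 120 (x) x 280 (y) x 30 mm; origin in the centre of its underside.
- turntable: round lazy-susan turntable, disc 280 mm in diameter, top 30 mm above the bench, turns stiffly; origin in its centre at bench height. It lies on the other side of the slab from the mat. Besides the mug it carries pump, bell cap, reflector clip and tyre lever, all in its half nearer the robot.
- mug: grey ceramic mug on the turntable, the key rings in its lowest 30 mm: straight round wall, 84 mm outside diameter, 90 mm high, wall 5, floor 6 mm; handle on its +y side out to 79 mm from the axis, between 15 and 80 mm height; 0.28 kg. Origin: centre of the underside, z out of the mouth. The rim can be pinched from above. Rings slide at a slope of about 31 deg.
- mug_rim (a point): centre of the mug's mouth, 90 mm above its underside.
- mallet: rubber mallet, ash handle, standing on its lower face with the handle level. Head: upright cylinder 48 mm across, 84 mm high, a face at each end; handle: bar along its +x, 26 mm wide, 20 high, centred 42 above the lower face, ending 170 from the head's axis. 0.36 kg, centre of mass 10 mm from that axis. Origin: centre of the lower face, z up. Bring it down upright on a pin to drive it.
- mallet_grip (a point): point on the handle's middle line 45 mm from the head's axis, 42 mm above the lower face: a good place to grip across the handle from above.
- pad: round rubber pad fixed on the bench on which the mallet stands, 90 mm in diameter, 4 mm thick, origin in the centre of its underside.
- pump: bystander on the turntable: lying aluminium pump, about 207 mm long along its y, 32 mm thick; origin at its underside.
- bell_cap: bystander on the turntable: steel bell dome 55 mm in diameter, 27 mm high; origin in the centre of its underside.
- reflector_clip: bystander on the turntable: flat plastic clip 45 x 60 mm, 20 mm high; origin in the centre of its underside.
- tyre_lever: bystander on the turntable: plastic lever about 108 mm long along its y, 18 mm wide; origin at its underside.
- fob1: aluminium key fob lying flat on the slab, 90 (its x) x 34 (its y) x 16 mm, 0.11 kg; origin in the middle of its underside 45 mm from either end, z up. The end at +x is forked and carries an upright steel spring pin at x = 31 mm, y = 0, whose top is 26 mm above the underside less the pin's joint value. (None: not there in this run)
- pin1 (a joint): how far the spring pin of fob1 has been driven down, m: 0 = stands 10 mm proud of the fob's top, 0.010 = flush, fully home. At the start 0 to 0.003. The pin is 9 mm thick, grips by its own spring, needs about 8 N (10 N when struck quickly) and stays where it is driven.
- fob2: aluminium key fob lying flat on the slab, 90 (its x) x 34 (its y) x 16 mm, 0.11 kg; origin in the middle of its underside 45 mm from either end, z up. The end at +x is forked and carries an upright steel spring pin at x = 31 mm, y = 0, whose top is 26 mm above the underside less the pin's joint value. (None: not there in this run)
- pin2 (a joint): how far the spring pin of fob2 has been driven down, m: 0 = stands 10 mm proud of the fob's top, 0.010 = flush, fully home. At the start 0 to 0.003. The pin is 9 mm thick, grips by its own spring, needs about 8 N (10 N when struck quickly) and stays where it is driven.
- fob3: aluminium key fob lying flat on the slab, 90 (its x) x 34 (its y) x 16 mm, 0.11 kg; origin in the middle of its underside 45 mm from either end, z up. The end at +x is forked and carries an upright steel spring pin at x = 31 mm, y = 0, whose top is 26 mm above the underside less the pin's joint value. (None: not there in this run)
- pin3 (a joint): how far the spring pin of fob3 has been driven down, m: 0 = stands 10 mm proud of the fob's top, 0.010 = flush, fully home. At the start 0 to 0.003. The pin is 9 mm thick, grips by its own spring, needs about 8 N (10 N when struck quickly) and stays where it is driven.
- ring1_center (a point): centre of an empty steel key ring, 46 mm across outside, 7 mm thick, 24 g; at the start flat in the mug. Its z is the ring's axis.
- ring2_center (a point): centre of an empty steel key ring, 46 mm across outside, 7 mm thick, 24 g; at the start flat in the mug. Its z is the ring's axis.
- ring3_center (a point): centre of an empty steel key ring, 46 mm across outside, 7 mm thick, 24 g; at the start flat in the mug. Its z is the ring's axis.
Not all that is in view belongs to the job. Leave any red look-alike of the mallet alone.

How it is judged (in metres and radians):
On the way, in this order (a step that is already met when the one before it is completed fails the run):
1. the top tray stands on the cork mat (horizontal distance between tray and mat below 0.045 m and height (world z) of tray below 0.012 m and angle between tray's own z axis and vertical below 0.08 rad), for 0.2 s.
2. a pin goes down under a blow of the mallet (faster than 30 mm/s) (((velocity of joint pin1 above 0.03 m/s and contact force between mallet and fob1 above 1 N) or (velocity of joint pin2 above 0.03 m/s and contact force between mallet and fob2 above 1 N) or (velocity of joint pin3 above 0.03 m/s and contact force between mallet and fob3 above 1 N))).
3. the pins of all the fobs are home (within 1.5 mm of flush) (value of joint each of pin1, pin2, pin3 above 0.0085 m), for 0.2 s.
4. the mug is tipped over the tray (at least 1.3 rad, its mouth within 130 mm of the tray's centre) (angle between mug's own z axis and vertical above 1.3 rad and horizontal distance between mug_rim and tray below 0.13 m), for 0.1 s.
At the end, for the whole second after the job is handed in: Pins within 1.5 mm of flush; tray level on the mat, within 45 mm of its centre; every fob and key ring in the tray; mug upright (0.1 rad) on the turntable, within 105 mm of its centre; mallet upright (0.1 rad) on its pad, within 40 mm of its centre; all at rest (all of step 1 and all of step 3 and x of fob1 in the frame of tray between -0.078 and 0.078 m and y of fob1 in the frame of tray between -0.098 and 0.098 m and z of fob1 in the frame of tray between 0.008 and 0.06 m and x of fob2 in the frame of tray between -0.078 and 0.078 m and y of fob2 in the frame of tray between -0.098 and 0.098 m and z of fob2 in the frame of tray between 0.008 and 0.06 m and x of fob3 in the frame of tray between -0.078 and 0.078 m and y of fob3 in the frame of tray between -0.098 and 0.098 m and z of fob3 in the frame of tray between 0.008 and 0.06 m and x of ring1_center in the frame of tray between -0.085 and 0.085 m and y of ring1_center in the frame of tray between -0.105 and 0.105 m and z of ring1_center in the frame of tray between 0.015 and 0.06 m and x of ring2_center in the frame of tray between -0.085 and 0.085 m and y of ring2_center in the frame of tray between -0.105 and 0.105 m and z of ring2_center in the frame of tray between 0.015 and 0.06 m and x of ring3_center in the frame of tray between -0.085 and 0.085 m and y of ring3_center in the frame of tray between -0.105 and 0.105 m and z of ring3_center in the frame of tray between 0.015 and 0.06 m and horizontal distance between mug and turntable below 0.105 m and angle between each of mug, mallet's own z axis and vertical below 0.1 rad and height (world z) of mug between 0.024 and 0.036 m and linear speed of each of mug, mallet, tray below 0.02 m/s and horizontal distance between mallet and pad below 0.04 m and height (world z) of mallet below 0.01 m); the robot touches nothing.
It fails at once if a pin not yet home is pushed in by something other than the mallet ((value of joint pin1 below 0.0085 m and velocity of joint pin1 above 0.03 m/s and contact force between mallet and fob1 below 0.1 N) or (value of joint pin2 below 0.0085 m and velocity of joint pin2 above 0.03 m/s and contact force between mallet and fob2 below 0.1 N) or (value of joint pin3 below 0.0085 m and velocity of joint pin3 above 0.03 m/s and contact force between mallet and fob3 below 0.1 N)).
It fails at once if the pump, bell cap, reflector clip or tyre lever is shifted by more than 50 mm (distance of any of pump, bell_cap, reflector_clip, tyre_lever from where it was at the start of the episode above 0.05 m).
It fails at once if the rest of the tray pile is shifted by more than 60 mm (distance of pile from where it was at the start of the episode above 0.06 m).
Of fob1, fob2, fob3 only 2 to 3 are there at a start; the rules pass over those that are not, and their reading is None.
At some moment in a run one of fob1, fob2, fob3, tray may be knocked a few centimetres aside while the robot is not near it.
It also fails if it takes over 210 s, if anything falls off the work surface, if the arm or the gripper's body presses on something with over 40 N, if the wrist force passes 120 N, or if a joint passes its speed limit or range.

## Working session

There is one attempt and no reset: what is moved stays moved. The work goes in short steps, Python scripts to look and compute and a tool call to move; the robot and the scene stay as the last step left them, time stands still between calls to the robot, and variables do not carry over. Pictures are saved under pics/ and viewed, about 12 in all and at most 16, crops included, and the job is handed in when it is done.

Besides the shell and the picture viewer there is one more tool, called after "Emit:" as name(argument=value, ...) on one line, values as JSON. move_arm: Moves the arm, as the interface text tells. Its arguments: {"type":"object","properties":{"series":{"type":"array"},"grip_force":{"type":"number"}},"required":["series"]}

```bash
ls; mkdir -p pics; cat > h.py <<'E'
import cv2, numpy as np
from station import ctrl
def snap(n,f):
    s=ctrl.snapshot(n); cv2.imwrite('pics/'+f,cv2.cvtColor(s['img'],cv2.COLOR_RGB2BGR)); np.save('pics/'+n+'.npy',s,allow_pickle=True); return s
def load(n): return np.load('pics/'+n+'.npy',allow_pickle=True).item()
def px2w(s,u,v,z):
    K=np.array(s['K'],float); x=(u-K[0,2])/K[0,0]; y=(v-K[1,2])/K[1,1]
    X,Y=x,y
    for _ in range(20):
        g=1+s['k1']*(X*X+Y*Y); X,Y=x/g,y/g
    R=cv2.Rodrigues(np.array(s['rvec'],float))[0]; t=np.array(s['tvec'],float).ravel()
    C=-R.T@t; d=R.T@np.array([X,Y,1]); return C+d*(z-C[2])/d[2]
def w2px(s,p):
    return cv2.projectPoints(np.array(p,float).reshape(-1,3),np.array(s['rvec'],float),np.array(s['tvec'],float),np.array(s['K'],float),np.array([s['k1'],0,0,0.]))[0].reshape(-1,2)
E
python3 - <<'E'
from h import *
for n in('side','top'):
    s=snap(n,n+'0.png'); R=cv2.Rodrigues(np.array(s['rvec'],float))[0]; print(n,s['K'],s['k1'],-R.T@np.array(s['tvec']).ravel())
print(ctrl.get_obs(),ctrl.tcp_to_grasp)
E
```

```text
pics
side [[375.68785508   0.         321.9046411 ]
 [  0.         375.68785508 199.27923768]
 [  0.           0.           1.        ]] -0.06993028942799842 [  78.88634398 -849.09865346  984.17225027]
top [[444.3277963    0.         312.47812769]
 [  0.         444.3277963  199.03994415]
 [  0.           0.           1.        ]] 0.043865895227483596 [ 310.49456856   11.7423909  1266.50497433]
{'clock': 0.1, 'joint_pos': array([ 1.22739002e+00,  3.51219651e-01,  1.65229779e+00,  3.22364648e-05,
        1.13907173e+00, -8.45706872e-02]), 'qvel': array([-0.00059274, -0.00019055, -0.00269146,  0.0003124 ,  0.00042699,
        0.00231952]), 'effort': array([ 4.90473340e-04, -4.98027527e+01, -2.85704470e+01,  7.00089661e-02,
        2.39040214e-02, -5.71545115e-05]), 'tool_pos': array([140.63469159, 531.43300659, 218.15850913]), 'tcp_rot': array([-4.05434014e-01, -3.11507882e+00,  1.51973903e-03]), 'wrist_force': array([ 0.3970798 , -0.29259229, -0.03683088]), 'ft_torque': array([-0.00956398,  0.025442  , -0.02814596]), 'grip_width': 92.81474583935326} 18.8
```

View pics/top0.png

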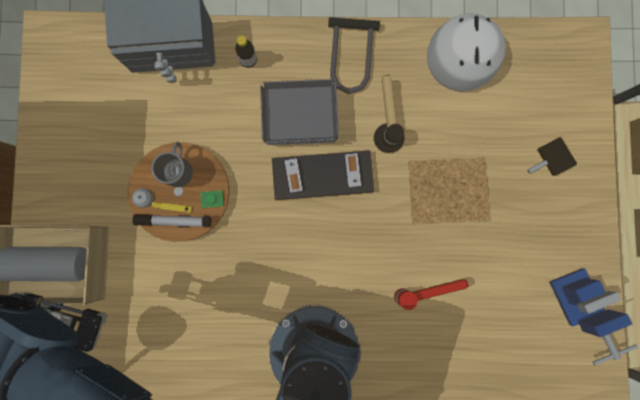

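View pics/side0.png

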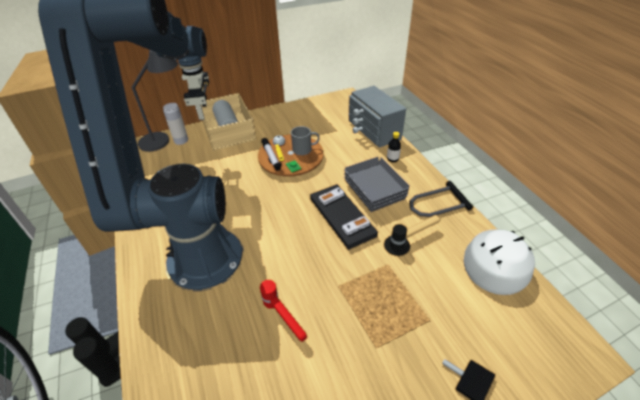

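The top view shows the turntable (178,190) with the mug at (172,170), the pile at (300,112), and the slab at (323,175) with two fobs at (293,175) and (353,170). The mallet is at (389,137) and the mat at (450,190). The red decoy is at (430,293).

```bash
python3 - <<'E'
from h import *
s=load('top'); b=cv2.cvtColor(s['img'],cv2.COLOR_RGB2BGR)
c1=cv2.resize(b[70:205,250:410],None,fx=5,fy=4.4444,interpolation=cv2.INTER_CUBIC)
c1=cv2.resize(b[70:205,250:410],(800,600)[:1]+(675,),interpolation=cv2.INTER_CUBIC)[:,:]
c1=cv2.resize(b[75:205,255:415],(736,598),interpolation=cv2.INTER_CUBIC)
cv2.imwrite('pics/c1.png',c1)
c2=cv2.resize(b[135:245,120:240],(640,587),interpolation=cv2.INTER_CUBIC); cv2.imwrite('pics/c2.png',c2)
for n,u,v,z in[('tt',178,191,30),('mug',172,169,120),('fobL',293,175,46),('fobR',353,170,46),('mallet',389,137,88),('mat',450,190,4)]: print(n,px2w(s,u,v,z).round(0))
for n,c,z in [('mat',[(409,161),(487,157),(490,220),(413,223)],4),('slab',[(273,157),(371,151),(374,193),(275,199)],30),('rim',[(261,83),(336,81),(337,142),(262,144)],80)]:
    P=np.array([px2w(s,u,v,z) for u,v in c]);print(n,P.round(0)[:,:2].tolist(),P.mean(0).round(0))
E
```

```text
tt [437. 383.  30.]
mug [485. 373. 120.]
fobL [484.  63.  46.]
fobR [ 499. -103.   46.]
mallet [ 583. -196.   88.]
mat [ 451. -383.    4.]
mat [[534.0, -267.0], [547.0, -489.0], [367.0, -494.0], [356.0, -277.0]] [ 451. -382.    4.]
slab [[536.0, 121.0], [556.0, -155.0], [438.0, -163.0], [418.0, 113.0]] [487. -21.  30.]
rim [[731.0, 153.0], [739.0, -52.0], [570.0, -56.0], [562.0, 147.0]] [651.  48.  80.]
```

View pics/c1.png

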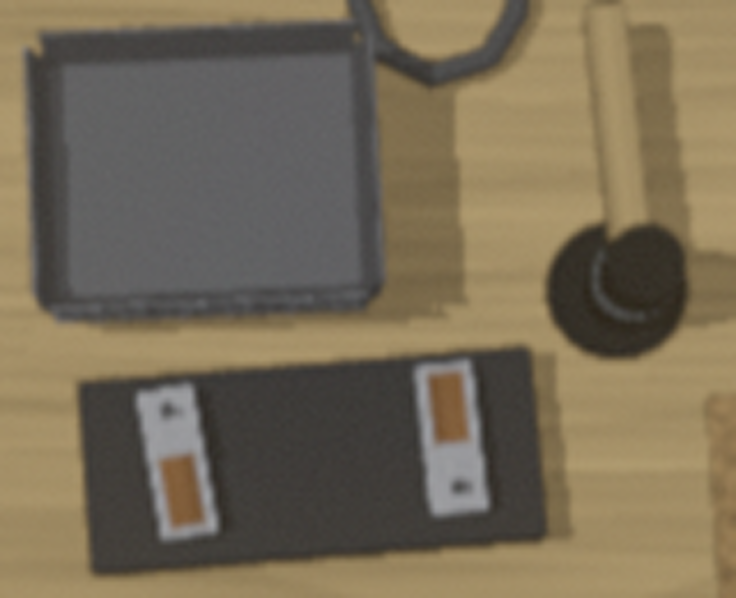

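View pics/c2.png

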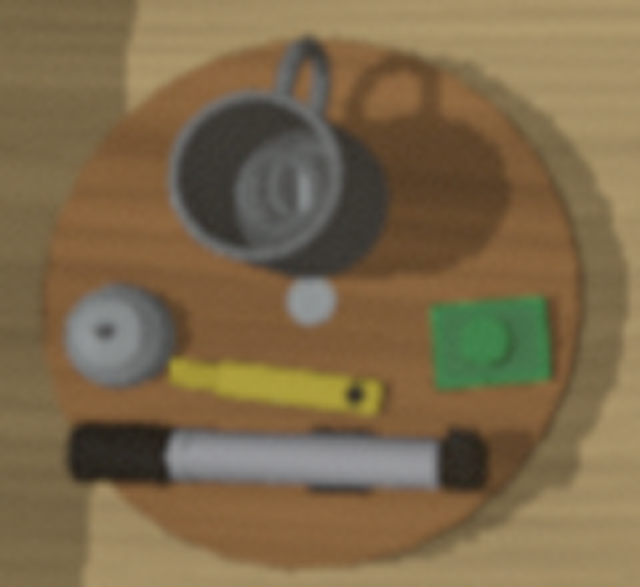

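The first crop shows two fobs: the left fob's pin is at its far end (c1 170,410) and the right fob's pin is at its near end (460,486). The rim's corners are clear. In the second crop the mug rim is centred at (257,175), with the handle pointing up and away from the robot.

```bash
cat >> h.py <<'E'
from scipy.spatial.transform import Rotation as Ro
def ori(yaw,tx=0.,ty=0.):
    "tool down, tool x at world angle yaw(deg); then turned about tool x by tx, tool y by ty (deg)"
    a=np.radians(yaw); x=np.array([np.cos(a),np.sin(a),0]); z=np.array([0,0,-1.]); y=np.cross(z,x)
    return Ro.from_matrix(np.c_[x,y,z])*Ro.from_rotvec(np.radians([tx,0,0]))*Ro.from_rotvec(np.radians([0,ty,0]))
def cur():
    o=ctrl.get_obs(); return np.array(o['tool_pos']),Ro.from_rotvec(o['tcp_rot'])
def seq(*tg,start=None):
    "tg: (pos or None, Ro or None). prints total tool-frame shift and turn per segment"
    p,R=start or cur()
    for q,S in tg:
        if S is not None:
            d=(R.inv()*S).as_rotvec(); print('ROT %s  deg %.1f (rows>=%.1f)'%(d.round(4).tolist(),np.degrees(np.linalg.norm(d)),np.degrees(np.linalg.norm(d))/7.16),end=' '); R=S
        if q is not None:
            q=np.array(q,float); d=R.inv().apply(q-p); print('XYZ %s len %.0f (rows>=%.1f)'%(d.round(1).tolist(),np.linalg.norm(d),np.linalg.norm(d)/41.7),end=''); p=q
        print()
def st():
    o=ctrl.get_obs(); R=Ro.from_rotvec(o['tcp_rot']).as_matrix()
    print('t %.2f pos %s x %s z %s grip %.1f F %s q %s'%(o['clock'],np.round(o['tool_pos'],1),R[:,0].round(3),R[:,2].round(3),o['grip_width'],np.round(o['wrist_force'],1),np.round(o['joint_pos'],2)))
E
python3 - <<'E'
from h import *
s=load('top')
f=lambda L,o,k,z:np.array([px2w(s,o[0]+(u+.5)/k-.5,o[1]+(v+.5)/k-.5,z) for u,v in L])[:,:2]
o1,k1=(255,75),4.6; o2,k2=(120,135),5.333
for n,L in(('fobL',[(138,393),(193,384),(218,531),(162,541)]),('fobR',[(414,366),(469,359),(489,508),(434,516)])):
    P=f(L,o1,k1,46);print(n,P.round().tolist(),P.mean(0).round(1),'yaw',np.degrees(np.arctan2(*((P[0]+P[1]-P[2]-P[3])[::-1]))))
print('pins',f([(167,407),(458,484)],o1,k1,54).round(1).tolist())
P=f([(24,42),(371,25),(384,298),(38,318)],o1,k1,80);print('rim',P.round().tolist(),P.mean(0))
print('mugrim',f([(257,175)],o2,k2,120),'handle tip',f([(306,45)],o2,k2,105),'tt',f([(313,303)],o2,k2,30))
print('mugrim pts',f([(257,90),(257,260),(171,175),(343,175)],o2,k2,120).round())
print('mallet head top',f([(648,268)],o1,k1,88),'pad',f([(618,290)],o1,k1,4),'handle',f([(606,5),(628,222)],o1,k1,56))
t=np.radians(3);
seq((None,ori(93,0,0)),start=cur())
seq((None,ori(93,20,0)),start=cur())
print(ori(93,20).as_matrix().round(2))
E
```

```text
fobL [[525.0, 87.0], [531.0, 54.0], [442.0, 38.0], [436.0, 71.0]] [483.4  62.4] yaw 10.16348376000055
fobR [[544.0, -80.0], [548.0, -113.0], [458.0, -125.0], [452.0, -92.0]] [ 500.4 -102.4] yaw 7.743786211420375
pins [[515.4, 69.0], [470.9, -105.6]]
rim [[729.0, 156.0], [742.0, -50.0], [577.0, -59.0], [563.0, 144.0]] [652.78202321  47.64544482]
mugrim [[488.95670922 384.35054297]] handle tip [[556.49398889 367.5818334 ]] tt [[435.90857785 382.12515472]]
mugrim pts [[531. 386.]
 [447. 383.]
 [488. 426.]
 [490. 343.]]
mallet head top [[ 594.92526942 -213.02771993]] pad [[ 601.02876175 -210.24506267]] handle [[ 764.30605002 -194.05250473]
 [ 630.66271698 -207.19691247]]
ROT [-0.0009, 0.0005, 1.2596]  deg 72.2 (rows>=10.1) 
ROT [0.3005, 0.2202, 1.2459]  deg 74.5 (rows>=10.4) 
[[-0.05  0.94 -0.34]
 [ 1.    0.05 -0.02]
 [-0.   -0.34 -0.94]]
```

```bash
python3 - <<'E'
from h import *
O=ori(93.8,-20); print(O.as_matrix().round(2))
g=np.array([574.6,42.3,68]); up=-O.apply([0,0,1])
seq((None,O),(g+70*up,None),(g,None))
E
```

```text
[[-0.07  0.94  0.34]
 [ 1.    0.06  0.02]
 [ 0.    0.34 -0.94]]
ROT [-0.3035, -0.2168, 1.2324]  deg 73.8 (rows>=10.3) 
XYZ [-516.8, 325.1, 208.1] len 645 (rows>=15.5)
XYZ [-0.0, 0.0, 70.0] len 70 (rows>=1.7)
```

Emit:
move_arm(series=[{"xyz": [0, 0, 0], "delta_rot": [-0.019, -0.0135, 0.077], "grip": 40}, {"xyz": [0, 0, 0], "delta_rot": [-0.019, -0.0135, 0.077], "grip": 40}, {"xyz": [0, 0, 0], "delta_rot": [-0.019, -0.0135, 0.077], "grip": 40}, {"xyz": [0, 0, 0], "delta_rot": [-0.019, -0.0135, 0.077], "grip": 40}, {"xyz": [0, 0, 0], "delta_rot": [-0.019, -0.0135, 0.077], "grip": 40}, {"xyz": [0, 0, 0], "delta_rot": [-0.019, -0.0135, 0.077], "grip": 40}, {"xyz": [0, 0, 0], "delta_rot": [-0.019, -0.0135, 0.077], "grip": 40}, {"xyz": [0, 0, 0], "delta_rot": [-0.019, -0.0135, 0.077], "grip": 40}], grip_force=40)

```text
clock: 0.77
tool_pos: [141.0, 530.0, 215.6]
tcp_rot: [1.312, 2.704, 0.203]
wrist_force: [0.2, -0.5, 0.4]
grip_width: 44.2
```

Emit:
move_arm(series=[{"xyz": [0, 0, 0], "delta_rot": [-0.019, -0.0135, 0.077], "grip": 40}, {"xyz": [0, 0, 0], "delta_rot": [-0.019, -0.0135, 0.077], "grip": 40}, {"xyz": [0, 0, 0], "delta_rot": [-0.019, -0.0135, 0.077], "grip": 40}, {"xyz": [0, 0, 0], "delta_rot": [-0.019, -0.0135, 0.077], "grip": 40}, {"xyz": [0, 0, 0], "delta_rot": [-0.019, -0.0135, 0.077], "grip": 40}, {"xyz": [0, 0, 0], "delta_rot": [-0.019, -0.0135, 0.077], "grip": 40}, {"xyz": [0, 0, 0], "delta_rot": [-0.019, -0.0135, 0.077], "grip": 40}, {"xyz": [0, 0, 0], "delta_rot": [-0.019, -0.0135, 0.077], "grip": 40}])

```text
clock: 1.43
tool_pos: [140.5, 528.1, 213.6]
tcp_rot: [2.021, 2.035, 0.375]
wrist_force: [0.5, 0.4, 0.4]
grip_width: 40.1
```

Emit:
move_arm(series=[{"xyz": [-32, 20, 8], "delta_rot": [0, 0, 0], "grip": 40}, {"xyz": [-32, 20, 8], "delta_rot": [0, 0, 0], "grip": 40}, {"xyz": [-32, 20, 8], "delta_rot": [0, 0, 0], "grip": 40}, {"xyz": [-32, 20, 8], "delta_rot": [0, 0, 0], "grip": 40}, {"xyz": [-32, 20, 8], "delta_rot": [0, 0, 0], "grip": 40}, {"xyz": [-32, 20, 8], "delta_rot": [0, 0, 0], "grip": 40}, {"xyz": [-32, 20, 8], "delta_rot": [0, 0, 0], "grip": 40}, {"xyz": [-32, 20, 8], "delta_rot": [0, 0, 0], "grip": 40}])

```text
clock: 2.1
tool_pos: [314.9, 267.2, 205.4]
tcp_rot: [2.015, 2.04, 0.377]
wrist_force: [1.3, 0.9, -0.4]
grip_width: 39.9
```

```bash
python3 - <<'E'
from h import *
st()
O=ori(93.8,-20)
g=np.array([574.6,42.3,68]); up=-O.apply([0,0,1])
seq((None,O),(g+70*up,None),(g,None))
E
```

```text
t 2.10 pos [314.9 267.2 205.4] x [-0.013  1.     0.005] z [ 0.353  0.009 -0.936] grip 39.9 F [ 1.3  0.9 -0.4] q [ 0.75  0.    2.17 -0.36  0.73  0.98]
ROT [0.0116, 0.0141, -0.0512]  deg 3.1 (rows>=0.4) 
XYZ [-241.6, 182.5, 142.6] len 335 (rows>=8.0)
XYZ [-0.0, 0.0, 70.0] len 70 (rows>=1.7)
```

Emit:
move_arm(series=[{"xyz": [0, 0, 0], "delta_rot": [0.0116, 0.0141, -0.0512], "grip": 40}, {"xyz": [-30, 23, 18], "delta_rot": [0, 0, 0], "grip": 40}, {"xyz": [-30, 23, 18], "delta_rot": [0, 0, 0], "grip": 40}, {"xyz": [-30, 23, 18], "delta_rot": [0, 0, 0], "grip": 40}, {"xyz": [-30, 23, 18], "delta_rot": [0, 0, 0], "grip": 40}, {"xyz": [-30, 23, 18], "delta_rot": [0, 0, 0], "grip": 40}, {"xyz": [-30, 23, 18], "delta_rot": [0, 0, 0], "grip": 40}, {"xyz": [-30, 23, 18], "delta_rot": [0, 0, 0], "grip": 40}])

```text
clock: 2.77
tool_pos: [520.6, 67.6, 145.3]
tcp_rot: [1.962, 2.101, 0.379]
wrist_force: [0.3, 0.8, 0.1]
grip_width: 40.0
```

Emit:
move_arm(series=[{"xyz": [-30, 23, 18], "delta_rot": [0, 0, 0], "grip": 30}, {"xyz": [0, 0, 0], "delta_rot": [0, 0, 0], "grip": 30}, {"xyz": [0, 0, 0], "delta_rot": [0, 0, 0], "grip": 30}, {"xyz": [0, 0, 0], "delta_rot": [0, 0, 0], "grip": 30}, {"xyz": [0, 0, 0], "delta_rot": [0, 0, 0], "grip": 30}, {"xyz": [0, 0, 0], "delta_rot": [0, 0, 0], "grip": 30}, {"xyz": [0, 0, 0], "delta_rot": [0, 0, 0], "grip": 30}, {"xyz": [0, 0, 0], "delta_rot": [0, 0, 0], "grip": 30}])

```text
clock: 3.43
tool_pos: [551.0, 36.5, 134.4]
tcp_rot: [1.967, 2.099, 0.376]
wrist_force: [-0.1, 0.1, 0.3]
grip_width: 30.2
```

```bash
python3 - <<'E'
from h import *
st()
O=ori(93.8,-20)
g=np.array([574.6,42.3,68]); up=-O.apply([0,0,1])
seq((None,O),(g,None))
s=snap('side','s1.png'); b=cv2.imread('pics/s1.png')[110:260,290:450]; cv2.imwrite('pics/s1c.png',cv2.resize(b,(640,600),interpolation=cv2.INTER_CUBIC))
E
```

```text
t 3.43 pos [551.   36.5 134.4] x [-0.065  0.998  0.   ] z [ 0.346  0.023 -0.938] grip 30.2 F [-0.1  0.1  0.3] q [-0.04  0.33  1.98  0.08  0.48 -0.16]
ROT [0.0049, 0.0, -0.0015]  deg 0.3 (rows>=0.0) 
XYZ [4.3, -0.2, 70.6] len 71 (rows>=1.7)
```

View pics/s1c.png

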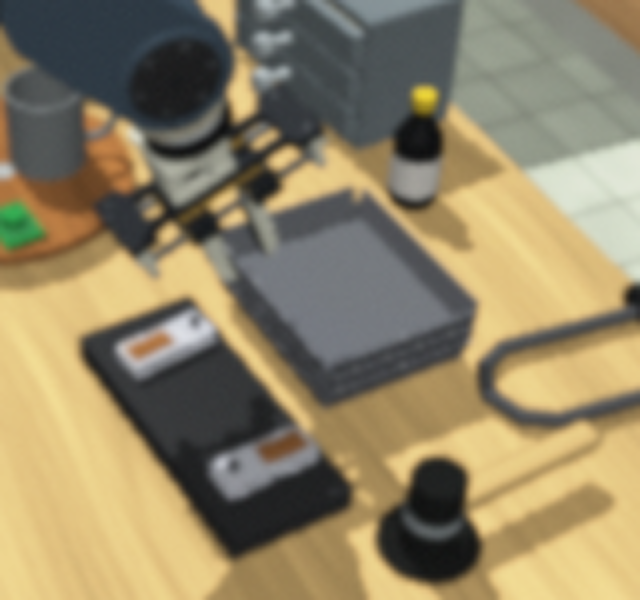

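The fingers straddle the near wall (crop 225–265, 235), so I go down and pinch.

Emit:
move_arm(series=[{"xyz": [1, 0, 17], "delta_rot": [0, 0, 0], "grip": 30}, {"xyz": [1, 0, 17], "delta_rot": [0, 0, 0], "grip": 30}, {"xyz": [1, 0, 14], "delta_rot": [0, 0, 0], "grip": 30}, {"xyz": [1, 0, 12], "delta_rot": [0, 0, 0], "grip": 30}, {"xyz": [0, 0, 10], "delta_rot": [0, 0, 0], "grip": 30}, {"xyz": [0, 0, 0], "delta_rot": [0, 0, 0], "grip": 0}, {"xyz": [0, 0, 0], "delta_rot": [0, 0, 0], "grip": 0}, {"xyz": [0, 0, 0], "delta_rot": [0, 0, 0], "grip": 0}])

```text
clock: 4.15
tool_pos: [576.2, 45.0, 68.9]
tcp_rot: [1.96, 2.1, 0.381]
wrist_force: [-0.5, -0.3, -0.4]
grip_width: 14.6
```

Emit:
move_arm(series=[{"xyz": [0, 0, 0], "delta_rot": [0, 0, 0], "grip": 0}, {"xyz": [0, 0, 0], "delta_rot": [0, 0, 0], "grip": 0}, {"xyz": [0, 0, 0], "delta_rot": [0, 0, 0], "grip": 0}, {"xyz": [0, 0, 0], "delta_rot": [0, 0, 0], "grip": 0}, {"xyz": [0, 0, 0], "delta_rot": [0, 0, 0], "grip": 0}, {"xyz": [0, 0, 0], "delta_rot": [0, 0, 0], "grip": 0}, {"xyz": [0, 0, 0], "delta_rot": [0, 0, 0], "grip": 0}, {"xyz": [0, 0, 0], "delta_rot": [0, 0, 0], "grip": 0}])

```text
clock: 4.82
tool_pos: [576.7, 44.8, 71.5]
tcp_rot: [1.959, 2.098, 0.384]
wrist_force: [0.8, 0.1, -2.1]
grip_width: 3.8
```

```bash
python3 - <<'E'
from h import *
st(); p,R=cur()
seq((p+[0,0,130],None),(p+[-202,-430,130],None),(p+[-202,-430,-25],None))
E
```

```text
t 4.82 pos [576.7  44.8  71.5] x [-0.068  0.998  0.   ] z [ 0.353  0.024 -0.935] grip 3.8 F [ 0.8  0.1 -2.1] q [-0.02  0.48  1.96  0.09  0.35 -0.17]
XYZ [0.0, 46.0, -121.6] len 130 (rows>=3.1)
XYZ [-415.2, -216.0, -81.8] len 475 (rows>=11.4)
XYZ [-0.0, -54.9, 145.0] len 155 (rows>=3.7)
```

Emit:
move_arm(series=[{"xyz": [0, 2, -5], "delta_rot": [0, 0, 0], "grip": 0}, {"xyz": [0, 4, -10], "delta_rot": [0, 0, 0], "grip": 0}, {"xyz": [0, 6.5, -17], "delta_rot": [0, 0, 0], "grip": 0}, {"xyz": [0, 6.5, -17], "delta_rot": [0, 0, 0], "grip": 0}, {"xyz": [0, 6.5, -17], "delta_rot": [0, 0, 0], "grip": 0}, {"xyz": [0, 6.5, -17], "delta_rot": [0, 0, 0], "grip": 0}, {"xyz": [0, 6.5, -17], "delta_rot": [0, 0, 0], "grip": 0}, {"xyz": [0, 6.5, -17], "delta_rot": [0, 0, 0], "grip": 0}], grip_force=60)

```text
clock: 5.48
tool_pos: [573.0, 44.8, 198.5]
tcp_rot: [1.966, 2.107, 0.37]
wrist_force: [0.7, 0.1, -2.1]
grip_width: 3.0
```

```bash
python3 - <<'E'
from h import *
st(); 
s=snap('side','s2.png'); b=cv2.imread('pics/s2.png')[80:280,260:474]; cv2.imwrite('pics/s2c.png',cv2.resize(b,(642,600),interpolation=cv2.INTER_CUBIC))
E
```

```text
t 5.48 pos [573.   44.8 198.5] x [-0.069  0.998  0.   ] z [ 0.34   0.024 -0.94 ] grip 3.0 F [ 0.7  0.1 -2.1] q [-0.02  0.27  1.87  0.05  0.66 -0.12]
```

View pics/s2c.png

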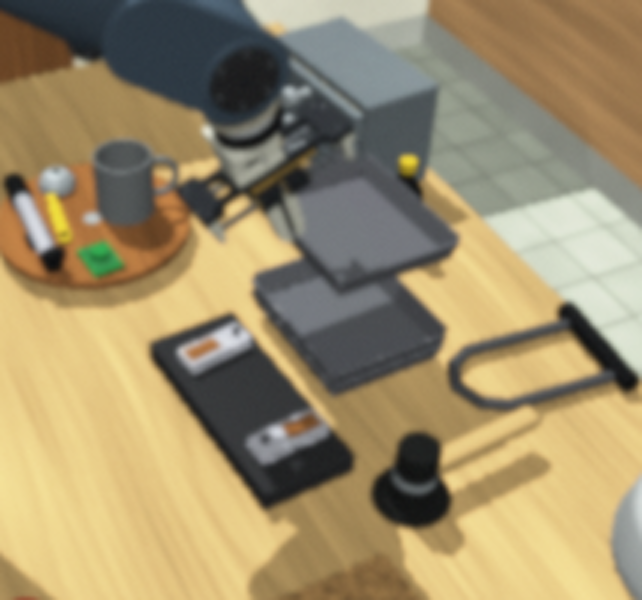

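The tray is held level and is clear of the pile.

```bash
python3 - <<'E'
from h import *
p,R=cur()
seq(([374.5,-384.7,190],None),([374.5,-384.7,60],None),([374.5,-384.7,41],None))
E
```

```text
XYZ [-414.6, -219.8, -67.6] len 474 (rows>=11.4)
XYZ [0.0, -45.0, 122.0] len 130 (rows>=3.1)
XYZ [0.0, -6.6, 17.8] len 19 (rows>=0.5)
```

Emit:
move_arm(series=[{"xyz": [-12, -6, -2], "delta_rot": [0, 0, 0], "grip": 0}, {"xyz": [-20, -11, -3], "delta_rot": [0, 0, 0], "grip": 0}, {"xyz": [-27, -14, -4.5], "delta_rot": [0, 0, 0], "grip": 0}, {"xyz": [-27, -14, -4.5], "delta_rot": [0, 0, 0], "grip": 0}, {"xyz": [-27, -14, -4.5], "delta_rot": [0, 0, 0], "grip": 0}, {"xyz": [-27, -14, -4.5], "delta_rot": [0, 0, 0], "grip": 0}, {"xyz": [-27, -14, -4.5], "delta_rot": [0, 0, 0], "grip": 0}, {"xyz": [-27, -14, -4.5], "delta_rot": [0, 0, 0], "grip": 0}])

```text
clock: 6.2
tool_pos: [479.8, -158.8, 198.5]
tcp_rot: [1.95, 2.111, 0.38]
wrist_force: [0.9, -0.6, -2.1]
grip_width: 3.5
```

Emit:
move_arm(series=[{"xyz": [-27, -14.5, -4.5], "delta_rot": [0, 0, 0], "grip": 0}, {"xyz": [-27, -14.5, -4.5], "delta_rot": [0, 0, 0], "grip": 0}, {"xyz": [-27, -14.5, -4.5], "delta_rot": [0, 0, 0], "grip": 0}, {"xyz": [-27, -14.5, -4.5], "delta_rot": [0, 0, 0], "grip": 0}, {"xyz": [-27, -14.5, -4.5], "delta_rot": [0, 0, 0], "grip": 0}, {"xyz": [-27, -14.5, -4.5], "delta_rot": [0, 0, 0], "grip": 0}, {"xyz": [-27, -14.5, -4.5], "delta_rot": [0, 0, 0], "grip": 0}, {"xyz": [-19, -10, -3], "delta_rot": [0, 0, 0], "grip": 0}])

```text
clock: 6.87
tool_pos: [370.4, -385.7, 190.2]
tcp_rot: [1.951, 2.111, 0.377]
wrist_force: [-0.2, -0.0, -1.2]
grip_width: 3.4
```

```bash
python3 - <<'E'
from h import *
st()
seq((None,ori(93.8,-20)),([374.5,-384.7,60],None),([374.5,-384.7,41],None))
E
```

```text
t 6.87 pos [ 370.4 -385.7  190.2] x [-0.078  0.997 -0.002] z [ 0.347  0.025 -0.937] grip 3.4 F [-0.2 -0.  -1.2] q [-1.06  0.28  1.88  0.42  0.87 -1.39]
ROT [0.0064, -0.002, 0.0122]  deg 0.8 (rows>=0.1) 
XYZ [0.7, -40.6, 123.8] len 130 (rows>=3.1)
XYZ [-0.0, -6.5, 17.9] len 19 (rows>=0.5)
```

Emit:
move_arm(series=[{"xyz": [0, -6, 18], "delta_rot": [0.006, 0, 0.01], "grip": 0}, {"xyz": [0, -6.5, 20], "delta_rot": [0, 0, 0], "grip": 0}, {"xyz": [0, -6.5, 20], "delta_rot": [0, 0, 0], "grip": 0}, {"xyz": [0, -6.5, 20], "delta_rot": [0, 0, 0], "grip": 0}, {"xyz": [0, -6.5, 18], "delta_rot": [0, 0, 0], "grip": 0}, {"xyz": [0, -4, 12], "delta_rot": [0, 0, 0], "grip": 0}, {"xyz": [0, -4, 11], "delta_rot": [0, 0, 0], "grip": 0}, {"xyz": [0, -2.5, 7], "delta_rot": [0, 0, 0], "grip": 0}])

```text
clock: 7.53
tool_pos: [369.4, -392.1, 51.0]
tcp_rot: [1.971, 2.098, 0.362]
wrist_force: [0.4, -0.6, -1.1]
grip_width: 3.2
```

Emit:
move_arm(series=[{"xyz": [0, -1.5, 4], "delta_rot": [0, 0, 0], "grip": 0}, {"xyz": [0, -1.5, 4], "delta_rot": [0, 0, 0], "grip": 0}, {"xyz": [0, -1, 3], "delta_rot": [0, 0, 0], "grip": 0}, {"xyz": [0, -0.7, 2], "delta_rot": [0, 0, 0], "grip": 0}, {"xyz": [0, -0.7, 2], "delta_rot": [0, 0, 0], "grip": 0}, {"xyz": [0, 0, 0], "delta_rot": [0, 0, 0], "grip": 0}, {"xyz": [0, 0, 0], "delta_rot": [0, 0, 0], "grip": 0}, {"xyz": [0, 0, 0], "delta_rot": [0, 0, 0], "grip": 0}])

```text
clock: 8.2
tool_pos: [369.2, -393.1, 40.4]
tcp_rot: [1.964, 2.097, 0.364]
wrist_force: [-0.2, -0.2, -1.1]
grip_width: 3.2
```

```bash
python3 - <<'E'
from h import *
st()
E
```

```text
t 8.20 pos [ 369.2 -393.1   40.4] x [-0.064  0.998 -0.008] z [ 0.344  0.014 -0.939] grip 3.2 F [-0.2 -0.2 -1.1] q [-1.06  0.54  1.96  0.61  0.56 -1.64]
```

Emit:
move_arm(series=[{"xyz": [2, -0.5, 1.5], "delta_rot": [0, 0, 0], "grip": 0}, {"xyz": [2, -0.5, 1.5], "delta_rot": [0, 0, 0], "grip": 0}, {"xyz": [2, -0.5, 1.5], "delta_rot": [0, 0, 0], "grip": 0}, {"xyz": [0, 0, 0], "delta_rot": [0, 0, 0], "grip": 0}, {"xyz": [0, 0, 0], "delta_rot": [0, 0, 0], "grip": 25}, {"xyz": [0, 0, 0], "delta_rot": [0, 0, 0], "grip": 25}, {"xyz": [0, 0, 0], "delta_rot": [0, 0, 0], "grip": 25}, {"xyz": [0, 0, 0], "delta_rot": [0, 0, 0], "grip": 25}])

```text
clock: 8.87
tool_pos: [370.1, -390.5, 38.1]
tcp_rot: [1.959, 2.09, 0.356]
wrist_force: [0.2, 0.2, 0.0]
grip_width: 23.7
```

Emit:
move_arm(series=[{"xyz": [0, 0, 0], "delta_rot": [0, 0, 0], "grip": 25}, {"xyz": [0, 0, 0], "delta_rot": [0, 0, 0], "grip": 25}, {"xyz": [0, 0, -10], "delta_rot": [0, 0, 0], "grip": 25}, {"xyz": [0, 0, -20], "delta_rot": [0, 0, 0], "grip": 25}, {"xyz": [0, 0, -30], "delta_rot": [0, 0, 0], "grip": 25}, {"xyz": [0, 0, -30], "delta_rot": [0, 0, 0], "grip": 25}, {"xyz": [0, 0, -30], "delta_rot": [0, 0, 0], "grip": 25}, {"xyz": [0, 0, -30], "delta_rot": [0, 0, 0], "grip": 25}])

```text
clock: 9.53
tool_pos: [314.3, -387.7, 180.4]
tcp_rot: [1.968, 2.099, 0.36]
wrist_force: [-0.1, -0.3, 0.7]
grip_width: 25.1
```

```bash
python3 - <<'E'
from h import *
st()
b=snap('top','t1.png'); b=cv2.imread('pics/t1.png')[60:240,250:500]; cv2.imwrite('pics/t1c.png',cv2.resize(b,(800,576),interpolation=cv2.INTER_CUBIC))
E
```

```text
t 9.53 pos [ 314.3 -387.7  180.4] x [-0.063  0.998 -0.007] z [ 0.339  0.015 -0.941] grip 25.1 F [-0.1 -0.3  0.7] q [-1.16  0.24  1.96  0.43  0.86 -1.5 ]
```

View pics/t1c.png

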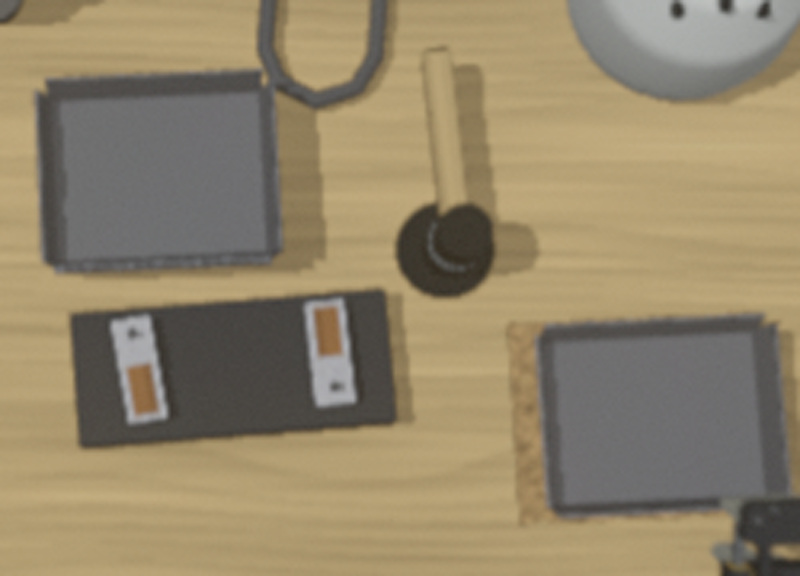

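The tray stands on the mat, shifted to the right: rim corners are at (540,327), (768,316) and (553,516), and a strip of mat shows on the left.

```bash
python3 - <<'E'
from h import *
s=load('top')
f=lambda L,z:np.array([px2w(s,250+(u+.5)/3.2-.5,60+(v+.5)/3.2-.5,z) for u,v in L])[:,:2]
P=f([(539,327),(552,516),(776,316),(768,316)],48);print(P.round())
t=np.radians(3.4);c,si=np.cos(t),np.sin(t)
R=np.array([[c,-si],[si,c]])
print('centre from left-top',P[0]-R@[85,105],'from left-bottom',P[1]-R@[-85,105])
O=ori(96-0,0)
p,_=cur(); G=np.array([595+45*np.cos(np.radians(6)),-213+45*np.sin(np.radians(6)),0]);print(G)
seq((None,ori(6)),(None,ori(186)))
E
```

```text
[[ 524. -283.]
 [ 360. -292.]
 [ 535. -486.]
 [ 535. -479.]]
centre from left-top [ 445.05368616 -392.6301049 ] from left-bottom [ 451.44799316 -392.04051115]
[ 639.75348529 -208.29621915    0.        ]
ROT [0.288, -0.2557, 1.5143]  deg 89.5 (rows>=12.5) 
ROT [-0.0, -0.0, 3.1416]  deg 180.0 (rows>=25.1)
```

Emit:
move_arm(series=[{"xyz": [0, 0, 0], "delta_rot": [0.018, -0.016, 0.0945], "grip": 60}, {"xyz": [0, 0, 0], "delta_rot": [0.018, -0.016, 0.0945], "grip": 60}, {"xyz": [0, 0, 0], "delta_rot": [0.018, -0.016, 0.0945], "grip": 60}, {"xyz": [0, 0, 0], "delta_rot": [0.018, -0.016, 0.0945], "grip": 60}, {"xyz": [0, 0, 0], "delta_rot": [0.018, -0.016, 0.0945], "grip": 60}, {"xyz": [0, 0, 0], "delta_rot": [0.018, -0.016, 0.0945], "grip": 60}, {"xyz": [0, 0, 0], "delta_rot": [0.018, -0.016, 0.0945], "grip": 60}, {"xyz": [0, 0, 0], "delta_rot": [0.018, -0.016, 0.0945], "grip": 60}])

```text
clock: 10.25
tool_pos: [310.6, -391.7, 193.5]
tcp_rot: [2.741, 1.205, 0.184]
wrist_force: [-0.0, -0.3, 0.4]
grip_width: 59.8
```

Emit:
move_arm(series=[{"xyz": [0, 0, 0], "delta_rot": [0.018, -0.016, 0.0945], "grip": 60}, {"xyz": [0, 0, 0], "delta_rot": [0.018, -0.016, 0.0945], "grip": 60}, {"xyz": [0, 0, 0], "delta_rot": [0.018, -0.016, 0.0945], "grip": 60}, {"xyz": [0, 0, 0], "delta_rot": [0.018, -0.016, 0.0945], "grip": 60}, {"xyz": [0, 0, 0], "delta_rot": [0.018, -0.016, 0.0945], "grip": 60}, {"xyz": [0, 0, 0], "delta_rot": [0.018, -0.016, 0.0945], "grip": 60}, {"xyz": [0, 0, 0], "delta_rot": [0.018, -0.016, 0.0945], "grip": 60}, {"xyz": [0, 0, 0], "delta_rot": [0.018, -0.016, 0.0945], "grip": 60}])

```text
clock: 10.92
tool_pos: [308.1, -390.9, 197.1]
tcp_rot: [3.134, 0.041, -0.023]
wrist_force: [0.1, -0.5, 0.4]
grip_width: 60.0
```

```bash
python3 - <<'E'
from h import *
st()
seq((None,ori(6)),([637.8,-208.5,140],None),([637.8,-208.5,30],None))
E
```

```text
t 10.92 pos [ 308.1 -390.9  197.1] x [ 1.     0.026 -0.015] z [-0.014 -0.008 -1.   ] grip 60.0 F [ 0.1 -0.5  0.4] q [-0.99  0.28  1.81 -0.02  1.05  0.57]
ROT [0.0069, 0.0148, -0.0785]  deg 4.6 (rows>=0.6) 
XYZ [346.9, -147.0, 57.1] len 381 (rows>=9.1)
XYZ [0.0, 0.0, 110.0] len 110 (rows>=2.6)
```

Emit:
move_arm(series=[{"xyz": [0, 0, 0], "delta_rot": [0.007, 0.0145, -0.077], "grip": 60}, {"xyz": [28, -12, 4], "delta_rot": [0, 0, 0], "grip": 60}, {"xyz": [28, -12, 4], "delta_rot": [0, 0, 0], "grip": 60}, {"xyz": [28, -12, 4], "delta_rot": [0, 0, 0], "grip": 60}, {"xyz": [28, -12, 4], "delta_rot": [0, 0, 0], "grip": 60}, {"xyz": [28, -12, 4], "delta_rot": [0, 0, 0], "grip": 60}, {"xyz": [28, -12, 4], "delta_rot": [0, 0, 0], "grip": 60}, {"xyz": [28, -12, 4], "delta_rot": [0, 0, 0], "grip": 60}])

```text
clock: 11.58
tool_pos: [497.5, -289.1, 171.6]
tcp_rot: [3.134, 0.133, -0.004]
wrist_force: [0.5, -0.6, -0.3]
grip_width: 59.9
```

Emit:
move_arm(series=[{"xyz": [28, -12, 4], "delta_rot": [0, 0, 0], "grip": 60}, {"xyz": [28, -12, 4], "delta_rot": [0, 0, 0], "grip": 60}, {"xyz": [28, -12, 4], "delta_rot": [0, 0, 0], "grip": 60}, {"xyz": [28, -12, 4], "delta_rot": [0, 0, 0], "grip": 60}, {"xyz": [28, -12, 4], "delta_rot": [0, 0, 0], "grip": 60}, {"xyz": [10, -4, 4], "delta_rot": [0, 0, 0], "grip": 60}, {"xyz": [0, 0, 0], "delta_rot": [0, 0, 0], "grip": 60}, {"xyz": [0, 0, 0], "delta_rot": [0, 0, 0], "grip": 60}])

```text
clock: 12.25
tool_pos: [649.3, -205.6, 146.7]
tcp_rot: [3.13, 0.135, -0.007]
wrist_force: [0.1, 0.4, 0.6]
grip_width: 59.9
```

```bash
python3 - <<'E'
from h import *
st()
seq((None,ori(6)),([637.8,-208.5,140],None),([637.8,-208.5,30],None))
E
```

```text
t 12.25 pos [ 649.3 -205.6  146.7] x [ 0.996  0.086 -0.005] z [-0.004 -0.009 -1.   ] grip 59.9 F [0.1 0.4 0.6] q [-0.37  0.66  1.34 -0.01  1.14  1.12]
ROT [0.0085, 0.0049, -0.0186]  deg 1.2 (rows>=0.2) 
XYZ [-11.8, 1.7, 6.7] len 14 (rows>=0.3)
XYZ [0.0, 0.0, 110.0] len 110 (rows>=2.6)
```

Emit:
move_arm(series=[{"xyz": [-12, 2, 7], "delta_rot": [0.0085, 0.005, -0.0185], "grip": 60}, {"xyz": [0, 0, 25], "delta_rot": [0, 0, 0], "grip": 60}, {"xyz": [0, 0, 25], "delta_rot": [0, 0, 0], "grip": 60}, {"xyz": [0, 0, 25], "delta_rot": [0, 0, 0], "grip": 60}, {"xyz": [0, 0, 20], "delta_rot": [0, 0, 0], "grip": 60}, {"xyz": [0, 0, 14], "delta_rot": [0, 0, 0], "grip": 60}, {"xyz": [0, 0, 0], "delta_rot": [0, 0, 0], "grip": 60}, {"xyz": [0, 0, 0], "delta_rot": [0, 0, 0], "grip": 60}])

```text
clock: 12.92
tool_pos: [628.7, -218.3, 32.7]
tcp_rot: [3.134, 0.151, 0.003]
wrist_force: [0.2, -0.7, 0.4]
grip_width: 60.0
```

```bash
python3 - <<'E'
from h import *
st()
seq((None,ori(6)),([637.8,-208.5,30],None))
s=snap('side','s3.png'); b=cv2.imread('pics/s3.png')[160:270,350:470]; cv2.imwrite('pics/s3c.png',cv2.resize(b,(600,550),interpolation=cv2.INTER_CUBIC))
E
```

```text
t 12.92 pos [ 628.7 -218.3   32.7] x [0.995 0.096 0.002] z [ 0.002 -0.004 -1.   ] grip 60.0 F [ 0.2 -0.7  0.4] q [-0.4   0.77  1.45 -0.    0.92  1.07]
ROT [0.0038, -0.0019, -0.0084]  deg 0.5 (rows>=0.1) 
XYZ [10.1, -8.8, 2.7] len 14 (rows>=0.3)
```

View pics/s3c.png

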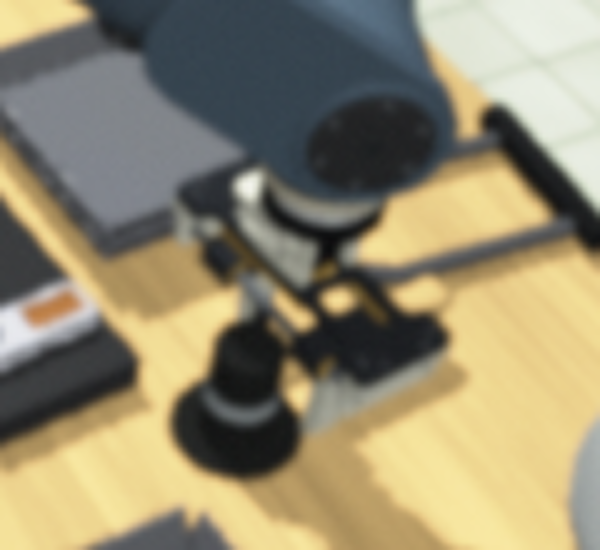

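The handle runs between the fingers. I correct the position by about 10 mm and close.

Emit:
move_arm(series=[{"xyz": [5, -4.5, 1.5], "delta_rot": [0.004, 0, -0.008], "grip": 60}, {"xyz": [5, -4.5, 1.5], "delta_rot": [0, 0, 0], "grip": 60}, {"xyz": [0, 0, 0], "delta_rot": [0, 0, 0], "grip": 60}, {"xyz": [0, 0, 0], "delta_rot": [0, 0, 0], "grip": 10}, {"xyz": [0, 0, 0], "delta_rot": [0, 0, 0], "grip": 10}, {"xyz": [0, 0, 0], "delta_rot": [0, 0, 0], "grip": 10}, {"xyz": [0, 0, 0], "delta_rot": [0, 0, 0], "grip": 10}, {"xyz": [0, 0, 0], "delta_rot": [0, 0, 0], "grip": 10}])

```text
clock: 13.63
tool_pos: [640.6, -208.6, 35.4]
tcp_rot: [3.135, 0.165, 0.013]
wrist_force: [-0.6, 1.0, 0.5]
grip_width: 31.1
```

Emit:
move_arm(series=[{"xyz": [0, 0, 0], "delta_rot": [0, 0, 0], "grip": 10}, {"xyz": [0, 0, 0], "delta_rot": [0, 0, 0], "grip": 10}, {"xyz": [0, 0, 0], "delta_rot": [0, 0, 0], "grip": 10}, {"xyz": [0, 0, 0], "delta_rot": [0, 0, 0], "grip": 10}, {"xyz": [0, 0, 0], "delta_rot": [0, 0, 0], "grip": 10}, {"xyz": [0, 0, 0], "delta_rot": [0, 0, 0], "grip": 10}, {"xyz": [0, 0, 0], "delta_rot": [0, 0, 0], "grip": 10}, {"xyz": [0, 0, 0], "delta_rot": [0, 0, 0], "grip": 10}], grip_force=60)

```text
clock: 14.3
tool_pos: [640.6, -208.7, 35.5]
tcp_rot: [3.135, 0.164, 0.014]
wrist_force: [-0.0, 0.0, 0.7]
grip_width: 25.7
```

```bash
python3 - <<'E'
from h import *
st()
p,R=cur()
seq((p+[0,0,110],None))
E
```

```text
t 14.30 pos [ 640.6 -208.7   35.5] x [0.994 0.105 0.009] z [ 0.009 -0.002 -1.   ] grip 25.7 F [-0.   0.   0.7] q [-0.38  0.78  1.43  0.    0.93  1.08]
XYZ [0.9, 0.3, -110.0] len 110 (rows>=2.6)
```

Emit:
move_arm(series=[{"xyz": [0, 0, 0], "delta_rot": [0, 0, 0], "grip": 40}, {"xyz": [0, 0, 0], "delta_rot": [0, 0, 0], "grip": 40}, {"xyz": [0, 0, 0], "delta_rot": [0, 0, 0], "grip": 40}, {"xyz": [0, 0, 0], "delta_rot": [0, 0, 0], "grip": 40}, {"xyz": [0, 0, 4], "delta_rot": [0, 0.009, 0], "grip": 40}, {"xyz": [0, 0, 3], "delta_rot": [0, 0, 0], "grip": 40}, {"xyz": [0, 0, 0], "delta_rot": [0, 0, 0], "grip": 40}, {"xyz": [0, 0, 0], "delta_rot": [0, 0, 0], "grip": 10}])

```text
clock: 14.97
tool_pos: [640.3, -208.8, 27.3]
tcp_rot: [3.135, 0.164, 0.028]
wrist_force: [-0.2, 0.3, 0.2]
grip_width: 37.1
```

Emit:
move_arm(series=[{"xyz": [0, 0, 0], "delta_rot": [0, 0, 0], "grip": 10}, {"xyz": [0, 0, 0], "delta_rot": [0, 0, 0], "grip": 10}, {"xyz": [0, 0, 0], "delta_rot": [0, 0, 0], "grip": 10}, {"xyz": [0, 0, 0], "delta_rot": [0, 0, 0], "grip": 10}, {"xyz": [0, 0, 0], "delta_rot": [0, 0, 0], "grip": 10}, {"xyz": [0, 0, 0], "delta_rot": [0, 0, 0], "grip": 10}, {"xyz": [0, 0, 0], "delta_rot": [0, 0, 0], "grip": 10}, {"xyz": [0, 0, 0], "delta_rot": [0, 0, 0], "grip": 10}])

```text
clock: 15.63
tool_pos: [640.2, -208.7, 27.1]
tcp_rot: [3.135, 0.164, 0.028]
wrist_force: [0.3, -0.0, -0.9]
grip_width: 25.2
```

```bash
python3 - <<'E'
from h import *
st()
E
```

```text
t 15.63 pos [ 640.2 -208.7   27.1] x [0.994 0.105 0.017] z [ 0.018 -0.001 -1.   ] grip 25.2 F [ 0.3 -0.  -0.9] q [-0.39  0.78  1.44  0.01  0.9   1.07]
```

Emit:
move_arm(series=[{"xyz": [0, 0, -5], "delta_rot": [0, 0, 0], "grip": 10}, {"xyz": [0, 0, -10], "delta_rot": [0, 0, 0], "grip": 10}, {"xyz": [0, 0, -17], "delta_rot": [0, 0, 0], "grip": 10}, {"xyz": [0, 0, -17], "delta_rot": [0, 0, 0], "grip": 10}, {"xyz": [0, 0, -17], "delta_rot": [0, 0, 0], "grip": 10}, {"xyz": [0, 0, -17], "delta_rot": [0, 0, 0], "grip": 10}, {"xyz": [0, 0, -17], "delta_rot": [0, 0, 0], "grip": 10}, {"xyz": [0, 0, 0], "delta_rot": [0, 0, 0], "grip": 10}])

```text
clock: 16.3
tool_pos: [636.4, -207.7, 132.8]
tcp_rot: [-3.136, -0.164, -0.02]
wrist_force: [0.5, -0.4, -3.0]
grip_width: 25.5
```

```bash
python3 - <<'E'
from h import *
st()
# head centre = TCP - 44*(cos6,sin6). put pin 10mm toward the grip from head axis => TCP = pin + 34*dir
d=np.array([np.cos(np.radians(6)),np.sin(np.radians(6)),0])
R_=np.array([470.5,-106,0])+34*d; L_=np.array([515,68.5,0])+34*d; print(R_,L_)
seq((None,ori(6)),(R_+[0,0,130],None),(R_+[0,0,103],None))
E
```

```text
t 16.30 pos [ 636.4 -207.7  132.8] x [0.994 0.104 0.013] z [ 0.013  0.001 -1.   ] grip 25.5 F [ 0.5 -0.4 -3. ] q [-0.39  0.65  1.4   0.01  1.08  1.08]
[ 504.31374444 -102.44603225    0.        ] [548.81374444  72.05396775   0.        ]
ROT [-0.0001, -0.0128, -0.0001]  deg 0.7 (rows>=0.1) 
XYZ [-120.4, -118.5, 2.8] len 169 (rows>=4.1)
XYZ [0.0, 0.0, 27.0] len 27 (rows>=0.6)
```

Emit:
move_arm(series=[{"xyz": [-17, -17, 0], "delta_rot": [0, 0, 0], "grip": 10}, {"xyz": [-17, -17, 0], "delta_rot": [0, 0, 0], "grip": 10}, {"xyz": [-17, -17, 0], "delta_rot": [0, 0, 0], "grip": 10}, {"xyz": [-17, -17, 0], "delta_rot": [0, 0, 0], "grip": 10}, {"xyz": [-17, -17, 0], "delta_rot": [0, 0, 0], "grip": 10}, {"xyz": [-17, -17, 0], "delta_rot": [0, 0, 0], "grip": 10}, {"xyz": [-17, -17, 0], "delta_rot": [0, 0, 0], "grip": 10}, {"xyz": [0, 0, 0], "delta_rot": [0, 0, 0], "grip": 10}])

```text
clock: 16.97
tool_pos: [497.2, -97.3, 128.2]
tcp_rot: [-3.136, -0.161, -0.017]
wrist_force: [0.2, -1.0, -3.6]
grip_width: 25.0
```

```bash
python3 - <<'E'
from h import *
st()
seq(([504,-102.5,130],None),([504,-102.5,95],None))
for n in('top','side'): snap(n,n+'2.png')
a=cv2.imread('pics/top2.png')[130:220,260:400];b=cv2.imread('pics/side2.png')[160:260,300:420]
a=cv2.resize(a,(560,360),interpolation=cv2.INTER_CUBIC);b=cv2.resize(b,(432,360),interpolation=cv2.INTER_CUBIC)
cv2.imwrite('pics/m2.png',cv2.resize(np.hstack([a,b]),(800,290)))
E
```

```text
t 16.97 pos [497.2 -97.3 128.2] x [0.995 0.103 0.011] z [ 0.011  0.002 -1.   ] grip 25.0 F [ 0.2 -1.  -3.6] q [-0.29  0.39  1.85  0.01  0.89  1.18]
XYZ [6.3, 5.9, -1.8] len 9 (rows>=0.2)
XYZ [-0.4, 0.0, 35.0] len 35 (rows>=0.8)
```

View pics/m2.png

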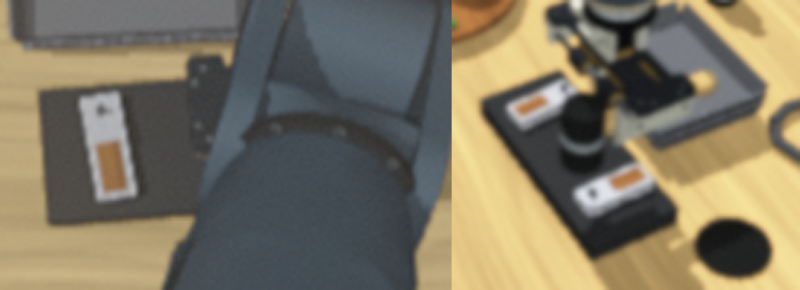

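Emit:
move_arm(series=[{"xyz": [6, 6, 8], "delta_rot": [0, 0, 0], "grip": 10}, {"xyz": [0, 0, 0], "delta_rot": [0, 0, 0], "grip": 10}, {"xyz": [0, 0, 12], "delta_rot": [0, 0, 0], "grip": 10}, {"xyz": [0, 0, 12], "delta_rot": [0, 0, 0], "grip": 10}, {"xyz": [0, 0, 0], "delta_rot": [0, 0, 0], "grip": 10}, {"xyz": [0, 0, 0], "delta_rot": [0, 0, 0], "grip": 10}, {"xyz": [0, 0, 0], "delta_rot": [0, 0, 0], "grip": 10}, {"xyz": [0, 0, 0], "delta_rot": [0, 0, 0], "grip": 10}])

```text
clock: 17.73
tool_pos: [513.4, -109.5, 94.8]
tcp_rot: [3.136, 0.156, 0.028]
wrist_force: [0.3, 0.3, -4.6]
grip_width: 25.5
```

```bash
python3 - <<'E'
from h import *
st()
E
```

```text
t 17.73 pos [ 513.4 -109.5   94.8] x [0.995 0.099 0.018] z [ 0.018 -0.001 -1.   ] grip 25.5 F [ 0.3  0.3 -4.6] q [-0.3   0.47  1.83  0.01  0.82  1.17]
```

Emit:
move_arm(series=[{"xyz": [-8, -6, 0], "delta_rot": [0, 0, 0], "grip": 10}, {"xyz": [0, 0, 0], "delta_rot": [0, 0, 0], "grip": 10}, {"xyz": [0, 0, 14], "delta_rot": [0, 0, 0], "grip": 10}, {"xyz": [0, 0, 14], "delta_rot": [0, 0, 0], "grip": 10}, {"xyz": [0, 0, 0], "delta_rot": [0, 0, 0], "grip": 10}, {"xyz": [0, 0, 0], "delta_rot": [0, 0, 0], "grip": 10}, {"xyz": [0, 0, 0], "delta_rot": [0, 0, 0], "grip": 10}, {"xyz": [0, 0, 0], "delta_rot": [0, 0, 0], "grip": 10}])

```text
clock: 18.4
tool_pos: [506.2, -104.0, 70.8]
tcp_rot: [3.133, 0.157, 0.038]
wrist_force: [-0.2, 0.4, -3.9]
grip_width: 25.5
```

```bash
python3 - <<'E'
from h import *
st()
E
```

```text
t 18.40 pos [ 506.2 -104.    70.8] x [0.995 0.1   0.024] z [ 0.024 -0.003 -1.   ] grip 25.5 F [-0.2  0.4 -3.9] q [-0.3   0.49  1.87  0.01  0.75  1.17]
```

Emit:
move_arm(series=[{"xyz": [0, 0, -15], "delta_rot": [0, 0.005, 0], "grip": 10}, {"xyz": [0, 0, 0], "delta_rot": [0, 0, 0], "grip": 10}, {"xyz": [0, 0, 10], "delta_rot": [0, 0, 0], "grip": 10}, {"xyz": [0, 0, 12], "delta_rot": [0, 0, 0], "grip": 10}, {"xyz": [0, 0, 1], "delta_rot": [0, 0, 0], "grip": 10}, {"xyz": [0, 0, 0], "delta_rot": [0, 0, 0], "grip": 10}, {"xyz": [0, 0, 0], "delta_rot": [0, 0, 0], "grip": 10}, {"xyz": [0, 0, 0], "delta_rot": [0, 0, 0], "grip": 10}])

```text
clock: 19.07
tool_pos: [510.0, -104.4, 65.4]
tcp_rot: [3.131, 0.156, 0.059]
wrist_force: [-5.6, 1.4, 12.3]
grip_width: 25.7
```

```bash
python3 - <<'E'
from h import *
st()
E
```

```text
t 19.07 pos [ 510.  -104.4   65.4] x [0.994 0.1   0.037] z [ 0.038 -0.005 -0.999] grip 25.7 F [-5.6  1.4 12.3] q [-0.3   0.5   1.88  0.01  0.73  1.17]
```

Emit:
move_arm(series=[{"xyz": [0, 0, 1], "delta_rot": [0, 0, 0], "grip": 10}, {"xyz": [0, 0, 1], "delta_rot": [0, 0, 0], "grip": 10}, {"xyz": [0, 0, 1], "delta_rot": [0, 0, 0], "grip": 10}, {"xyz": [0, 0, 1], "delta_rot": [0, 0, 0], "grip": 10}, {"xyz": [0, 0, 0], "delta_rot": [0, 0, 0], "grip": 10}, {"xyz": [0, 0, 0], "delta_rot": [0, 0, 0], "grip": 10}, {"xyz": [0, 0, 0], "delta_rot": [0, 0, 0], "grip": 10}, {"xyz": [0, 0, 0], "delta_rot": [0, 0, 0], "grip": 10}])

```text
clock: 19.73
tool_pos: [512.2, -104.1, 64.3]
tcp_rot: [3.13, 0.156, 0.065]
wrist_force: [-3.8, 1.4, 12.2]
grip_width: 25.2
```

```bash
python3 - <<'E'
from h import *
st()
E
```

```text
t 19.73 pos [ 512.2 -104.1   64.3] x [0.994 0.099 0.041] z [ 0.042 -0.005 -0.999] grip 25.2 F [-3.8  1.4 12.2] q [-0.29  0.5   1.87  0.01  0.72  1.17]
```

Emit:
move_arm(series=[{"xyz": [0, 0, -15], "delta_rot": [0, 0, 0], "grip": 10}, {"xyz": [0, 0, -20], "delta_rot": [0, -0.01, 0], "grip": 10}, {"xyz": [0, 0, -20], "delta_rot": [0, -0.01, 0], "grip": 10}, {"xyz": [0, 0, 0], "delta_rot": [0, 0, 0], "grip": 10}, {"xyz": [0, 0, 0], "delta_rot": [0, 0, 0], "grip": 10}, {"xyz": [0, 0, 0], "delta_rot": [0, 0, 0], "grip": 10}, {"xyz": [0, 0, 0], "delta_rot": [0, 0, 0], "grip": 10}, {"xyz": [0, 0, 0], "delta_rot": [0, 0, 0], "grip": 10}])

```text
clock: 20.4
tool_pos: [507.1, -103.0, 111.5]
tcp_rot: [3.133, 0.155, 0.019]
wrist_force: [-0.7, -0.3, -3.9]
grip_width: 25.5
```

```bash
python3 - <<'E'
from h import *
st()
s=snap('side','s4.png'); b=cv2.imread('pics/s4.png')[150:270,290:440]; cv2.imwrite('pics/s4c.png',cv2.resize(b,(750,600),interpolation=cv2.INTER_CUBIC))
seq(([545,72,125],None))
E
```

```text
t 20.40 pos [ 507.1 -103.   111.5] x [0.995 0.099 0.012] z [ 0.013 -0.004 -1.   ] grip 25.5 F [-0.7 -0.3 -3.9] q [-0.29  0.43  1.84 -0.    0.86  1.18]
XYZ [55.4, -170.2, -13.9] len 180 (rows>=4.3)
```

View pics/s4c.png

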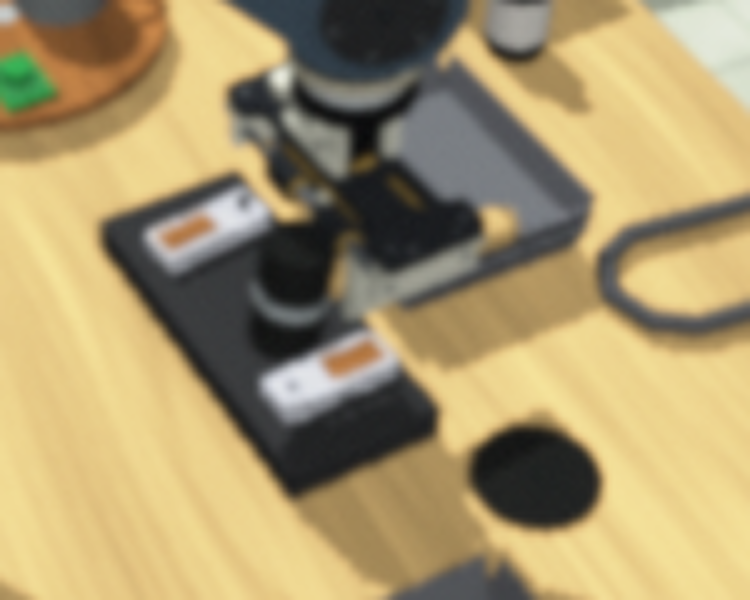

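The right pin is flush (crop 292,385). Next is the left one.

Emit:
move_arm(series=[{"xyz": [9, -28, -2.5], "delta_rot": [0, 0, 0], "grip": 10}, {"xyz": [9, -28, -2.5], "delta_rot": [0, 0, 0], "grip": 10}, {"xyz": [9, -28, -2.5], "delta_rot": [0, 0, 0], "grip": 10}, {"xyz": [9, -28, -2.5], "delta_rot": [0, 0, 0], "grip": 10}, {"xyz": [9, -28, -2.5], "delta_rot": [0, 0, 0], "grip": 10}, {"xyz": [9, -28, -2.5], "delta_rot": [0, 0, 0], "grip": 10}, {"xyz": [0, 0, 0], "delta_rot": [0, 0, 0], "grip": 10}, {"xyz": [0, 0, 0], "delta_rot": [0, 0, 0], "grip": 10}])

```text
clock: 21.12
tool_pos: [543.6, 76.7, 121.2]
tcp_rot: [3.134, 0.15, 0.01]
wrist_force: [-0.7, -0.4, -3.2]
grip_width: 25.5
```

```bash
python3 - <<'E'
from h import *
st()
seq((None,ori(5.7,0)),([545,72,95],None))
E
```

```text
t 21.12 pos [543.6  76.7 121.2] x [0.995 0.096 0.006] z [ 0.007 -0.004 -1.   ] grip 25.5 F [-0.7 -0.4 -3.2] q [ 0.06  0.47  1.75 -0.01  0.92  1.54]
ROT [0.0043, -0.0062, -0.0037]  deg 0.5 (rows>=0.1) 
XYZ [0.9, 4.8, 26.2] len 27 (rows>=0.6)
```

Emit:
move_arm(series=[{"xyz": [4, 3, 12], "delta_rot": [0, 0, 0], "grip": 10}, {"xyz": [2, 1, 12], "delta_rot": [0, 0, 0], "grip": 10}, {"xyz": [0, 0, 0], "delta_rot": [0, 0, 0], "grip": 10}, {"xyz": [0, 0, 0], "delta_rot": [0, 0, 0], "grip": 10}, {"xyz": [0, 0, 14], "delta_rot": [0, 0, 0], "grip": 10}, {"xyz": [0, 0, 15], "delta_rot": [0, 0, 0], "grip": 10}, {"xyz": [0, 0, 0], "delta_rot": [0, 0, 0], "grip": 10}, {"xyz": [0, 0, 0], "delta_rot": [0, 0, 0], "grip": 10}])

```text
clock: 21.78
tool_pos: [551.4, 68.3, 63.6]
tcp_rot: [3.135, 0.141, 0.01]
wrist_force: [2.2, 2.2, -0.2]
grip_width: 25.9
```

```bash
python3 - <<'E'
from h import *
st()
E
```

```text
t 21.78 pos [551.4  68.3  63.6] x [0.996 0.09  0.006] z [ 0.007 -0.003 -1.   ] grip 25.9 F [ 2.2  2.2 -0.2] q [ 0.04  0.56  1.76 -0.01  0.81  1.53]
```

Emit:
move_arm(series=[{"xyz": [0, 0, -15], "delta_rot": [0, 0, 0], "grip": 10}, {"xyz": [0, 0, 0], "delta_rot": [0, 0, 0], "grip": 10}, {"xyz": [0, 0, 10], "delta_rot": [0, 0, 0], "grip": 10}, {"xyz": [0, 0, 12], "delta_rot": [0, 0, 0], "grip": 10}, {"xyz": [0, 0, 1], "delta_rot": [0, 0, 0], "grip": 10}, {"xyz": [0, 0, 0], "delta_rot": [0, 0, 0], "grip": 10}, {"xyz": [0, 0, 0], "delta_rot": [0, 0, 0], "grip": 10}, {"xyz": [0, 0, 0], "delta_rot": [0, 0, 0], "grip": 10}])

```text
clock: 22.45
tool_pos: [557.4, 67.3, 58.1]
tcp_rot: [3.136, 0.135, 0.033]
wrist_force: [-4.8, 0.3, 14.8]
grip_width: 25.0
```

```bash
python3 - <<'E'
from h import *
st()
E
```

```text
t 22.45 pos [557.4  67.3  58.1] x [0.996 0.086 0.021] z [ 0.021 -0.002 -1.   ] grip 25.0 F [-4.8  0.3 14.8] q [ 0.04  0.58  1.76 -0.    0.79  1.53]
```

Emit:
move_arm(series=[{"xyz": [0, 0, -15], "delta_rot": [0, 0, 0], "grip": 10}, {"xyz": [-3, 0, -25], "delta_rot": [0, 0, 0], "grip": 10}, {"xyz": [-5, 15, -30], "delta_rot": [0, 0, 0], "grip": 10}, {"xyz": [0, 30, -10], "delta_rot": [0, 0, 0], "grip": 10}, {"xyz": [0, 30, 0], "delta_rot": [0, 0, 0], "grip": 10}, {"xyz": [0, 30, 0], "delta_rot": [0, 0, 0], "grip": 10}, {"xyz": [0, 0, 0], "delta_rot": [0, 0, 0], "grip": 10}, {"xyz": [0, 0, 0], "delta_rot": [0, 0, 0], "grip": 10}])

```text
clock: 23.12
tool_pos: [553.4, -42.3, 130.1]
tcp_rot: [3.135, 0.138, 0.017]
wrist_force: [0.4, 0.8, -4.5]
grip_width: 25.5
```

```bash
python3 - <<'E'
from h import *
st()
s=snap('side','s5.png'); b=cv2.imread('pics/s5.png')[150:270,290:440]; cv2.imwrite('pics/s5c.png',cv2.resize(b,(750,600),interpolation=cv2.INTER_CUBIC))
E
```

```text
t 23.12 pos [553.4 -42.3 130.1] x [0.996 0.088 0.011] z [ 0.011 -0.003 -1.   ] grip 25.5 F [ 0.4  0.8 -4.5] q [-0.16  0.46  1.73 -0.    0.94  1.32]
```

View pics/s5c.png

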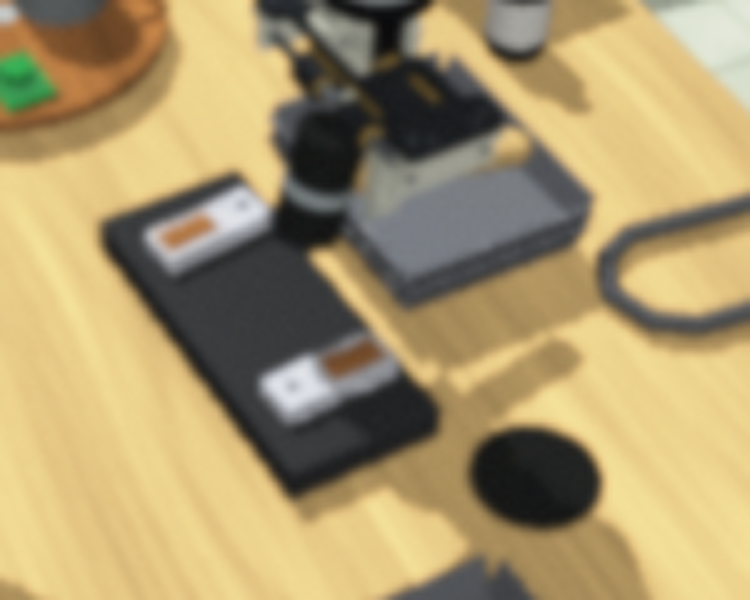

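Both pins now look nearly flush, but the mallet has turned in the grip: its head is visibly tilted at crop (300,235)–(335,110). I estimate that tilt before striking again.

```bash
python3 - <<'E'
from h import *
s=load('side'); p,R=cur(); a=np.radians(5)
for th in(0,.1,.15,.2,.25,.3):
    h=np.array([np.cos(a),np.sin(a),0]); u=h*np.cos(th)-np.array([0,0,np.sin(th)]); n=h*np.sin(th)+np.array([0,0,np.cos(th)])
    G=p+[0,0,19]; ax=G-44*u
    q=(w2px(s,[ax-42*n,ax+42*n,ax+126*u+44*u])-[290,150])*5
    print(th,q.round().tolist())
b=cv2.imread('pics/s5.png')
# zooms of the two pins and mallet in one strip
w=[(324,181,366,209),(338,216,380,244),(340,165,405,205)]
im=np.hstack([cv2.resize(b[y0:y1,x0:x1],(int((x1-x0)*300/(y1-y0)),300),interpolation=cv2.INTER_CUBIC) for x0,y0,x1,y1 in w])
cv2.imwrite('pics/z.png',cv2.resize(im,(800,int(300*800/im.shape[1]))))
# project flush / proud pin positions
for nm,c in(('L',(515,68.5)),('R',(470.5,-106))): print(nm,[((w2px(s,[c[0],c[1],30+z])[0]-[290,150])*5).round().tolist() for z in(16,26)])
E
```

```text
0 [[304.0, 246.0], [309.0, 152.0], [518.0, 119.0]]
0.1 [[300.0, 243.0], [315.0, 145.0], [516.0, 133.0]]
0.15 [[297.0, 241.0], [319.0, 141.0], [514.0, 140.0]]
0.2 [[295.0, 239.0], [322.0, 138.0], [511.0, 147.0]]
0.25 [[294.0, 237.0], [325.0, 134.0], [509.0, 155.0]]
0.3 [[292.0, 235.0], [329.0, 131.0], [506.0, 162.0]]
L [[239.0, 205.0], [240.0, 195.0]]
R [[289.0, 385.0], [289.0, 375.0]]
```

View pics/z.png

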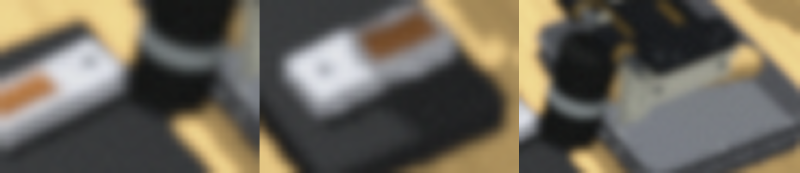

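The handle tip at (513,147) fits a tilt of about 0.2 rad. I turn the tool to bring the mallet upright, then strike again with each pin under the grip-side edge of the face.

Emit:
move_arm(series=[{"xyz": [0, -20, 0], "delta_rot": [0, 0.042, 0], "grip": 10}, {"xyz": [0, -30, 0], "delta_rot": [0, 0.042, 0], "grip": 10}, {"xyz": [0, -30, 0], "delta_rot": [0, 0.042, 0], "grip": 10}, {"xyz": [0, -30, 0], "delta_rot": [0, 0.042, 0], "grip": 10}, {"xyz": [0, 0, 0], "delta_rot": [0, 0, 0], "grip": 10}, {"xyz": [0, 0, 0], "delta_rot": [0, 0, 0], "grip": 10}, {"xyz": [0, 0, 0], "delta_rot": [0, 0, 0], "grip": 10}, {"xyz": [0, 0, 0], "delta_rot": [0, 0, 0], "grip": 10}])

```text
clock: 23.83
tool_pos: [539.5, 75.7, 122.3]
tcp_rot: [-3.119, -0.144, -0.276]
wrist_force: [0.6, -0.3, -4.7]
grip_width: 25.9
```

```bash
python3 - <<'E'
from h import *
st(); p,R=cur()
T=[548,72,92]
seq((None,ori(5.7,0,np.degrees(.17))),(T,None),([548,72,70],None))
E
```

```text
t 23.83 pos [539.5  75.7 122.3] x [0.98  0.091 0.176] z [ 0.175  0.015 -0.984] grip 25.9 F [ 0.6 -0.3 -4.7] q [0.05 0.39 1.88 0.01 0.69 1.52]
ROT [0.0027, -0.0066, -0.0072]  deg 0.6 (rows>=0.1) 
XYZ [2.9, 4.5, 31.2] len 32 (rows>=0.8)
XYZ [-3.7, 0.0, 21.7] len 22 (rows>=0.5)
```

Emit:
move_arm(series=[{"xyz": [2, 4, 15], "delta_rot": [0, 0, 0], "grip": 10}, {"xyz": [0, 0, 13], "delta_rot": [0, 0, 0], "grip": 10}, {"xyz": [0, 0, 0], "delta_rot": [0, 0, 0], "grip": 10}, {"xyz": [0, 0, 0], "delta_rot": [0, 0, 0], "grip": 10}, {"xyz": [-2, 0, 11], "delta_rot": [0, 0, 0], "grip": 10}, {"xyz": [-2, 0, 11], "delta_rot": [0, 0, 0], "grip": 10}, {"xyz": [0, 0, 0], "delta_rot": [0, 0, 0], "grip": 10}, {"xyz": [0, 0, 0], "delta_rot": [0, 0, 0], "grip": 10}])

```text
clock: 24.5
tool_pos: [548.5, 69.2, 70.6]
tcp_rot: [-3.12, -0.138, -0.277]
wrist_force: [0.8, -0.2, -3.9]
grip_width: 25.3
```

```bash
python3 - <<'E'
from h import *
st()
E
```

```text
t 24.50 pos [548.5  69.2  70.6] x [0.981 0.087 0.176] z [ 0.176  0.014 -0.984] grip 25.3 F [ 0.8 -0.2 -3.9] q [0.04 0.49 1.89 0.01 0.58 1.51]
```

Emit:
move_arm(series=[{"xyz": [0, 0, 0], "delta_rot": [0, 0, 0], "grip": 10}, {"xyz": [-0.3, 0, 2], "delta_rot": [0, 0, 0], "grip": 10}, {"xyz": [0, 0, 0], "delta_rot": [0, 0, 0], "grip": 10}, {"xyz": [0, 0, 0], "delta_rot": [0, 0, 0], "grip": 10}, {"xyz": [0, 0, 0], "delta_rot": [0, 0, 0], "grip": 10}, {"xyz": [0, 0, 0], "delta_rot": [0, 0, 0], "grip": 10}, {"xyz": [0, 0, 0], "delta_rot": [0, 0, 0], "grip": 10}, {"xyz": [0, 0, 0], "delta_rot": [0, 0, 0], "grip": 10}])

```text
clock: 25.17
tool_pos: [549.1, 69.3, 69.5]
tcp_rot: [-3.12, -0.138, -0.28]
wrist_force: [0.1, 0.4, -3.7]
grip_width: 25.2
```

```bash
python3 - <<'E'
from h import *
st()
E
```

```text
t 25.17 pos [549.1  69.3  69.5] x [0.98  0.087 0.178] z [ 0.177  0.014 -0.984] grip 25.2 F [ 0.1  0.4 -3.7] q [0.04 0.49 1.89 0.01 0.58 1.51]
```

Emit:
move_arm(series=[{"xyz": [2, 0, -12], "delta_rot": [0, 0, 0], "grip": 10}, {"xyz": [0, 0, 0], "delta_rot": [0, 0, 0], "grip": 10}, {"xyz": [-1.5, 0, 9], "delta_rot": [0, 0, 0], "grip": 10}, {"xyz": [-1.5, 0, 9], "delta_rot": [0, 0, 0], "grip": 10}, {"xyz": [0, 0, 0], "delta_rot": [0, 0, 0], "grip": 10}, {"xyz": [0, 0, 0], "delta_rot": [0, 0, 0], "grip": 10}, {"xyz": [0, 0, 0], "delta_rot": [0, 0, 0], "grip": 10}, {"xyz": [0, 0, 0], "delta_rot": [0, 0, 0], "grip": 10}])

```text
clock: 25.83
tool_pos: [551.1, 69.5, 62.5]
tcp_rot: [-3.119, -0.138, -0.287]
wrist_force: [-7.3, -0.6, 17.3]
grip_width: 25.4
```

Emit:
move_arm(series=[{"xyz": [0, 0, 0], "delta_rot": [0, 0, 0], "grip": 10}, {"xyz": [-0.3, 0, 2], "delta_rot": [0, 0, 0], "grip": 10}, {"xyz": [0, 0, 0], "delta_rot": [0, 0, 0], "grip": 10}, {"xyz": [0, 0, 0], "delta_rot": [0, 0, 0], "grip": 10}, {"xyz": [0, 0, 0], "delta_rot": [0, 0, 0], "grip": 10}, {"xyz": [0, 0, 0], "delta_rot": [0, 0, 0], "grip": 10}, {"xyz": [0, 0, 0], "delta_rot": [0, 0, 0], "grip": 10}, {"xyz": [0, 0, 0], "delta_rot": [0, 0, 0], "grip": 10}])

```text
clock: 26.5
tool_pos: [552.6, 69.7, 62.2]
tcp_rot: [-3.119, -0.139, -0.292]
wrist_force: [-5.6, -0.6, 14.1]
grip_width: 25.8
```

```bash
python3 - <<'E'
from h import *
st()
E
```

```text
t 26.50 pos [552.6  69.7  62.2] x [0.979 0.088 0.185] z [ 0.185  0.014 -0.983] grip 25.8 F [-5.6 -0.6 14.1] q [0.04 0.51 1.89 0.01 0.56 1.51]
```

Emit:
move_arm(series=[{"xyz": [0, 0, -15], "delta_rot": [0, 0.02, 0], "grip": 10}, {"xyz": [-4, 0, 0], "delta_rot": [0, 0.01, 0], "grip": 10}, {"xyz": [0, 0, 0], "delta_rot": [0, 0, 0], "grip": 10}, {"xyz": [0, 0, 0], "delta_rot": [0, 0, 0], "grip": 10}, {"xyz": [0, 0, 0], "delta_rot": [0, 0, 0], "grip": 10}, {"xyz": [0, 0, 0], "delta_rot": [0, 0, 0], "grip": 10}, {"xyz": [0, 0, 0], "delta_rot": [0, 0, 0], "grip": 10}, {"xyz": [0, 0, 0], "delta_rot": [0, 0, 0], "grip": 10}])

```text
clock: 27.17
tool_pos: [543.0, 68.9, 69.0]
tcp_rot: [-3.114, -0.138, -0.326]
wrist_force: [0.8, -1.3, -3.7]
grip_width: 25.5
```

```bash
python3 - <<'E'
from h import *
st(); s=snap('side','s6.png')
p,R=cur(); a=np.radians(5); G=p-19*R.as_matrix()[:,2]
for th in(-.1,0,.1,.2):
    h=np.array([np.cos(a),np.sin(a),0]); u=h*np.cos(th)-np.array([0,0,np.sin(th)]); n=h*np.sin(th)+np.array([0,0,np.cos(th)])
    ax=G-44*u; print(th,((w2px(s,[ax-42*n,ax+42*n,ax+170*u])-[310,120])*8).round().tolist())
b=cv2.imread('pics/s6.png')[120:195,310:410]; cv2.imwrite('pics/s6c.png',cv2.resize(b,(800,600),interpolation=cv2.INTER_CUBIC))
seq(([543,70,80],None))
E
```

```text
t 27.17 pos [543.   68.9  69. ] x [0.974 0.087 0.207] z [ 0.206  0.017 -0.978] grip 25.5 F [ 0.8 -1.3 -3.7] q [0.04 0.48 1.93 0.02 0.53 1.5 ]
-0.1 [[196.0, 589.0], [180.0, 456.0], [506.0, 378.0]]
0 [[187.0, 585.0], [188.0, 445.0], [505.0, 399.0]]
0.1 [[180.0, 581.0], [197.0, 435.0], [502.0, 420.0]]
0.2 [[173.0, 575.0], [206.0, 425.0], [497.0, 441.0]]
XYZ [2.4, -1.0, -10.7] len 11 (rows>=0.3)
```

View pics/s6c.png

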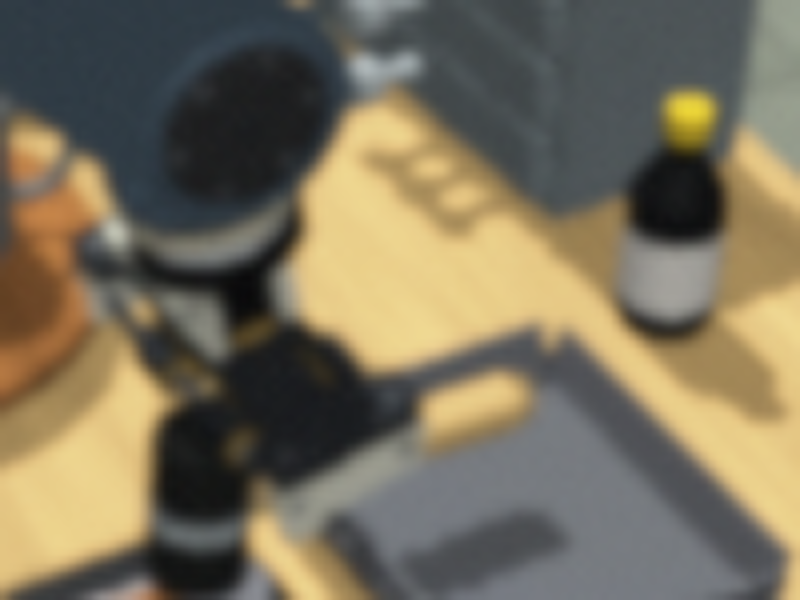

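Emit:
move_arm(series=[{"xyz": [2, -1, -10], "delta_rot": [0, 0, 0], "grip": 10}, {"xyz": [0, 0, 0], "delta_rot": [0, 0, 0], "grip": 10}, {"xyz": [-1.5, 0, 8], "delta_rot": [0, 0, 0], "grip": 10}, {"xyz": [-1.5, 0, 7], "delta_rot": [0, 0, 0], "grip": 10}, {"xyz": [0, 0, 0], "delta_rot": [0, 0, 0], "grip": 10}, {"xyz": [0, 0, 0], "delta_rot": [0, 0, 0], "grip": 10}, {"xyz": [0, 0, 0], "delta_rot": [0, 0, 0], "grip": 10}, {"xyz": [0, 0, 0], "delta_rot": [0, 0, 0], "grip": 10}])

```text
clock: 27.88
tool_pos: [543.4, 70.1, 63.4]
tcp_rot: [-3.114, -0.139, -0.327]
wrist_force: [-0.0, -0.2, -1.0]
grip_width: 25.4
```

```bash
python3 - <<'E'
from h import *
st()
E
```

```text
t 27.88 pos [543.4  70.1  63.4] x [0.974 0.087 0.208] z [ 0.207  0.017 -0.978] grip 25.4 F [-0.  -0.2 -1. ] q [0.04 0.49 1.93 0.02 0.52 1.51]
```

Emit:
move_arm(series=[{"xyz": [-0.3, 0, 1.5], "delta_rot": [0, 0, 0], "grip": 10}, {"xyz": [0, 0, 0], "delta_rot": [0, 0, 0], "grip": 10}, {"xyz": [0, 0, 0], "delta_rot": [0, 0, 0], "grip": 10}, {"xyz": [0, 0, 0], "delta_rot": [0, 0, 0], "grip": 10}, {"xyz": [0, 0, 0], "delta_rot": [0, 0, 0], "grip": 10}, {"xyz": [0, 0, 0], "delta_rot": [0, 0, 0], "grip": 10}, {"xyz": [0, 0, 0], "delta_rot": [0, 0, 0], "grip": 10}, {"xyz": [0, 0, 0], "delta_rot": [0, 0, 0], "grip": 10}])

```text
clock: 28.55
tool_pos: [544.2, 70.1, 63.3]
tcp_rot: [-3.114, -0.139, -0.33]
wrist_force: [-0.4, 0.2, -1.0]
grip_width: 25.6
```

```bash
python3 - <<'E'
from h import *
st()
E
```

```text
t 28.55 pos [544.2  70.1  63.3] x [0.974 0.087 0.21 ] z [ 0.209  0.017 -0.978] grip 25.6 F [-0.4  0.2 -1. ] q [0.04 0.49 1.93 0.02 0.51 1.51]
```

Emit:
move_arm(series=[{"xyz": [-0.5, 0, 3], "delta_rot": [0, 0, 0], "grip": 10}, {"xyz": [-0.5, 0, 2], "delta_rot": [0, 0, 0], "grip": 10}, {"xyz": [0, 0, 0], "delta_rot": [0, 0, 0], "grip": 10}, {"xyz": [0, 0, 0], "delta_rot": [0, 0, 0], "grip": 10}, {"xyz": [0, 0, 0], "delta_rot": [0, 0, 0], "grip": 10}, {"xyz": [0, 0, 0], "delta_rot": [0, 0, 0], "grip": 10}, {"xyz": [0, 0, 0], "delta_rot": [0, 0, 0], "grip": 10}, {"xyz": [0, 0, 0], "delta_rot": [0, 0, 0], "grip": 10}])

```text
clock: 29.22
tool_pos: [546.8, 70.4, 62.8]
tcp_rot: [-3.112, -0.139, -0.34]
wrist_force: [-0.5, -0.4, 0.6]
grip_width: 25.7
```

```bash
python3 - <<'E'
from h import *
st(); o=ctrl.get_obs(); p,R=cur(); 
seq(([503-6,-106,120],None),start=(p+[0,0,57],R))
E
```

```text
t 29.22 pos [546.8  70.4  62.8] x [0.973 0.087 0.216] z [ 0.215  0.017 -0.976] grip 25.7 F [-0.5 -0.4  0.6] q [0.04 0.49 1.93 0.02 0.51 1.51]
XYZ [-63.7, 171.3, -13.9] len 183 (rows>=4.4)
```

Emit:
move_arm(series=[{"xyz": [0, 0, -12], "delta_rot": [0, 0, 0], "grip": 10}, {"xyz": [-1, 0, 0], "delta_rot": [0, 0, 0], "grip": 10}, {"xyz": [-2, 0, 9], "delta_rot": [0, 0, 0], "grip": 10}, {"xyz": [-2, 0, 9], "delta_rot": [0, 0, 0], "grip": 10}, {"xyz": [-1, 0, 4], "delta_rot": [0, 0, 0], "grip": 10}, {"xyz": [0, 0, 1], "delta_rot": [0, 0, 0], "grip": 10}, {"xyz": [0, 0, 1], "delta_rot": [0, 0, 0], "grip": 10}, {"xyz": [0, 0, 1], "delta_rot": [0, 0, 0], "grip": 10}])

```text
clock: 29.88
tool_pos: [551.9, 70.7, 59.7]
tcp_rot: [-3.108, -0.139, -0.375]
wrist_force: [-12.8, -0.8, 27.0]
grip_width: 25.8
```

```bash
python3 - <<'E'
from h import *
st()
E
```

```text
t 29.88 pos [551.9  70.7  59.7] x [0.967 0.087 0.238] z [ 0.237  0.018 -0.971] grip 25.8 F [-12.8  -0.8  27. ] q [0.04 0.5  1.93 0.02 0.47 1.5 ]
```

Emit:
move_arm(series=[{"xyz": [3, 0, -15], "delta_rot": [0, 0, 0], "grip": 10}, {"xyz": [3, 0, -20], "delta_rot": [0, 0, 0], "grip": 10}, {"xyz": [0, 12, -20], "delta_rot": [0, 0, 0], "grip": 10}, {"xyz": [-12, 30, -3], "delta_rot": [0, 0, 0], "grip": 10}, {"xyz": [-12, 30, -3], "delta_rot": [0, 0, 0], "grip": 10}, {"xyz": [-12, 30, -3], "delta_rot": [0, 0, 0], "grip": 10}, {"xyz": [-12, 30, -3], "delta_rot": [0, 0, 0], "grip": 10}, {"xyz": [-12, 30, -3], "delta_rot": [0, 0, 0], "grip": 10}])

```text
clock: 30.55
tool_pos: [495.2, -97.9, 112.3]
tcp_rot: [-3.107, -0.152, -0.371]
wrist_force: [0.7, -0.2, -4.8]
grip_width: 25.3
```

```bash
python3 - <<'E'
from h import *
st(); s=snap('side','s7.png'); p,R=cur()
a=np.radians(5); G=p-19*R.as_matrix()[:,2]
for th in(-.1,0,.1,.2):
    h=np.array([np.cos(a),np.sin(a),0]); u=h*np.cos(th)-np.array([0,0,np.sin(th)])
    ax=G-44*u; print(th,(w2px(s,[ax+170*u])).round(1).tolist())
# handle tip pixels: wood colour bright orange in neighbourhood
q=w2px(s,[G+126*np.array([1,.09,0])])[0].astype(int); print(q); b=s['img'][q[1]-10:q[1]+11,q[0]-12:q[0]+13]
np.set_printoptions(linewidth=250); print((b[:,:,0].astype(int)-b[:,:,2])[::1])
seq((None,ori(5.7,0,np.degrees(.21))),([497,-106,78],None))
E
```

```text
t 30.55 pos [495.2 -97.9 112.3] x [0.967 0.095 0.235] z [ 0.235  0.02  -0.972] grip 25.3 F [ 0.7 -0.2 -4.8] q [-0.34  0.33  2.02  0.18  0.58  0.99]
-0.1 [[386.1, 191.0]]
0 [[385.9, 193.7]]
0.1 [[385.3, 196.5]]
0.2 [[384.5, 199.4]]
[385 193]
[[ -9  -9  -9  -9  -9 -10  -9  -9  -9  -9  -9  -9  -9 -10  -9 -10  -9 -10  -8  -8  -8  -7  -6  -7  -6]
 [ -9  -9  -9  -8  -9  -9  -9  -9  -9  -9  -9  -9  -9  -8  -9  -9  -8 -10  -9 -10  -8  -8  -7  -6  -6]
 [ -9  -8  -9 -10  -9  -9  -9  -9  -9  -9  -9  -9  -9  -9  -9 -10 -10 -10  -9  -9  -9 -10  -9  -7  -7]
 [ -9  -8  -9  -9  -9  -9  -9 -10  -9  -8  -8  -9  -9  -9  -9  -9  -9  -8  -9 -10 -10  -9  -8  -9  -7]
 [ -9  -9  -9  -8  -8  -8  -8  -8  -7  -7  -7  -7  -8  -9  -8  -9  -9  -9 -10  -8  -9  -9  -8  -8  -8]
 [ -9  -9  -9  -8  -7  -6  -4   0   4   6   4   1  -1  -5  -7  -8  -9  -9  -9  -8  -9  -9  -9  -9  -9]
 [ -9  -8  -6  -3   1   7  14  23  30  34  31  24  16   8  -2  -8  -9  -9  -9  -9  -9  -8  -9  -9  -9]
 [ -5   0   7  15  24  34  45  56  64  69  65  58  45  27   7  -4  -9 -10  -9  -8  -9  -9  -9  -9  -9]
 [  9  21  35  47  58  67  76  83  
[... 698 characters left out ...]
7  69  69  64  56  47  41  32  24  16   7   0  -5  -9  -8  -8  -7  -6  -6  -5  -4  -6  -6]
 [ 11  25  41  49  46  39  30  22  15  10   4   0  -3  -6  -6  -7  -6  -6  -5  -5  -6  -6  -5  -5  -4]
 [ 10  18  25  26  21  14   8   3  -1  -4  -6  -6  -6  -6  -6  -5  -5  -6  -6  -6  -5  -5  -3  -2   3]
 [  8   9   9   7   2  -2  -4  -6  -7  -7  -7  -6  -6  -4  -5  -6  -6  -6  -5  -5  -2   1   4  11  23]
 [  5   4  -1  -4  -7  -7  -7  -7  -7  -7  -6  -5  -6  -6  -5  -5  -4  -3  -2   3  12  20  27  38  52]
 [  3   0  -5  -7  -8  -7  -6  -5  -4  -5  -5  -6  -5  -5  -4  -2   1   7  15  25  38  51  57  65  72]]
ROT [0.0052, -0.0273, -0.0028]  deg 1.6 (rows>=0.2) 
XYZ [-4.7, 4.2, 33.9] len 34 (rows>=0.8)
```

The handle tip is at about (384,193), so the mallet is upright (tilt about 0), and the left fob took a full blow of about 31 N. Next is the right fob again.

Emit:
move_arm(series=[{"xyz": [0, 3, 12], "delta_rot": [0, 0, 0], "grip": 10}, {"xyz": [-1, 2, 12], "delta_rot": [0, 0, 0], "grip": 10}, {"xyz": [0, 0, 0], "delta_rot": [0, 0, 0], "grip": 10}, {"xyz": [0, 0, 0], "delta_rot": [0, 0, 0], "grip": 10}, {"xyz": [0, 0, 0], "delta_rot": [0, 0, 0], "grip": 10}, {"xyz": [0, 0, 0], "delta_rot": [0, 0, 0], "grip": 10}, {"xyz": [0, 0, 0], "delta_rot": [0, 0, 0], "grip": 10}, {"xyz": [0, 0, 0], "delta_rot": [0, 0, 0], "grip": 10}])

```text
clock: 31.27
tool_pos: [497.5, -109.7, 85.9]
tcp_rot: [-3.111, -0.141, -0.368]
wrist_force: [0.4, 1.1, -4.9]
grip_width: 25.6
```

```bash
python3 - <<'E'
from h import *
st()
seq(([499,-103.5,70],None))
E
```

```text
t 31.27 pos [ 497.5 -109.7   85.9] x [0.968 0.088 0.233] z [ 0.232  0.017 -0.972] grip 25.6 F [ 0.4  1.1 -4.9] q [-0.36  0.39  2.03  0.2   0.52  0.96]
XYZ [-1.7, -6.1, 15.9] len 17 (rows>=0.4)
```

Emit:
move_arm(series=[{"xyz": [0, -5, 0], "delta_rot": [0, 0, 0], "grip": 10}, {"xyz": [0, 0, 0], "delta_rot": [0, 0, 0], "grip": 10}, {"xyz": [-2, 0, 11], "delta_rot": [0, 0, 0], "grip": 10}, {"xyz": [-2, 0, 11], "delta_rot": [0, 0, 0], "grip": 10}, {"xyz": [-1, 0, 4], "delta_rot": [0, 0, 0], "grip": 10}, {"xyz": [0, 0, 1], "delta_rot": [0, 0, 0], "grip": 10}, {"xyz": [0, 0, 1], "delta_rot": [0, 0, 0], "grip": 10}, {"xyz": [0, 0, 1], "delta_rot": [0, 0, 0], "grip": 10}])

```text
clock: 31.93
tool_pos: [500.5, -103.3, 60.4]
tcp_rot: [-3.111, -0.147, -0.375]
wrist_force: [-11.0, -2.9, 17.3]
grip_width: 25.6
```

```bash
python3 - <<'E'
from h import *
st()
E
```

```text
t 31.93 pos [ 500.5 -103.3   60.4] x [0.967 0.092 0.237] z [ 0.237  0.016 -0.971] grip 25.6 F [-11.   -2.9  17.3] q [-0.35  0.44  2.04  0.22  0.45  0.94]
```

Emit:
move_arm(series=[{"xyz": [0, 0, -12], "delta_rot": [0, 0, 0], "grip": 10}, {"xyz": [0, 0, 0], "delta_rot": [0, 0, 0], "grip": 10}, {"xyz": [-2, 0, 10], "delta_rot": [0, 0, 0], "grip": 10}, {"xyz": [-2, 0, 9], "delta_rot": [0, 0, 0], "grip": 10}, {"xyz": [-1, 0, 5], "delta_rot": [0, 0, 0], "grip": 10}, {"xyz": [0, 0, 1], "delta_rot": [0, 0, 0], "grip": 10}, {"xyz": [0, 0, 2], "delta_rot": [0, 0, 0], "grip": 10}, {"xyz": [0, 0, 2], "delta_rot": [0, 0, 0], "grip": 10}])

```text
clock: 32.6
tool_pos: [509.7, -104.8, 57.0]
tcp_rot: [3.11, 0.152, 0.414]
wrist_force: [-35.7, -1.2, 73.3]
grip_width: 25.9
```

```bash
python3 - <<'E'
from h import *
st(); p,R=cur()
# pad centre (601,-210): head axis there; TCP = +44*dir
T=np.array([601+44,-209+4,0]);
seq((p+[0,0,60],None),(T+[0,0,120],None),(T+[0,0,35],None))
E
```

```text
t 32.60 pos [ 509.7 -104.8   57. ] x [0.961 0.096 0.261] z [ 0.261  0.012 -0.965] grip 25.9 F [-35.7  -1.2  73.3] q [-0.35  0.45  2.03  0.25  0.42  0.91]
XYZ [15.7, 0.8, -57.9] len 60 (rows>=1.4)
XYZ [121.1, 112.8, 31.3] len 168 (rows>=4.0)
XYZ [-22.2, -1.2, 82.0] len 85 (rows>=2.0)
```

Emit:
move_arm(series=[{"xyz": [4, 0, -15], "delta_rot": [0, 0, 0], "grip": 10}, {"xyz": [6, 0, -22], "delta_rot": [0, 0, 0], "grip": 10}, {"xyz": [6, 0, -22], "delta_rot": [0, 0, 0], "grip": 10}, {"xyz": [24, 22, 6], "delta_rot": [0, 0, 0], "grip": 10}, {"xyz": [24, 22, 6], "delta_rot": [0, 0, 0], "grip": 10}, {"xyz": [24, 22, 6], "delta_rot": [0, 0, 0], "grip": 10}, {"xyz": [24, 22, 6], "delta_rot": [0, 0, 0], "grip": 10}, {"xyz": [24, 22, 6], "delta_rot": [0, 0, 0], "grip": 10}])

```text
clock: 33.27
tool_pos: [642.7, -200.0, 113.9]
tcp_rot: [-3.107, -0.157, -0.399]
wrist_force: [1.0, 0.4, -3.8]
grip_width: 25.4
```

```bash
cat >> h.py <<'E'
def malletfit(s):
    "fit tilt th and slides of the mallet in the grip from wood coloured handle end + light band? prints overlay"
    p,R=cur(); x=R.as_matrix()[:,0]; a=np.arctan2(x[1],x[0]); G=p-19*R.as_matrix()[:,2]
    for th in(-.1,0,.1,.2):
        h=np.array([np.cos(a),np.sin(a),0]); u=h*np.cos(th)-np.array([0,0,np.sin(th)]); n=h*np.sin(th)+np.array([0,0,np.cos(th)])
        ax=G-44*u; print(th,'bottom,top,tip',w2px(s,[ax-42*n,ax+42*n,ax+170*u]).round(1).tolist())
E
python3 - <<'E'
from h import *
st(); s=snap('side','s8.png'); malletfit(s)
T=np.array([645,-205,0]);
seq((T+[0,0,80],None),(T+[0,0,30],None))
b=s['img'].astype(int); im=((b[:,:,0]-b[:,:,2]>40)&(b[:,:,0]>200)).astype(np.uint8)
b=cv2.imread('pics/s8.png')[150:270,340:490]; cv2.imwrite('pics/s8c.png',cv2.resize(b,(750,600),interpolation=cv2.INTER_CUBIC))
E
```

```text
t 33.27 pos [ 642.7 -200.   113.9] x [0.963 0.099 0.252] z [ 0.252  0.018 -0.968] grip 25.4 F [ 1.   0.4 -3.8] q [-0.42  0.59  1.59  0.18  0.75  0.93]
-0.1 bottom,top,tip [[399.4, 227.8], [400.7, 210.4], [442.5, 196.6]]
0 bottom,top,tip [[398.4, 227.4], [401.9, 208.8], [441.8, 199.3]]
0.1 bottom,top,tip [[397.6, 226.9], [403.3, 207.3], [440.9, 202.2]]
0.2 bottom,top,tip [[396.9, 226.3], [404.7, 205.9], [439.7, 205.0]]
XYZ [-10.7, 0.9, 32.6] len 34 (rows>=0.8)
XYZ [-12.8, -0.5, 48.3] len 50 (rows>=1.2)
```

View pics/s8c.png

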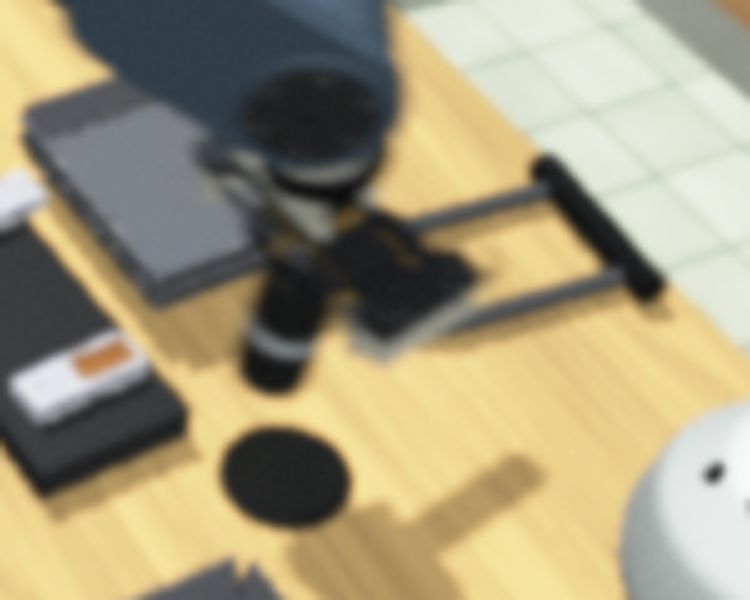

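The head's side edges lean as the model does at tilt 0, so the mallet is upright, and the bare pad is at (286,477). I lower the mallet onto the pad.

Emit:
move_arm(series=[{"xyz": [-5, 0, 20], "delta_rot": [0, 0, 0], "grip": 10}, {"xyz": [-6, 0, 20], "delta_rot": [0, 0, 0], "grip": 10}, {"xyz": [-5, 0, 20], "delta_rot": [0, 0, 0], "grip": 10}, {"xyz": [-5, 0, 17], "delta_rot": [0, 0, 0], "grip": 10}, {"xyz": [0, 0, 0], "delta_rot": [0, 0, 0], "grip": 10}, {"xyz": [0, 0, 0], "delta_rot": [0, 0, 0], "grip": 10}, {"xyz": [0, 0, 0], "delta_rot": [0, 0, 0], "grip": 10}, {"xyz": [0, 0, 0], "delta_rot": [0, 0, 0], "grip": 10}])

```text
clock: 33.98
tool_pos: [647.3, -205.2, 19.4]
tcp_rot: [-3.107, -0.153, -0.397]
wrist_force: [-0.2, -0.2, -4.3]
grip_width: 25.7
```

```bash
python3 - <<'E'
from h import *
st();seq(([645,-206,25],None))
E
```

```text
t 33.98 pos [ 647.3 -205.2   19.4] x [0.963 0.096 0.251] z [ 0.251  0.018 -0.968] grip 25.7 F [-0.2 -0.2 -4.3] q [-0.42  0.73  1.6   0.22  0.59  0.88]
XYZ [-0.9, 0.6, -6.0] len 6 (rows>=0.1)
```

Emit:
move_arm(series=[{"xyz": [-1, 0, 2], "delta_rot": [0, 0, 0], "grip": 10}, {"xyz": [0, 0, 0], "delta_rot": [0, 0, 0], "grip": 10}, {"xyz": [0, 0, 0], "delta_rot": [0, 0, 0], "grip": 10}, {"xyz": [0, 0, 0], "delta_rot": [0, 0, 0], "grip": 10}, {"xyz": [0, 0, 0], "delta_rot": [0, 0, 0], "grip": 10}, {"xyz": [0, 0, 0], "delta_rot": [0, 0, 0], "grip": 10}, {"xyz": [0, 0, 0], "delta_rot": [0, 0, 0], "grip": 10}, {"xyz": [0, 0, 0], "delta_rot": [0, 0, 0], "grip": 10}])

```text
clock: 34.65
tool_pos: [649.1, -206.0, 21.6]
tcp_rot: [-3.108, -0.154, -0.408]
wrist_force: [-0.2, 0.6, -4.1]
grip_width: 25.7
```

Emit:
move_arm(series=[{"xyz": [-1, 0, 2], "delta_rot": [0, 0, 0], "grip": 10}, {"xyz": [0, 0, 0], "delta_rot": [0, 0, 0], "grip": 10}, {"xyz": [0, 0, 0], "delta_rot": [0, 0, 0], "grip": 10}, {"xyz": [0, 0, 0], "delta_rot": [0, 0, 0], "grip": 10}, {"xyz": [0, 0, 0], "delta_rot": [0, 0, 0], "grip": 10}, {"xyz": [0, 0, 0], "delta_rot": [0, 0, 0], "grip": 10}, {"xyz": [0, 0, 0], "delta_rot": [0, 0, 0], "grip": 10}, {"xyz": [0, 0, 0], "delta_rot": [0, 0, 0], "grip": 10}])

```text
clock: 35.32
tool_pos: [648.4, -206.1, 18.9]
tcp_rot: [-3.108, -0.154, -0.407]
wrist_force: [-0.0, -0.2, -3.6]
grip_width: 25.5
```

Emit:
move_arm(series=[{"xyz": [-1, 0, 2], "delta_rot": [0, 0, 0], "grip": 10}, {"xyz": [0, 0, 0], "delta_rot": [0, 0, 0], "grip": 10}, {"xyz": [0, 0, 0], "delta_rot": [0, 0, 0], "grip": 10}, {"xyz": [0, 0, 0], "delta_rot": [0, 0, 0], "grip": 10}, {"xyz": [0, 0, 0], "delta_rot": [0, 0, 0], "grip": 10}, {"xyz": [0, 0, 0], "delta_rot": [0, 0, 0], "grip": 10}, {"xyz": [0, 0, 0], "delta_rot": [0, 0, 0], "grip": 10}, {"xyz": [0, 0, 0], "delta_rot": [0, 0, 0], "grip": 10}])

```text
clock: 35.98
tool_pos: [648.3, -206.3, 16.8]
tcp_rot: [-3.109, -0.154, -0.408]
wrist_force: [0.1, -0.1, -3.8]
grip_width: 25.3
```

Emit:
move_arm(series=[{"xyz": [-1, 0, 2], "delta_rot": [0, 0, 0], "grip": 10}, {"xyz": [0, 0, 0], "delta_rot": [0, 0, 0], "grip": 10}, {"xyz": [0, 0, 0], "delta_rot": [0, 0, 0], "grip": 10}, {"xyz": [0, 0, 0], "delta_rot": [0, 0, 0], "grip": 10}, {"xyz": [0, 0, 0], "delta_rot": [0, 0, 0], "grip": 10}, {"xyz": [0, 0, 0], "delta_rot": [0, 0, 0], "grip": 10}, {"xyz": [0, 0, 0], "delta_rot": [0, 0, 0], "grip": 10}, {"xyz": [0, 0, 0], "delta_rot": [0, 0, 0], "grip": 10}])

```text
clock: 36.65
tool_pos: [649.2, -206.6, 16.7]
tcp_rot: [-3.109, -0.154, -0.413]
wrist_force: [-0.1, -0.1, -2.0]
grip_width: 25.3
```

Emit:
move_arm(series=[{"xyz": [-1, 0, 2], "delta_rot": [0, 0, 0], "grip": 10}, {"xyz": [0, 0, 0], "delta_rot": [0, 0, 0], "grip": 10}, {"xyz": [0, 0, 0], "delta_rot": [0, 0, 0], "grip": 10}, {"xyz": [0, 0, 0], "delta_rot": [0, 0, 0], "grip": 10}, {"xyz": [0, 0, 0], "delta_rot": [0, 0, 0], "grip": 10}, {"xyz": [0, 0, 0], "delta_rot": [0, 0, 0], "grip": 10}, {"xyz": [0, 0, 0], "delta_rot": [0, 0, 0], "grip": 10}, {"xyz": [0, 0, 0], "delta_rot": [0, 0, 0], "grip": 10}])

```text
clock: 37.32
tool_pos: [650.0, -206.9, 16.8]
tcp_rot: [-3.109, -0.154, -0.418]
wrist_force: [-1.0, -0.4, -0.5]
grip_width: 25.4
```

Contact is at z 16.7, with the pad carrying the mallet. I release and back off along the tool axis.

Emit:
move_arm(series=[{"xyz": [0, 0, 0], "delta_rot": [0, 0, 0], "grip": 50}, {"xyz": [0, 0, 0], "delta_rot": [0, 0, 0], "grip": 50}, {"xyz": [0, 0, 0], "delta_rot": [0, 0, 0], "grip": 50}, {"xyz": [0, 0, 0], "delta_rot": [0, 0, 0], "grip": 50}, {"xyz": [0, 0, 0], "delta_rot": [0, 0, 0], "grip": 50}, {"xyz": [0, 0, 0], "delta_rot": [0, 0, 0], "grip": 50}, {"xyz": [0, 0, 0], "delta_rot": [0, 0, 0], "grip": 50}, {"xyz": [0, 0, 0], "delta_rot": [0, 0, 0], "grip": 50}])

```text
clock: 37.98
tool_pos: [650.7, -207.4, 17.3]
tcp_rot: [3.109, 0.154, 0.421]
wrist_force: [0.6, 0.2, 0.7]
grip_width: 50.1
```

Emit:
move_arm(series=[{"xyz": [3, 0, -10], "delta_rot": [0, 0, 0], "grip": 50}, {"xyz": [5, 0, -18], "delta_rot": [0, 0, 0], "grip": 50}, {"xyz": [5, 0, -20], "delta_rot": [0, 0, 0], "grip": 50}, {"xyz": [5, 0, -25], "delta_rot": [0, 0, 0], "grip": 50}, {"xyz": [5, 0, -30], "delta_rot": [0, 0, 0], "grip": 50}, {"xyz": [5, 0, -30], "delta_rot": [0, 0, 0], "grip": 50}, {"xyz": [-20, 0, -25], "delta_rot": [0, 0, 0], "grip": 50}, {"xyz": [-20, 0, -20], "delta_rot": [0, 0, 0], "grip": 50}])

```text
clock: 38.65
tool_pos: [591.4, -209.8, 194.1]
tcp_rot: [-3.109, -0.156, -0.415]
wrist_force: [-0.6, -0.9, 0.3]
grip_width: 50.2
```

```bash
cat >> h.py <<'E'
def blobs(s,mask,roi,amin=15):
    x0,y0,x1,y1=roi; n,l,a,c=cv2.connectedComponentsWithStats(mask[y0:y1,x0:x1].astype(np.uint8))
    return [((c[i]+[x0,y0]).round(1).tolist(),int(a[i,4]),(a[i,:4]+[x0,y0,0,0]).tolist()) for i in range(1,n) if a[i,4]>=amin]
E
python3 - <<'E'
from h import *
st()
S=snap('side','s9.png'); T=snap('top','t9.png')
hs=lambda s:cv2.cvtColor(s['img'],cv2.COLOR_RGB2HSV)
for n,s,roi in(('side',S,(300,170,400,260)),('top',T,(265,140,385,210))):
    h=hs(s); or_=(h[...,0]>5)&(h[...,0]<15)&(h[...,1]>120); wh=(h[...,1]<50)&(h[...,2]>120)
    print(n,'orange',blobs(s,or_,roi,8),'white',blobs(s,wh,roi,20))
# mallet upright? dark head in side
print('pred head bottom/top side',w2px(S,[[601,-210,4],[601,-210,88]]).round(1).tolist())
g=S['img'].max(2); m=(g<60); print('dark',blobs(S,m,(375,215,425,265),40))
m=(S['img'][...,0].astype(int)-S['img'][...,2]); 
for r in range(220,262,2): print(r,''.join('#' if g[r,c]<45 else '+' if g[r,c]<90 else '.' for c in range(375,460)))
E
```

```text
t 38.65 pos [ 591.4 -209.8  194.1] x [0.96  0.098 0.261] z [ 0.261  0.014 -0.965] grip 50.2 F [-0.6 -0.9  0.3] q [-0.47  0.41  1.66  0.18  0.85  0.9 ]
side orange [([303.8, 171.0], 22, [300, 170, 10, 4]), ([332.5, 191.8], 15, [329, 190, 8, 4]), ([359.9, 221.2], 25, [356, 219, 9, 5])] white [([370.2, 187.8], 724, [350, 172, 41, 32]), ([393.0, 179.5], 33, [389, 176, 8, 8]), ([337.4, 191.2], 180, [324, 184, 26, 16]), ([354.0, 225.3], 231, [342, 216, 28, 18])]
top orange [] white [([288.8, 163.4], 312, [281, 149, 17, 34]), ([352.6, 172.1], 315, [345, 153, 16, 34])]
pred head bottom/top side [[396.2, 244.8], [399.4, 228.0]]
dark [([397.0, 241.6], 413, [385, 226, 24, 29])]
220 .....................................................................................
222 .....................................................................................
224 .....................................................................................
226 ..................++++++++...........................................................
228 .................+#########+................................
[... 765 characters left out ...]
###################+..................................................
248 ...........+######################+..................................................
250 ............++###################+...................................................
252 ...............+###############+.....................................................
254 ..................++++####+++........................................................
256 .....................................................................................
258 .....................................................................................
260 .....................................................................................
```

The mallet stands upright on its pad. The left fob has shifted from (293,175) to (289,163), so I measure both fobs again.

```bash
cat >> h.py <<'E'
def fobs(s,roi=(265,135,385,210)):
    x0,y0,x1,y1=roi; h=cv2.cvtColor(s['img'],cv2.COLOR_RGB2HSV)[y0:y1,x0:x1]
    m=(((h[...,1]<50)&(h[...,2]>120))|((h[...,0]<16)&(h[...,1]>110)&(h[...,2]>100)&(h[...,2]<190))).astype(np.uint8)
    for c in cv2.findContours(m,cv2.RETR_EXTERNAL,cv2.CHAIN_APPROX_NONE)[0]:
        if cv2.contourArea(c)<150: continue
        P=np.array([px2w(s,u+x0,v+y0,46)[:2] for u,v in cv2.convexHull(c)[:,0]],np.float32)
        r=cv2.minAreaRect(P); b=cv2.boxPoints(r); e=[b[1]-b[0],b[2]-b[1]]; L=max(e,key=np.linalg.norm)
        print('fob',np.round(r[0],1),'size',np.round(r[1],0),'yaw %.1f'%((np.degrees(np.arctan2(L[1],L[0]))+90)%180-90))
E
python3 - <<'E'
from h import *
print('before:')
s0=ctrl  # noqa
import cv2
t=load('top'); fobs(t)
b=dict(t); b['img']=cv2.cvtColor(cv2.imread('pics/t1.png'),cv2.COLOR_BGR2RGB); print('t1'); fobs(b)
seq((None,ori(8)))
E
```

```text
before:
fob [ 500.1 -101.4] size [92. 36.] yaw 6.8
fob [509.7  74.1] size [91. 37.] yaw 10.2
fob [589.2  40.8] size [ 14. 165.] yaw -89.3
t1
fob [483.8  63.3] size [91. 34.] yaw 11.0
fob [ 500.4 -101.7] size [92. 34.] yaw 6.9
ROT [0.0193, -0.2662, -0.0408]  deg 15.5 (rows>=2.2)
```

```bash
python3 - <<'E'
import cv2,numpy as np
from h import blobs
for n in('s4','s5','s6','s7','s8','s9'):
    b=cv2.imread(f'pics/{n}.png'); h=cv2.cvtColor(b,cv2.COLOR_BGR2HSV); m=(h[...,1]<50)&(h[...,2]>120)
    print(n,blobs(None,m,(310,178,372,240),40))
E
```

```text
s4 [([332.2, 194.9], 189, [319, 187, 26, 17]), ([364.5, 207.5], 81, [359, 203, 13, 10]), ([354.0, 225.4], 224, [342, 216, 28, 18])]
s5 [([367.1, 191.5], 164, [361, 182, 11, 22]), ([332.4, 194.7], 184, [319, 186, 25, 18]), ([353.0, 226.5], 191, [342, 221, 28, 13])]
s6 [([359.0, 182.0], 199, [344, 178, 28, 11]), ([329.4, 197.6], 103, [319, 191, 25, 13]), ([368.7, 197.6], 50, [364, 193, 8, 11]), ([353.7, 226.7], 172, [343, 220, 27, 14])]
s7 [([364.6, 182.0], 137, [354, 178, 18, 13]), ([328.2, 196.6], 114, [319, 190, 18, 14]), ([363.1, 207.3], 67, [354, 202, 18, 12]), ([354.0, 225.3], 221, [342, 216, 28, 18])]
s8 [([363.5, 186.9], 339, [350, 178, 22, 26]), ([337.5, 191.1], 183, [324, 184, 26, 16]), ([354.0, 225.2], 232, [342, 216, 28, 18])]
s9 [([363.5, 186.9], 337, [350, 178, 22, 26]), ([337.4, 191.2], 180, [324, 184, 26, 16]), ([354.0, 225.3], 231, [342, 216, 28, 18])]
```

Emit:
move_arm(series=[{"xyz": [0, 0, 0], "delta_rot": [0.006, -0.065, -0.01], "grip": 60}, {"xyz": [0, 0, 0], "delta_rot": [0.006, -0.065, -0.01], "grip": 60}, {"xyz": [0, 0, 0], "delta_rot": [0.006, -0.065, -0.01], "grip": 60}, {"xyz": [0, 0, 0], "delta_rot": [0.006, -0.065, -0.01], "grip": 60}, {"xyz": [0, 0, 0], "delta_rot": [0, 0, 0], "grip": 60}, {"xyz": [0, 0, 0], "delta_rot": [0, 0, 0], "grip": 60}, {"xyz": [0, 0, 0], "delta_rot": [0, 0, 0], "grip": 60}, {"xyz": [0, 0, 0], "delta_rot": [0, 0, 0], "grip": 60}])

```text
clock: 39.42
tool_pos: [591.0, -210.5, 196.9]
tcp_rot: [-3.131, -0.215, 0.001]
wrist_force: [-0.1, -0.2, 0.1]
grip_width: 60.1
```

```bash
python3 - <<'E'
from h import *
st()
seq((None,ori(7)),([500,-101.5,120],None),([500,-101.5,35],None))
E
```

```text
t 39.42 pos [ 591.  -210.5  196.9] x [ 0.991  0.137 -0.   ] z [-0.001  0.003 -1.   ] grip 60.1 F [-0.1 -0.2  0.1] q [-0.42  0.51  1.46  0.    1.17  1.02]
ROT [-0.0028, 0.0004, 0.0148]  deg 0.9 (rows>=0.1) 
XYZ [-77.1, -119.3, 76.9] len 161 (rows>=3.9)
XYZ [0.0, 0.0, 85.0] len 85 (rows>=2.0)
```

The left fob was knocked between s7 and s8, after its last blow, so its blows counted. Now I pick up the right fob.

Emit:
move_arm(series=[{"xyz": [-12, -18, 12], "delta_rot": [0, 0, 0.014], "grip": 60}, {"xyz": [-12, -20, 12], "delta_rot": [0, 0, 0], "grip": 60}, {"xyz": [-12, -20, 12], "delta_rot": [0, 0, 0], "grip": 60}, {"xyz": [-12, -20, 12], "delta_rot": [0, 0, 0], "grip": 60}, {"xyz": [-12, -20, 12], "delta_rot": [0, 0, 0], "grip": 60}, {"xyz": [-12, -18, 12], "delta_rot": [0, 0, 0], "grip": 60}, {"xyz": [0, 0, 0], "delta_rot": [0, 0, 0], "grip": 60}, {"xyz": [0, 0, 0], "delta_rot": [0, 0, 0], "grip": 60}])

```text
clock: 40.08
tool_pos: [499.0, -101.0, 122.4]
tcp_rot: [-3.134, -0.182, -0.016]
wrist_force: [0.4, -0.3, 0.2]
grip_width: 59.9
```

```bash
python3 - <<'E'
from h import *
st()
seq((None,ori(7)),([500,-101.5,50],None),([500,-101.5,35],None))
E
```

```text
t 40.08 pos [ 499.  -101.   122.4] x [0.993 0.116 0.01 ] z [ 0.01   0.003 -1.   ] grip 59.9 F [ 0.4 -0.3  0.2] q [-0.29  0.4   1.85  0.01  0.88  1.16]
ROT [-0.0016, -0.0104, -0.0064]  deg 0.7 (rows>=0.1) 
XYZ [0.9, 0.6, 72.4] len 72 (rows>=1.7)
XYZ [0.0, 0.0, 15.0] len 15 (rows>=0.4)
```

Emit:
move_arm(series=[{"xyz": [0, 0, 16], "delta_rot": [0, -0.01, -0.006], "grip": 60}, {"xyz": [0, 0, 18], "delta_rot": [0, 0, 0], "grip": 60}, {"xyz": [0, 0, 18], "delta_rot": [0, 0, 0], "grip": 60}, {"xyz": [0, 0, 14], "delta_rot": [0, 0, 0], "grip": 60}, {"xyz": [0, 0, 0], "delta_rot": [0, 0, 0], "grip": 60}, {"xyz": [0, 0, 0], "delta_rot": [0, 0, 0], "grip": 60}, {"xyz": [0, 0, 0], "delta_rot": [0, 0, 0], "grip": 60}, {"xyz": [0, 0, 0], "delta_rot": [0, 0, 0], "grip": 60}])

```text
clock: 40.75
tool_pos: [505.7, -106.3, 60.1]
tcp_rot: [3.133, 0.184, 0.023]
wrist_force: [0.1, 1.2, 0.1]
grip_width: 59.8
```

```bash
python3 - <<'E'
from h import *
st()
seq((None,ori(7)),([500,-101.5,35],None))
E
```

```text
t 40.75 pos [ 505.7 -106.3   60.1] x [0.993 0.117 0.015] z [ 0.015 -0.002 -1.   ] grip 59.8 F [0.1 1.2 0.1] q [-0.3   0.51  1.87  0.    0.74  1.15]
ROT [0.0035, -0.0147, -0.0047]  deg 0.9 (rows>=0.1) 
XYZ [-5.1, -5.5, 25.1] len 26 (rows>=0.6)
```

Emit:
move_arm(series=[{"xyz": [-3, -3, 8], "delta_rot": [0, -0.01, -0.004], "grip": 60}, {"xyz": [-2, -2, 8], "delta_rot": [0, 0, 0], "grip": 60}, {"xyz": [0, 0, 8], "delta_rot": [0, 0, 0], "grip": 60}, {"xyz": [0, 0, 0], "delta_rot": [0, 0, 0], "grip": 60}, {"xyz": [0, 0, 0], "delta_rot": [0, 0, 0], "grip": 60}, {"xyz": [0, 0, 0], "delta_rot": [0, 0, 0], "grip": 20}, {"xyz": [0, 0, 0], "delta_rot": [0, 0, 0], "grip": 20}, {"xyz": [0, 0, 0], "delta_rot": [0, 0, 0], "grip": 20}], grip_force=30)

```text
clock: 41.42
tool_pos: [501.0, -101.9, 35.5]
tcp_rot: [3.131, 0.191, 0.011]
wrist_force: [0.0, -0.4, 0.2]
grip_width: 44.5
```

Emit:
move_arm(series=[{"xyz": [0, 0, 0], "delta_rot": [0, 0, 0], "grip": 20}, {"xyz": [0, 0, 0], "delta_rot": [0, 0, 0], "grip": 20}, {"xyz": [0, 0, 0], "delta_rot": [0, 0, 0], "grip": 20}, {"xyz": [0, 0, 0], "delta_rot": [0, 0, 0], "grip": 20}, {"xyz": [0, 0, -10], "delta_rot": [0, 0, 0], "grip": 20}, {"xyz": [0, 0, -25], "delta_rot": [0, 0, 0], "grip": 20}, {"xyz": [0, 0, -30], "delta_rot": [0, 0, 0], "grip": 20}, {"xyz": [0, 0, -30], "delta_rot": [0, 0, 0], "grip": 20}])

```text
clock: 42.08
tool_pos: [496.8, -100.6, 130.2]
tcp_rot: [3.135, 0.191, -0.006]
wrist_force: [0.8, -0.9, -1.5]
grip_width: 33.6
```

```bash
python3 - <<'E'
from h import *
st()
seq((None,ori(5)),([448,-352,130],None),([448,-352,28],None))
E
```

```text
t 42.08 pos [ 496.8 -100.6  130.2] x [ 0.993  0.121 -0.004] z [-0.004 -0.001 -1.   ] grip 33.6 F [ 0.8 -0.9 -1.5] q [-0.29  0.39  1.84 -0.    0.91  1.16]
ROT [0.0003, 0.0036, 0.0345]  deg 2.0 (rows>=0.3) 
XYZ [-70.6, 246.2, 0.2] len 256 (rows>=6.1)
XYZ [0.0, 0.0, 102.0] len 102 (rows>=2.4)
```

```bash
cat >> h.py <<'E'
def tray(s,roi=(395,140,510,240)):
    x0,y0,x1,y1=roi; h=cv2.cvtColor(s['img'],cv2.COLOR_RGB2HSV)[y0:y1,x0:x1]
    m=((h[...,1]<55)&(h[...,2]>50)&(h[...,2]<160)).astype(np.uint8)
    for c in cv2.findContours(m,cv2.RETR_EXTERNAL,cv2.CHAIN_APPROX_NONE)[0]:
        if cv2.contourArea(c)<800: continue
        P=np.array([px2w(s,u+x0,v+y0,48)[:2] for u,v in cv2.convexHull(c)[:,0]],np.float32); r=cv2.minAreaRect(P); print('tray',np.round(r[0],1),np.round(r[1]),r[2])
E
python3 - <<'E'
from h import *
t=snap('top','t10.png'); tray(t); t['img']=cv2.cvtColor(cv2.imread('pics/t9.png'),cv2.COLOR_BGR2RGB); tray(t)
E
```

```text
tray [ 448.7 -387.2] [168. 209.] 3.455948829650879
tray [ 448.6 -355.9] [274. 274.] 0.473422110080719
```

Emit:
move_arm(series=[{"xyz": [-10, 34, 0], "delta_rot": [0, 0, 0.033], "grip": 20}, {"xyz": [-10, 34, 0], "delta_rot": [0, 0, 0], "grip": 20}, {"xyz": [-10, 34, 0], "delta_rot": [0, 0, 0], "grip": 20}, {"xyz": [-10, 34, 0], "delta_rot": [0, 0, 0], "grip": 20}, {"xyz": [-10, 34, 0], "delta_rot": [0, 0, 0], "grip": 20}, {"xyz": [-10, 34, 0], "delta_rot": [0, 0, 0], "grip": 20}, {"xyz": [-10, 32, 0], "delta_rot": [0, 0, 0], "grip": 20}, {"xyz": [0, 0, 0], "delta_rot": [0, 0, 0], "grip": 20}])

```text
clock: 42.8
tool_pos: [452.2, -353.1, 146.8]
tcp_rot: [3.128, 0.146, 0.025]
wrist_force: [-0.2, 0.6, -1.3]
grip_width: 33.5
```

```bash
python3 - <<'E'
from h import *
st()
seq((None,ori(5)),([448,-352,32],None))
E
```

```text
t 42.80 pos [ 452.2 -353.1  146.8] x [0.995 0.094 0.016] z [ 0.017 -0.01  -1.   ] grip 33.5 F [-0.2  0.6 -1.3] q [-0.75  0.47  1.67  0.    0.98  0.73]
ROT [0.0112, -0.0156, 0.0063]  deg 1.2 (rows>=0.2) 
XYZ [-4.1, -1.4, 114.8] len 115 (rows>=2.8)
```

Emit:
move_arm(series=[{"xyz": [-3, -6, 18], "delta_rot": [0.01, -0.015, 0.006], "grip": 20}, {"xyz": [-3, -3, 22], "delta_rot": [0, 0, 0], "grip": 20}, {"xyz": [-2, -1, 22], "delta_rot": [0, 0, 0], "grip": 20}, {"xyz": [-2, -1, 22], "delta_rot": [0, 0, 0], "grip": 20}, {"xyz": [0, 0, 14], "delta_rot": [0, 0, 0], "grip": 20}, {"xyz": [0, 0, 0], "delta_rot": [0, 0, 0], "grip": 20}, {"xyz": [0, 0, 0], "delta_rot": [0, 0, 0], "grip": 20}, {"xyz": [0, 0, 0], "delta_rot": [0, 0, 0], "grip": 20}])

```text
clock: 43.47
tool_pos: [439.2, -337.7, 42.3]
tcp_rot: [-3.135, -0.134, 0.008]
wrist_force: [0.3, -0.4, -0.7]
grip_width: 33.3
```

```bash
python3 - <<'E'
from h import *
st()
seq((None,ori(5)),([448,-348,30],None))
E
```

```text
t 43.47 pos [ 439.2 -337.7   42.3] x [ 0.996  0.085 -0.005] z [-0.005  0.003 -1.   ] grip 33.3 F [ 0.3 -0.4 -0.7] q [-0.74  0.6   1.76 -0.    0.78  0.75]
ROT [-0.0036, 0.005, -0.0019]  deg 0.4 (rows>=0.1) 
XYZ [7.9, 11.0, 12.3] len 18 (rows>=0.4)
```

Emit:
move_arm(series=[{"xyz": [4, 6, 2], "delta_rot": [0, 0, 0], "grip": 20}, {"xyz": [4, 5, 4], "delta_rot": [0, 0, 0], "grip": 20}, {"xyz": [0, 0, 5], "delta_rot": [0, 0, 0], "grip": 20}, {"xyz": [0, 0, 0], "delta_rot": [0, 0, 0], "grip": 20}, {"xyz": [0, 0, 0], "delta_rot": [0, 0, 0], "grip": 46}, {"xyz": [0, 0, 0], "delta_rot": [0, 0, 0], "grip": 46}, {"xyz": [0, 0, 0], "delta_rot": [0, 0, 0], "grip": 46}, {"xyz": [0, 0, 0], "delta_rot": [0, 0, 0], "grip": 46}])

```text
clock: 44.13
tool_pos: [451.2, -350.1, 33.7]
tcp_rot: [3.138, 0.135, -0.001]
wrist_force: [-0.2, 0.3, -0.3]
grip_width: 45.9
```

Emit:
move_arm(series=[{"xyz": [0, 0, -10], "delta_rot": [0, 0, 0], "grip": 46}, {"xyz": [0, 0, -25], "delta_rot": [0, 0, 0], "grip": 46}, {"xyz": [0, 0, -35], "delta_rot": [0, 0, 0], "grip": 60}, {"xyz": [0, 0, -30], "delta_rot": [0, 0, 0], "grip": 60}, {"xyz": [5, -30, 0], "delta_rot": [0, 0, 0], "grip": 60}, {"xyz": [5, -35, 0], "delta_rot": [0, 0, 0], "grip": 60}, {"xyz": [5, -35, 0], "delta_rot": [0, 0, 0], "grip": 60}, {"xyz": [5, -35, 0], "delta_rot": [0, 0, 0], "grip": 60}])

```text
clock: 44.8
tool_pos: [459.9, -215.1, 144.7]
tcp_rot: [3.134, 0.123, 0.008]
wrist_force: [0.9, -0.2, 0.3]
grip_width: 60.3
```

```bash
python3 - <<'E'
from h import *
st()
seq((None,ori(10.2)),([509.7,74.1,120],None),([509.7,74.1,35],None))
t=snap('top','t11.png'); fobs(t,(400,150,500,230)); tray(t)
E
```

```text
t 44.80 pos [ 459.9 -215.1  144.7] x [0.997 0.078 0.005] z [ 0.005 -0.005 -1.   ] grip 60.3 F [ 0.9 -0.2  0.3] q [-0.53  0.37  1.84 -0.    0.93  0.97]
ROT [0.0057, -0.0044, -0.0998]  deg 5.7 (rows>=0.8) 
XYZ [100.2, -275.8, 24.7] len 294 (rows>=7.1)
XYZ [0.0, 0.0, 85.0] len 85 (rows>=2.0)
tray [ 448.5 -354.7] [274. 276.] 0.5013228058815002
```

Emit:
move_arm(series=[{"xyz": [12, -35, 1], "delta_rot": [0.005, -0.004, -0.048], "grip": 60}, {"xyz": [13, -36, 2], "delta_rot": [0, 0, -0.048], "grip": 60}, {"xyz": [12.5, -35, 2], "delta_rot": [0, 0, 0], "grip": 60}, {"xyz": [12.5, -35, 2], "delta_rot": [0, 0, 0], "grip": 60}, {"xyz": [12.5, -35, 2], "delta_rot": [0, 0, 0], "grip": 60}, {"xyz": [12.5, -35, 2], "delta_rot": [0, 0, 0], "grip": 60}, {"xyz": [12.5, -35, 2], "delta_rot": [0, 0, 0], "grip": 60}, {"xyz": [12, -28, 2], "delta_rot": [0, 0, 0], "grip": 60}])

```text
clock: 45.52
tool_pos: [515.4, 85.5, 137.7]
tcp_rot: [3.127, 0.278, 0.014]
wrist_force: [1.2, -0.1, 0.9]
grip_width: 60.3
```

```bash
python3 - <<'E'
from h import *
st()
t=snap('top','t12.png'); fobs(t,(400,150,500,230)); tray(t); 
seq((None,ori(10.2)),([509.7,74.1,55],None))
E
```

```text
t 45.52 pos [515.4  85.5 137.7] x [0.984 0.176 0.009] z [ 0.009 -0.001 -1.   ] grip 60.3 F [ 1.2 -0.1  0.9] q [ 0.08  0.4   1.81 -0.    0.93  1.47]
fob [ 450.4 -345.4] size [94. 38.] yaw 4.8
tray [ 448.2 -387.6] [169. 208.] 3.501028060913086
ROT [0.0017, -0.01, 0.0009]  deg 0.6 (rows>=0.1) 
XYZ [-9.3, 13.7, 82.6] len 84 (rows>=2.0)
```

Emit:
move_arm(series=[{"xyz": [-4, 5, 15], "delta_rot": [0, -0.01, 0], "grip": 60}, {"xyz": [-4, 5, 20], "delta_rot": [0, 0, 0], "grip": 60}, {"xyz": [0, 0, 20], "delta_rot": [0, 0, 0], "grip": 60}, {"xyz": [0, 0, 18], "delta_rot": [0, 0, 0], "grip": 60}, {"xyz": [0, 0, 0], "delta_rot": [0, 0, 0], "grip": 60}, {"xyz": [0, 0, 0], "delta_rot": [0, 0, 0], "grip": 60}, {"xyz": [0, 0, 0], "delta_rot": [0, 0, 0], "grip": 60}, {"xyz": [0, 0, 0], "delta_rot": [0, 0, 0], "grip": 60}])

```text
clock: 46.23
tool_pos: [509.7, 76.2, 63.7]
tcp_rot: [3.126, 0.285, 0.001]
wrist_force: [-0.2, -0.1, 0.4]
grip_width: 60.3
```

```bash
python3 - <<'E'
from h import *
st()
seq((None,ori(10.2)),([507,73.6,35],None))
E
```

```text
t 46.23 pos [509.7  76.2  63.7] x [0.983 0.181 0.001] z [ 0.001 -0.002 -1.   ] grip 60.3 F [-0.2 -0.1  0.4] q [ 0.06  0.51  1.86 -0.    0.77  1.45]
ROT [0.0022, -0.0006, 0.004]  deg 0.3 (rows>=0.0) 
XYZ [-3.1, 2.0, 28.7] len 29 (rows>=0.7)
```

Emit:
move_arm(series=[{"xyz": [-1, 1, 9], "delta_rot": [0, 0, 0], "grip": 60}, {"xyz": [-1, 1, 10], "delta_rot": [0, 0, 0], "grip": 60}, {"xyz": [0, 0, 8], "delta_rot": [0, 0, 0], "grip": 60}, {"xyz": [0, 0, 0], "delta_rot": [0, 0, 0], "grip": 60}, {"xyz": [0, 0, 0], "delta_rot": [0, 0, 0], "grip": 60}, {"xyz": [0, 0, 0], "delta_rot": [0, 0, 0], "grip": 20}, {"xyz": [0, 0, 0], "delta_rot": [0, 0, 0], "grip": 20}, {"xyz": [0, 0, 0], "delta_rot": [0, 0, 0], "grip": 20}])

```text
clock: 46.9
tool_pos: [509.3, 73.2, 36.1]
tcp_rot: [3.126, 0.285, 0.007]
wrist_force: [0.5, -1.0, -0.5]
grip_width: 44.4
```

Emit:
move_arm(series=[{"xyz": [0, 0, 0], "delta_rot": [0, 0, 0], "grip": 20}, {"xyz": [0, 0, 0], "delta_rot": [0, 0, 0], "grip": 20}, {"xyz": [0, 0, 0], "delta_rot": [0, 0, 0], "grip": 20}, {"xyz": [0, 0, 0], "delta_rot": [0, 0, 0], "grip": 20}, {"xyz": [0, 0, -10], "delta_rot": [0, 0, 0], "grip": 20}, {"xyz": [0, 0, -25], "delta_rot": [0, 0, 0], "grip": 20}, {"xyz": [0, 0, -30], "delta_rot": [0, 0, 0], "grip": 20}, {"xyz": [0, 0, -35], "delta_rot": [0, 0, 0], "grip": 20}])

```text
clock: 47.57
tool_pos: [504.9, 73.2, 135.2]
tcp_rot: [3.127, 0.285, -0.013]
wrist_force: [0.6, 0.3, -1.4]
grip_width: 33.4
```

```bash
python3 - <<'E'
from h import *
st()
seq((None,ori(4)),([448,-430,140],None))
E
```

```text
t 47.57 pos [504.9  73.2 135.2] x [ 0.983  0.181 -0.008] z [-0.008 -0.003 -1.   ] grip 33.4 F [ 0.6  0.3 -1.4] q [ 0.05  0.39  1.83 -0.    0.93  1.44]
ROT [0.0016, 0.0081, 0.112]  deg 6.4 (rows>=0.9) 
XYZ [-91.8, 498.0, -4.8] len 506 (rows>=12.1)
```

Emit:
move_arm(series=[{"xyz": [0, 15, 0], "delta_rot": [0, 0.004, 0.054], "grip": 20}, {"xyz": [-6, 28, -0.5], "delta_rot": [0, 0.004, 0.054], "grip": 20}, {"xyz": [-6, 33, -0.5], "delta_rot": [0, 0, 0], "grip": 20}, {"xyz": [-6, 33, -0.5], "delta_rot": [0, 0, 0], "grip": 20}, {"xyz": [-6, 33, -0.5], "delta_rot": [0, 0, 0], "grip": 20}, {"xyz": [-6, 33, -0.5], "delta_rot": [0, 0, 0], "grip": 20}, {"xyz": [-6, 33, -0.5], "delta_rot": [0, 0, 0], "grip": 20}, {"xyz": [-6, 33, -0.5], "delta_rot": [0, 0, 0], "grip": 20}])

```text
clock: 48.23
tool_pos: [486.6, -174.6, 154.1]
tcp_rot: [3.137, 0.122, 0.03]
wrist_force: [-0.0, 0.7, -1.2]
grip_width: 33.6
```

Emit:
move_arm(series=[{"xyz": [-6, 33, -0.5], "delta_rot": [0, 0, 0], "grip": 20}, {"xyz": [-6, 33, -0.5], "delta_rot": [0, 0, 0], "grip": 20}, {"xyz": [-6, 33, -0.5], "delta_rot": [0, 0, 0], "grip": 20}, {"xyz": [-6, 33, -0.5], "delta_rot": [0, 0, 0], "grip": 20}, {"xyz": [-6, 33, -0.5], "delta_rot": [0, 0, 0], "grip": 20}, {"xyz": [-6, 33, -0.5], "delta_rot": [0, 0, 0], "grip": 20}, {"xyz": [-6, 33, -0.5], "delta_rot": [0, 0, 0], "grip": 20}, {"xyz": [0, 0, 0], "delta_rot": [0, 0, 0], "grip": 20}])

```text
clock: 48.9
tool_pos: [457.2, -424.9, 165.0]
tcp_rot: [3.133, 0.116, 0.035]
wrist_force: [0.2, 0.5, -0.8]
grip_width: 33.6
```

```bash
python3 - <<'E'
from h import *
st()
seq((None,ori(4)),([448,-429,50],None))
E
```

```text
t 48.90 pos [ 457.2 -424.9  165. ] x [0.997 0.074 0.022] z [ 0.023 -0.006 -1.   ] grip 33.6 F [ 0.2  0.5 -0.8] q [-0.83  0.53  1.52  0.01  1.08  0.66]
ROT [0.0075, -0.0222, 0.004]  deg 1.4 (rows>=0.2) 
XYZ [-9.5, 3.4, 115.0] len 115 (rows>=2.8)
```

Emit:
move_arm(series=[{"xyz": [-2, 3, 18], "delta_rot": [0.007, -0.022, 0.004], "grip": 20}, {"xyz": [-2, 2, 22], "delta_rot": [0, 0, 0], "grip": 20}, {"xyz": [-1, 2, 22], "delta_rot": [0, 0, 0], "grip": 20}, {"xyz": [0, 2, 22], "delta_rot": [0, 0, 0], "grip": 20}, {"xyz": [0, 0, 20], "delta_rot": [0, 0, 0], "grip": 20}, {"xyz": [0, 0, 0], "delta_rot": [0, 0, 0], "grip": 20}, {"xyz": [0, 0, 0], "delta_rot": [0, 0, 0], "grip": 20}, {"xyz": [0, 0, 0], "delta_rot": [0, 0, 0], "grip": 20}])

```text
clock: 49.57
tool_pos: [452.8, -437.5, 64.0]
tcp_rot: [3.136, 0.103, 0.004]
wrist_force: [0.2, 0.2, -1.3]
grip_width: 33.5
```

```bash
python3 - <<'E'
from h import *
st()
seq((None,ori(4)),([448,-429,32],None))
E
```

```text
t 49.57 pos [ 452.8 -437.5   64. ] x [0.998 0.066 0.002] z [ 0.002 -0.003 -1.   ] grip 33.5 F [ 0.2  0.2 -1.3] q [-0.84  0.67  1.55 -0.    0.91  0.66]
ROT [0.0036, -0.0021, -0.004]  deg 0.3 (rows>=0.0) 
XYZ [-4.2, -8.8, 32.0] len 33 (rows>=0.8)
```

Emit:
move_arm(series=[{"xyz": [-2, -5, 8], "delta_rot": [0, 0, 0], "grip": 20}, {"xyz": [-2, -4, 12], "delta_rot": [0, 0, 0], "grip": 20}, {"xyz": [0, 0, 9], "delta_rot": [0, 0, 0], "grip": 20}, {"xyz": [0, 0, 0], "delta_rot": [0, 0, 0], "grip": 20}, {"xyz": [0, 0, 0], "delta_rot": [0, 0, 0], "grip": 46}, {"xyz": [0, 0, 0], "delta_rot": [0, 0, 0], "grip": 46}, {"xyz": [0, 0, 0], "delta_rot": [0, 0, 0], "grip": 46}, {"xyz": [0, 0, 0], "delta_rot": [0, 0, 0], "grip": 46}])

```text
clock: 50.23
tool_pos: [451.0, -430.4, 40.8]
tcp_rot: [3.128, 0.104, 0.015]
wrist_force: [-0.9, -0.5, -0.2]
grip_width: 46.2
```

Emit:
move_arm(series=[{"xyz": [0, 0, -10], "delta_rot": [0, 0, 0], "grip": 46}, {"xyz": [0, 0, -25], "delta_rot": [0, 0, 0], "grip": 46}, {"xyz": [0, 0, -35], "delta_rot": [0, 0, 0], "grip": 50}, {"xyz": [0, 0, -40], "delta_rot": [0, 0, 0], "grip": 50}, {"xyz": [0, 0, -40], "delta_rot": [0, 0, 0], "grip": 50}, {"xyz": [-10, -38, -10], "delta_rot": [0, 0, 0], "grip": 50}, {"xyz": [-10, -38, 0], "delta_rot": [0, 0, 0], "grip": 50}, {"xyz": [-10, -38, 0], "delta_rot": [0, 0, 0], "grip": 50}])

```text
clock: 50.9
tool_pos: [412.8, -319.7, 213.7]
tcp_rot: [3.121, 0.097, 0.025]
wrist_force: [0.4, 1.3, 0.4]
grip_width: 50.0
```

Emit:
move_arm(series=[{"xyz": [0, -38, 0], "delta_rot": [0, 0, 0], "grip": 50}, {"xyz": [0, -38, 0], "delta_rot": [0, 0, 0], "grip": 50}, {"xyz": [0, -38, 0], "delta_rot": [0, 0, 0], "grip": 50}, {"xyz": [0, -38, 0], "delta_rot": [0, 0, 0], "grip": 50}, {"xyz": [0, -38, 0], "delta_rot": [0, 0, 0], "grip": 50}, {"xyz": [0, -38, 0], "delta_rot": [0, 0, 0], "grip": 50}, {"xyz": [0, -38, 0], "delta_rot": [0, 0, 0], "grip": 50}, {"xyz": [0, -38, 0], "delta_rot": [0, 0, 0], "grip": 50}])

```text
clock: 51.57
tool_pos: [390.2, -4.5, 215.9]
tcp_rot: [3.115, 0.086, 0.046]
wrist_force: [0.3, -0.0, -0.3]
grip_width: 50.0
```

```bash
python3 - <<'E'
from h import *
st()
t=snap('top','t13.png'); snap('side','s13.png'); tray(t); fobs(t,(400,150,500,230))
E
```

```text
t 51.57 pos [390.2  -4.5 215.9] x [0.998 0.056 0.029] z [ 0.03  -0.025 -0.999] grip 50.0 F [ 0.3 -0.  -0.3] q [-0.12  0.04  2.05 -0.02  1.02  1.41]
tray [ 448.4 -387.2] [169. 209.] 3.3751659393310547
fob [ 449.8 -423.2] size [90. 38.] yaw 3.5
fob [ 450.5 -343.9] size [87. 38.] yaw 1.8
```

Both fobs lie in the tray. For the mug I plan a diametral grip with the tool pitched, so the wrist stays high when pouring. I fit the arm's kinematics from logged poses to check that this is reachable.

```bash
cat > kin.py <<'E'
from h import *
from scipy.optimize import least_squares
D=[([140.6,531.4,218.2],[1.22739,.35122,1.6523,0,1.13907,-.08457]),
([314.9,267.2,205.4],[.75,0,2.17,-.36,.73,.98]),([551,36.5,134.4],[-.04,.33,1.98,.08,.48,-.16]),([573,44.8,198.5],[-.02,.27,1.87,.05,.66,-.12]),
([370.4,-385.7,190.2],[-1.06,.28,1.88,.42,.87,-1.39]),([308.1,-390.9,197.1],[-.99,.28,1.81,-.02,1.05,.57]),([649.3,-205.6,146.7],[-.37,.66,1.34,-.01,1.14,1.12]),
([506.2,-104,70.8],[-.3,.49,1.87,.01,.75,1.17]),([557.4,67.3,58.1],[.04,.58,1.76,0,.79,1.53]),([647.3,-205.2,19.4],[-.42,.73,1.6,.22,.59,.88]),([390.2,-4.5,215.9],[-.12,.04,2.05,-.02,1.02,1.41]),
([591.4,-209.8,194.1],[-.47,.41,1.66,.18,.85,.9])]
E_=lambda a,s:Ro.from_euler(a,s)
def rots(q,s4=1,s6=1):
    A=Ro.from_euler('ZY',[q[0],q[1]]); B=Ro.from_euler('ZY',[q[0],q[1]+q[2]]); C=B*Ro.from_euler('ZY',[s4*q[3],q[4]]); return A,B,C
def cols(q,s4):
    A,B,C=rots(q,s4); z=[0,0,1];x=[1,0,0]
    return np.c_[z,A.apply(z),A.apply(x),B.apply(x),B.apply(z),C.apply(z)]
def fit(s4):
    M=np.vstack([cols(q,s4) for _,q in D]); y=np.concatenate([p for p,_ in D]); w,r,*_=np.linalg.lstsq(M,y,rcond=1e-6); return w,np.sqrt(np.mean((M@w-y)**2))
S4=1 if fit(1)[1]<fit(-1)[1] else -1
W=fit(S4)[0]
S6,C0=1,Ro.from_euler('z',np.pi/2)
def fk(q): return cols(q,S4)@W, rots(q,S4)[2]*Ro.from_euler('z',S6*q[5])*C0
LO=np.array([-2.75,-.79,.01,-1.57,.07,-2.87]);HI=np.array([2.75,2.1,2.65,4.71,3.14,2.87])
def ik(p,R,q0):
    f=lambda q:np.r_[(fk(q)[0]-p)/100,(fk(q)[1].inv()*R).as_rotvec()]
    r=least_squares(f,np.clip(q0,LO+1e-3,HI-1e-3),bounds=(LO,HI)); return r.x,np.abs(r.fun).max()
E
python3 - <<'E'
from kin import *
print(S4,W.round(1),fit(1)[1],fit(-1)[1])
import kin
q=np.array(ctrl.get_obs()['joint_pos']); p,R=cur()
for s6 in(1,-1):
    for c in(0,90,180,270):
        kin.S6=s6;kin.C0=Ro.from_euler('z',c,degrees=True); print(s6,c,np.linalg.norm((fk(q)[1].inv()*R).as_rotvec()).round(3),(fk(q)[0]-p).round(1))
E
```

```text
1 [315.7 492.7  -4.2  59.4 445.7 322.2] 26.453281290327553 41.92591617295057
1 0 1.571 [-10.1 -46.6  -2.2]
1 90 0.0 [-10.1 -46.6  -2.2]
1 180 1.571 [-10.1 -46.6  -2.2]
1 270 3.142 [-10.1 -46.6  -2.2]
-1 0 1.89 [-10.1 -46.6  -2.2]
-1 90 2.822 [-10.1 -46.6  -2.2]
-1 180 1.252 [-10.1 -46.6  -2.2]
-1 270 0.319 [-10.1 -46.6  -2.2]
```

```bash
python3 - <<'E'
s=open('kin.py').read()
s=s.replace("z=[0,0,1];x=[1,0,0]","z=[0,0,1];x=[1,0,0];y=[0,1,0]").replace("np.c_[z,A.apply(z),A.apply(x)","np.c_[z,A.apply(y),C.apply(y),C.apply(x),A.apply(z),A.apply(x)")
open('kin.py','w').write(s)
E
python3 - <<'E'
from kin import *
print(S4,W.round(1),fit(1)[1],fit(-1)[1])
q=np.array(ctrl.get_obs()['joint_pos']); p,R=cur(); print((fk(q)[0]-p).round(1))
# option: mug grip pitched by be below horizontal, azimuth az ; pour: rotate about horizontal axis
T=np.array([448.,-387.,0]); 
def pitched(az,be):  # tool z along az, be deg below horizontal, tool y horizontal (to the right)
    a,b=np.radians(az),np.radians(be); z=np.array([np.cos(a)*np.cos(b),np.sin(a)*np.cos(b),-np.sin(b)]); y=np.array([np.sin(a),-np.cos(a),0]); return Ro.from_matrix(np.c_[np.cross(y,z),y,z])
mug=np.array([489,384.5,30.])
for az in(20,38):
  for be in(35,50,65,90):
    O=pitched(az,be); g=mug+[0,0,58]; tcp=g+O.apply([0,0,18.8])
    for flip in(0,1):
        Of=O*Ro.from_euler('z',np.pi*flip)
        best=min((ik(tcp,Of,q0) for q0 in([.7,.4,1.7,0,.5,0],[.7,.4,1.7,0,.5,1.5],[.7,.4,1.7,0,.5,-1.5])),key=lambda t:t[1])
        print('grip',az,be,flip,best[0].round(2),round(best[1],3))
        if best[1]>.01: continue
        # pour: mug rotated by yaw then tipped dphi about horizontal axis at direction ps
        out=[]
        for yaw in range(-180,180,15):
            for ps in range(-180,180,15):
                Q=Ro.from_rotvec(np.radians(125)*np.array([np.cos(np.radians(ps)),np.sin(np.radians(ps)),0]))*Ro.from_euler('z',yaw,degrees=True)
                R2=Q*Of; mz=Q.apply([0,0,1]); lowd=np.array([0,0,-1])-mz*(-mz[2]); lowd/=np.linalg.norm(lowd)
                low=np.array([T[0],T[1],120.])-30*np.r_[mz[:2],0]   # low rim point, back a bit
                gp=low-42*lowd-32*mz; tp=gp+R2.apply([0,0,18.8])
                wz=(tp-322*R2.apply([0,0,1]))[2]
                if wz<110: continue
                out.append((wz,yaw,ps,R2,tp))
        out.sort(key=lambda t:-t[0]); n=0
        for wz,yaw,ps,R2,tp in out[:60]:
            x,e=min((ik(tp,R2,q0) for q0 in(np.array([-.7,.4,1.7,1.5,1.0,best[0][5]]),np.array([-.7,.4,1.7,-1.2,1.,best[0][5]]))),key=lambda t:t[1])
            if e<.02: print('   pour yaw',yaw,'ps',ps,'wz',round(wz),x.round(2),'tp',tp.round()); n+=1
            if n>=3: break
E
```

```text
1 [2.630e+02 4.620e+01 2.000e-01 1.200e+00 4.858e+02 2.200e+00 4.310e+01
 4.391e+02 2.766e+02] 1.666475883687378 24.732157082609746
[ 0.9 -0.2  0.9]
grip 20 35 0 [ 0.71  0.63  2.1   3.7   0.59 -1.83] 0.0
   pour yaw 60 ps 165 wz 276 [-0.42  0.7   1.78 -1.42  1.25  0.79] tp [ 435. -429.  166.]
   pour yaw -30 ps 75 wz 276 [-0.67  1.06  0.98 -0.41  2.26  1.1 ] tp [ 406. -374.  166.]
   pour yaw 15 ps 120 wz 276 [-0.5   0.91  1.31 -0.9   1.81  0.77] tp [ 409. -408.  166.]
grip 20 35 1 [ 0.74  0.56  1.95 -1.57  0.35  0.33] 0.261
grip 20 50 0 [ 0.68  0.55  1.97 -1.57  0.22 -2.87] 0.045
grip 20 50 1 [ 0.68  0.55  1.97 -1.57  0.21  0.27] 0.045
grip 20 65 0 [ 0.64  0.55  1.86 -0.38  0.34  2.2 ] 0.0
   pour yaw 0 ps 105 wz 120 [-0.53  1.17  1.12 -1.1   2.28  0.75] tp [ 404. -398.  176.]
   pour yaw 15 ps 120 wz 120 [-0.48  1.11  1.27 -1.23  2.11  0.78] tp [ 409. -409.  176.]
   pour yaw -75 ps 30 wz 120 [-0.87  1.27  0.89  0.49  2.69  1.91] tp [ 426. -348.  176.]
grip 20 65 1 [ 0.64  0.55  1.86 -0.38  0.34 -0.95] 0.0
   pour yaw -180 ps -75 wz 120 [-1.19  0.92  1.89  1.78  1.69 -1.31] tp [ 49
[... 1119 characters left out ...]
our yaw 105 ps -120 wz 119 [-0.98  0.89  2.17  2.64  1.67  1.71] tp [ 488. -409.  176.]
   pour yaw 75 ps -150 wz 119 [-0.67  0.89  2.16  3.46  1.66  1.64] tp [ 471. -426.  176.]
   pour yaw 120 ps -105 wz 119 [-1.1   0.89  2.09  2.27  1.65  1.8 ] tp [ 492. -398.  176.]
grip 38 65 1 [ 0.58  0.54  1.87  0.13  0.3  -1.77] 0.0
   pour yaw -60 ps 75 wz 119 [-0.63  1.25  0.93 -0.83  2.56 -2.13] tp [ 404. -376.  176.]
   pour yaw -45 ps 90 wz 119 [-0.57  1.21  1.04 -1.    2.4  -2.2 ] tp [ 403. -388.  176.]
   pour yaw 45 ps -180 wz 119 [-0.45  0.91  1.96  4.18  1.61 -1.71] tp [ 449. -432.  176.]
grip 38 90 0 [0.59 0.66 1.57 0.   0.92 1.5 ] 0.0
grip 38 90 1 [ 0.59  0.66  1.57  0.    0.92 -1.64] 0.0
```

The fitted model is good to 1.7 mm. A grip pitched 65° down with azimuth about 30° is reachable. The tip can then be a pure turn about the horizontal tool y axis, with the gripper above the mouth. Next I plan the approach and check the path with IK.

```bash
python3 - <<'E'
from kin import *
q=np.array(ctrl.get_obs()['joint_pos'])
O=ori(30,0,25); z=O.apply([0,0,1]); mug=np.array([489,384.5,30.]); g=mug+[0,0,58]; t=g+18.8*z
x,e=ik(t-130*z,O,q); print(x.round(2),round(e,3)); x,e=ik(t,O,x); print(x.round(2),round(e,3)); x,e=ik(t+[0,0,110],O,x); print('lift',x.round(2),round(e,3))
# carry with yaw to az=-33, to tray; then tip about tool y (positive turns z outward? need mug mouth outward)
T=np.array([448.4,-387.2,0])
for az in(-20,-33,-45):
  qq=x
  for phi in range(0,131,10):
    Oo=ori(az,0,25)*Ro.from_euler('y',-phi,degrees=True); u=np.array([np.cos(np.radians(az)),np.sin(np.radians(az)),0]); k=np.array([0,0,1.])
    mz=k*np.cos(np.radians(phi))+u*np.sin(np.radians(phi)); ld=u*np.cos(np.radians(phi))-k*np.sin(np.radians(phi))  # outward wall side -> low side
    low=np.r_[(T-25*u)[:2],118]; gp=low-42*ld-32*mz; tp=gp+18.8*Oo.apply([0,0,1]); qq,e=ik(tp,Oo,qq)
    if phi%30==0 or phi>100: print(az,phi,qq.round(2),'err',round(e,3),'tcp',tp.round(),'wrist',(tp-277*Oo.apply([0,0,1])).round(), 'toolz',Oo.apply([0,0,1]).round(2))
st(); seq((None,O),(t-130*z,None),(t,None))
E
```

```text
[ 0.62  0.26  1.93 -0.08  0.51  1.72] 0.0
[ 0.61  0.54  1.87 -0.12  0.3   1.76] 0.0
lift [ 0.61  0.37  1.81 -0.07  0.54  1.7 ] 0.0
-20 0 [-0.97  0.44  2.08  0.78  0.36  0.26] err 0.0 tcp [ 393. -367.   69.] wrist [ 283. -327.  320.] toolz [ 0.4  -0.14 -0.91]
-20 30 [-0.83  0.5   1.78 -0.05  0.94  1.12] err 0.0 tcp [ 374. -360.   93.] wrist [ 397. -368.  369.] toolz [-0.08  0.03 -1.  ]
-20 60 [-0.74  0.71  1.44 -0.22  1.56  1.25] err 0.0 tcp [ 369. -358.  123.] wrist [ 518. -413.  350.] toolz [-0.54  0.2  -0.82]
-20 90 [-0.69  0.98  1.13 -0.36  2.11  1.23] err 0.0 tcp [ 379. -362.  152.] wrist [ 615. -448.  269.] toolz [-0.85  0.31 -0.42]
-20 110 [-0.67  1.16  0.97 -0.51  2.43  1.14] err 0.0 tcp [ 393. -367.  167.] wrist [ 652. -461.  191.] toolz [-0.94  0.34 -0.09]
-20 120 [-0.67  1.24  0.91 -0.62  2.57  1.05] err 0.0 tcp [ 401. -370.  172.] wrist [ 660. -464.  148.] toolz [-0.94  0.34  0.09]
-20 130 [-0.67  1.31  0.87 -0.78  2.69  0.92] err 0.0 tcp [ 410. -373.  176.] wrist [ 662. -465.  104.] toolz [-0.91  0.33  0.26]
-33 0 [-0.88  0.42  2.11  0.6   0.23  0.71] err 0.0 tcp [ 399. -
[... 1337 characters left out ...]
-0.64  0.64 -0.42]
-45 110 [-0.79  1.18  0.92 -0.01  2.53  1.56] err 0.0 tcp [ 406. -345.  167.] wrist [ 601. -540.  191.] toolz [-0.7   0.7  -0.09]
-45 120 [-0.79  1.26  0.86 -0.01  2.68  1.56] err 0.0 tcp [ 413. -352.  172.] wrist [ 608. -547.  148.] toolz [-0.7   0.7   0.09]
-45 130 [-0.79  1.33  0.82 -0.01  2.83  1.56] err 0.0 tcp [ 420. -358.  176.] wrist [ 609. -548.  104.] toolz [-0.68  0.68  0.26]
t 51.67 pos [390.   -2.  215.8] x [0.998 0.062 0.028] z [ 0.03  -0.024 -0.999] grip 49.9 F [ 0.7 -0.6  0.2] q [-0.11  0.04  2.05 -0.02  1.02  1.41]
ROT [0.1317, 0.4064, -0.4472]  deg 35.4 (rows>=4.9) 
XYZ [198.8, -285.2, 122.5] len 369 (rows>=8.8)
XYZ [-0.0, -0.0, 130.0] len 130 (rows>=3.1)
```

Emit:
move_arm(series=[{"xyz": [0, 0, -5], "delta_rot": [0.021, 0.065, -0.072], "grip": 93}, {"xyz": [0, 0, -5], "delta_rot": [0.021, 0.065, -0.072], "grip": 93}, {"xyz": [0, 0, 0], "delta_rot": [0.021, 0.065, -0.072], "grip": 93}, {"xyz": [0, 0, 0], "delta_rot": [0.021, 0.065, -0.072], "grip": 93}, {"xyz": [0, 0, 0], "delta_rot": [0.021, 0.065, -0.072], "grip": 93}, {"xyz": [0, 0, 0], "delta_rot": [0.021, 0.065, -0.072], "grip": 93}, {"xyz": [0, 0, 0], "delta_rot": [0, 0, 0], "grip": 93}, {"xyz": [0, 0, 0], "delta_rot": [0, 0, 0], "grip": 93}], grip_force=60)

```text
clock: 52.33
tool_pos: [391.3, -2.4, 232.8]
tcp_rot: [-2.881, -0.76, -0.628]
wrist_force: [0.0, -0.6, -0.1]
grip_width: 92.5
```

```bash
cat > mug.py <<'E'
from h import *
O=ori(30,0,25); z=O.apply([0,0,1]); mug=np.array([489,384.5,30.]); g=mug+[0,0,58]; t=g+18.8*z
E
python3 - <<'E'
from mug import *
st(); seq((None,O),(t-130*z,None),(t,None))
E
```

```text
t 52.33 pos [391.3  -2.4 232.8] x [0.791 0.451 0.413] z [ 0.366  0.193 -0.91 ] grip 92.5 F [ 0.  -0.6 -0.1] q [-0.35 -0.14  2.24  0.44  0.8   0.43]
ROT [0.0153, 0.0101, -0.0045]  deg 1.1 (rows>=0.2) 
XYZ [190.9, -286.2, 137.5] len 370 (rows>=8.9)
XYZ [-0.0, -0.0, 130.0] len 130 (rows>=3.1)
```

Emit:
move_arm(series=[{"xyz": [14, -21, 10], "delta_rot": [0.015, 0.01, 0], "grip": 93}, {"xyz": [15.5, -23.5, 11.5], "delta_rot": [0, 0, 0], "grip": 93}, {"xyz": [15.5, -23.5, 11.5], "delta_rot": [0, 0, 0], "grip": 93}, {"xyz": [15.5, -23.5, 11.5], "delta_rot": [0, 0, 0], "grip": 93}, {"xyz": [15.5, -23.5, 11.5], "delta_rot": [0, 0, 0], "grip": 93}, {"xyz": [15.5, -23.5, 11.5], "delta_rot": [0, 0, 0], "grip": 93}, {"xyz": [15.5, -23.5, 11.5], "delta_rot": [0, 0, 0], "grip": 93}, {"xyz": [15.5, -23.5, 11.5], "delta_rot": [0, 0, 0], "grip": 93}])

```text
clock: 53.0
tool_pos: [439.0, 239.2, 207.9]
tcp_rot: [-2.88, -0.708, -0.645]
wrist_force: [0.8, -0.9, 0.5]
grip_width: 93.0
```

Emit:
move_arm(series=[{"xyz": [15.5, -23.5, 11.5], "delta_rot": [0, 0, 0], "grip": 93}, {"xyz": [15.5, -23.5, 11.5], "delta_rot": [0, 0, 0], "grip": 93}, {"xyz": [15.5, -23.5, 11.5], "delta_rot": [0, 0, 0], "grip": 93}, {"xyz": [12, -20, 10], "delta_rot": [0, 0, 0], "grip": 93}, {"xyz": [0, 0, 0], "delta_rot": [0, 0, 0], "grip": 93}, {"xyz": [0, 0, 0], "delta_rot": [0, 0, 0], "grip": 93}, {"xyz": [0, 0, 0], "delta_rot": [0, 0, 0], "grip": 93}, {"xyz": [0, 0, 0], "delta_rot": [0, 0, 0], "grip": 93}])

```text
clock: 53.67
tool_pos: [463.1, 368.9, 194.8]
tcp_rot: [-2.883, -0.685, -0.654]
wrist_force: [0.1, -0.6, 0.1]
grip_width: 92.7
```

```bash
python3 - <<'E'
from mug import *
st(); seq((None,O),(t-90*z,None),(t,None))
# check mug base/rim position in both views: predicted rim outline vs dark/bright
S=snap('side','s14.png'); T=load('top'); h=cv2.cvtColor(S['img'],cv2.COLOR_RGB2GRAY)
a=np.linspace(0,2*np.pi,400)
def score(s,c):
    gx=cv2.GaussianBlur(cv2.cvtColor(s['img'],cv2.COLOR_RGB2GRAY),(0,0),.7).astype(float)
    r=lambda R:np.mean([gx[int(round(v)),int(round(u))] for u,v in w2px(s,np.c_[c[0]+R*np.cos(a),c[1]+R*np.sin(a),np.full(400,120.)])])
    return r(39.5)-.5*r(35)-.5*r(45)
import os
T['img']=cv2.cvtColor(cv2.imread('pics/t9.png'),cv2.COLOR_BGR2RGB); S0=dict(S); S0['img']=cv2.cvtColor(cv2.imread('pics/s9.png'),cv2.COLOR_BGR2RGB)
for n,s in(('top',T),('side',S0)):
    r=max((score(s,(x,y)),x,y) for x in np.arange(476,503,1.) for y in np.arange(371,398,1.)); print(n,r)
E
```

```text
t 53.67 pos [463.1 368.9 194.8] x [0.806 0.405 0.432] z [ 0.384  0.199 -0.902] grip 92.7 F [ 0.1 -0.6  0.1] q [ 0.62  0.28  1.89 -0.12  0.53  1.82]
ROT [0.0195, -0.011, -0.0526]  deg 3.3 (rows>=0.5) 
XYZ [-17.7, -0.6, 38.4] len 42 (rows>=1.0)
XYZ [0.0, -0.0, 90.0] len 90 (rows>=2.2)
top (np.float64(17.497499999999988), np.float64(490.0), np.float64(386.0))
side (np.float64(2.8487499999999955), np.float64(490.0), np.float64(387.0))
```

Both views put the mug at (490,386), so I use that and line up.

```bash
sed -i 's/489,384.5/490,386.2/' mug.py; python3 - <<'E'
from mug import *
seq((None,O),(t-90*z,None),(t,None))
E
```

```text
ROT [0.0196, -0.0112, -0.0528]  deg 3.3 (rows>=0.5) 
XYZ [-16.2, -1.7, 39.2] len 42 (rows>=1.0)
XYZ [0.0, -0.0, 90.0] len 90 (rows>=2.2)
```

Emit:
move_arm(series=[{"xyz": [-5, 0, 8], "delta_rot": [0.019, -0.01, -0.05], "grip": 93}, {"xyz": [-6, -1, 10], "delta_rot": [0, 0, 0], "grip": 93}, {"xyz": [-6, 0, 10], "delta_rot": [0, 0, 0], "grip": 93}, {"xyz": [0, 0, 8], "delta_rot": [0, 0, 0], "grip": 93}, {"xyz": [0, 0, 0], "delta_rot": [0, 0, 0], "grip": 93}, {"xyz": [0, 0, 0], "delta_rot": [0, 0, 0], "grip": 93}, {"xyz": [0, 0, 0], "delta_rot": [0, 0, 0], "grip": 93}, {"xyz": [0, 0, 0], "delta_rot": [0, 0, 0], "grip": 93}])

```text
clock: 54.38
tool_pos: [465.1, 365.4, 157.9]
tcp_rot: [-2.863, -0.751, -0.643]
wrist_force: [0.2, 0.6, 0.9]
grip_width: 92.8
```

```bash
python3 - <<'E'
from mug import *
st();seq((None,O),(t-50*z,None),(t,None))
E
```

```text
t 54.38 pos [465.1 365.4 157.9] x [0.788 0.444 0.428] z [ 0.372  0.211 -0.904] grip 92.8 F [0.2 0.6 0.9] q [ 0.61  0.34  1.93 -0.09  0.44  1.74]
ROT [0.0035, -0.0058, -0.0097]  deg 0.7 (rows>=0.1) 
XYZ [-0.6, -5.6, 45.6] len 46 (rows>=1.1)
XYZ [-0.0, -0.0, 50.0] len 50 (rows>=1.2)
```

Emit:
move_arm(series=[{"xyz": [0, -3, 8], "delta_rot": [0.003, -0.005, -0.009], "grip": 93}, {"xyz": [0, -3, 10], "delta_rot": [0, 0, 0], "grip": 93}, {"xyz": [0, 0, 9], "delta_rot": [0, 0, 0], "grip": 93}, {"xyz": [0, 0, 0], "delta_rot": [0, 0, 0], "grip": 93}, {"xyz": [0, 0, 0], "delta_rot": [0, 0, 0], "grip": 93}, {"xyz": [0, 0, 0], "delta_rot": [0, 0, 0], "grip": 93}, {"xyz": [0, 0, 0], "delta_rot": [0, 0, 0], "grip": 93}, {"xyz": [0, 0, 0], "delta_rot": [0, 0, 0], "grip": 93}])

```text
clock: 55.05
tool_pos: [473.2, 378.0, 131.4]
tcp_rot: [-2.861, -0.767, -0.636]
wrist_force: [0.8, -0.3, -0.4]
grip_width: 93.0
```

```bash
python3 - <<'E'
from mug import *
st();seq((None,O),(t,None))
E
```

```text
t 55.05 pos [473.2 378.  131.4] x [0.784 0.453 0.424] z [ 0.367  0.212 -0.906] grip 93.0 F [ 0.8 -0.3 -0.4] q [ 0.61  0.4   1.91 -0.1   0.4   1.74]
ROT [-0.0001, -0.0012, 0.0004]  deg 0.1 (rows>=0.0) 
XYZ [-1.5, 1.3, 66.0] len 66 (rows>=1.6)
```

Emit:
move_arm(series=[{"xyz": [0, 1.3, 5], "delta_rot": [0, 0, 0], "grip": 93}, {"xyz": [0, 0, 0], "delta_rot": [0, 0, 0], "grip": 93}, {"xyz": [0, 0, 6], "delta_rot": [0, 0, 0], "grip": 93}, {"xyz": [0, 0, 6], "delta_rot": [0, 0, 0], "grip": 93}, {"xyz": [0, 0, 6], "delta_rot": [0, 0, 0], "grip": 93}, {"xyz": [0, 0, 0], "delta_rot": [0, 0, 0], "grip": 93}, {"xyz": [0, 0, 0], "delta_rot": [0, 0, 0], "grip": 93}, {"xyz": [0, 0, 0], "delta_rot": [0, 0, 0], "grip": 93}])

```text
clock: 55.72
tool_pos: [483.4, 382.1, 108.4]
tcp_rot: [-2.861, -0.767, -0.637]
wrist_force: [-0.3, 0.0, 0.2]
grip_width: 92.8
```

```bash
python3 - <<'E'
from mug import *
st();seq((None,O),(t,None))
E
```

```text
t 55.72 pos [483.4 382.1 108.4] x [0.784 0.453 0.424] z [ 0.367  0.212 -0.906] grip 92.8 F [-0.3  0.   0.2] q [ 0.61  0.46  1.89 -0.1   0.36  1.75]
ROT [-0.0, -0.0016, 0.0001]  deg 0.1 (rows>=0.0) 
XYZ [-1.6, -0.3, 40.5] len 41 (rows>=1.0)
```

No contact below the rim, and the tool is well centred. I go on down and close.

Emit:
move_arm(series=[{"xyz": [-0.5, 0, 7], "delta_rot": [0, 0, 0], "grip": 93}, {"xyz": [-0.5, 0, 7], "delta_rot": [0, 0, 0], "grip": 93}, {"xyz": [-0.5, 0, 7], "delta_rot": [0, 0, 0], "grip": 93}, {"xyz": [0, 0, 7], "delta_rot": [0, 0, 0], "grip": 93}, {"xyz": [0, 0, 7], "delta_rot": [0, 0, 0], "grip": 93}, {"xyz": [0, 0, 0], "delta_rot": [0, 0, 0], "grip": 93}, {"xyz": [0, 0, 0], "delta_rot": [0, 0, 0], "grip": 93}, {"xyz": [0, 0, 0], "delta_rot": [0, 0, 0], "grip": 93}])

```text
clock: 56.38
tool_pos: [496.3, 389.5, 71.8]
tcp_rot: [-2.861, -0.767, -0.635]
wrist_force: [0.2, 0.2, 0.1]
grip_width: 92.9
```

Emit:
move_arm(series=[{"xyz": [0, 0, 0], "delta_rot": [0, 0, 0], "grip": 70}, {"xyz": [0, 0, 0], "delta_rot": [0, 0, 0], "grip": 70}, {"xyz": [0, 0, 0], "delta_rot": [0, 0, 0], "grip": 70}, {"xyz": [0, 0, 0], "delta_rot": [0, 0, 0], "grip": 70}, {"xyz": [0, 0, 0], "delta_rot": [0, 0, 0], "grip": 70}, {"xyz": [0, 0, 0], "delta_rot": [0, 0, 0], "grip": 70}, {"xyz": [0, 0, 0], "delta_rot": [0, 0, 0], "grip": 70}, {"xyz": [0, 0, 0], "delta_rot": [0, 0, 0], "grip": 70}])

```text
clock: 57.05
tool_pos: [495.7, 389.1, 72.1]
tcp_rot: [-2.862, -0.767, -0.634]
wrist_force: [0.5, -0.7, -2.3]
grip_width: 84.2
```

```bash
python3 - <<'E'
from mug import *
st();p,R=cur(); print(p.tolist()); seq((None,O),(t,None)); seq((p+[0,0,170],None))
E
```

```text
t 57.05 pos [495.7 389.1  72.1] x [0.785 0.453 0.423] z [ 0.366  0.211 -0.906] grip 84.2 F [ 0.5 -0.7 -2.3] q [ 0.61  0.54  1.87 -0.12  0.3   1.76]
[495.7187229049436, 389.10485796799094, 72.0988329053156]
ROT [0.0001, 0.0, -0.0]  deg 0.0 (rows>=0.0) 
XYZ [0.9, -0.3, 1.7] len 2 (rows>=0.0)
XYZ [71.8, 0.0, -154.1] len 170 (rows>=4.1)
```

Emit:
move_arm(series=[{"xyz": [4, 0, -9], "delta_rot": [0, 0, 0], "grip": 70}, {"xyz": [7, 0, -15], "delta_rot": [0, 0, 0], "grip": 70}, {"xyz": [10, 0, -22], "delta_rot": [0, 0, 0], "grip": 70}, {"xyz": [10, 0, -22], "delta_rot": [0, 0, 0], "grip": 70}, {"xyz": [10, 0, -22], "delta_rot": [0, 0, 0], "grip": 70}, {"xyz": [10, 0, -22], "delta_rot": [0, 0, 0], "grip": 70}, {"xyz": [10, 0, -22], "delta_rot": [0, 0, 0], "grip": 70}, {"xyz": [10, 0, -20], "delta_rot": [0, 0, 0], "grip": 70}])

```text
clock: 57.72
tool_pos: [491.0, 386.5, 246.1]
tcp_rot: [-2.869, -0.771, -0.614]
wrist_force: [0.0, 1.3, -2.8]
grip_width: 84.2
```

Emit:
move_arm(series=[{"xyz": [2, 14, 1], "delta_rot": [-0.009, 0, 0.02], "grip": 70}, {"xyz": [3, 24, 1], "delta_rot": [-0.015, 0, 0.033], "grip": 70}, {"xyz": [4.4, 34, 2], "delta_rot": [-0.022, 0, 0.0475], "grip": 70}, {"xyz": [4.4, 34, 2], "delta_rot": [-0.022, 0, 0.0475], "grip": 70}, {"xyz": [4.4, 34, 2], "delta_rot": [-0.022, 0, 0.0475], "grip": 70}, {"xyz": [4.4, 34, 2], "delta_rot": [-0.022, 0, 0.0475], "grip": 70}, {"xyz": [4.4, 34, 2], "delta_rot": [-0.022, 0, 0.0475], "grip": 70}, {"xyz": [4.4, 34, 2], "delta_rot": [-0.022, 0, 0.0475], "grip": 70}])

```text
clock: 58.38
tool_pos: [610.0, 165.2, 249.9]
tcp_rot: [-3.035, -0.213, -0.656]
wrist_force: [0.2, 0.4, -3.4]
grip_width: 84.9
```

Emit:
move_arm(series=[{"xyz": [4.4, 34, 2], "delta_rot": [-0.022, 0, 0.0475], "grip": 70}, {"xyz": [4.4, 34, 2], "delta_rot": [-0.022, 0, 0.0475], "grip": 70}, {"xyz": [4.4, 34, 2], "delta_rot": [-0.022, 0, 0.0475], "grip": 70}, {"xyz": [4.4, 34, 2], "delta_rot": [-0.022, 0, 0.0475], "grip": 70}, {"xyz": [4.4, 34, 2], "delta_rot": [-0.022, 0, 0.0475], "grip": 70}, {"xyz": [4.4, 34, 2], "delta_rot": [-0.022, 0, 0.0475], "grip": 70}, {"xyz": [4.4, 34, 2], "delta_rot": [-0.022, 0, 0.0475], "grip": 70}, {"xyz": [4.4, 34, 2], "delta_rot": [-0.022, 0, 0.0475], "grip": 70}])

```text
clock: 59.05
tool_pos: [629.7, -126.1, 242.2]
tcp_rot: [2.973, -0.46, 0.624]
wrist_force: [-0.1, 0.6, -3.6]
grip_width: 84.4
```

```bash
python3 - <<'E'
from mug import *
st(); seq((None,ori(-45,0,25)),([420,-345,240],None))
t=snap('top','t15.png'); fobs(t,(400,150,500,230)); tray(t)
E
```

```text
t 59.05 pos [ 629.7 -126.1  242.2] x [ 0.873 -0.275  0.403] z [ 0.382 -0.128 -0.915] grip 84.4 F [-0.1  0.6 -3.6] q [-0.26  0.32  1.7  -0.04  0.71  1.64]
ROT [-0.1912, 0.0196, 0.4371]  deg 27.4 (rows>=3.8) 
XYZ [5.0, 303.1, 4.7] len 303 (rows>=7.3)
fob [ 447.4 -345.4] size [38. 92.] yaw -0.7
fob [ 451.5 -424.8] size [92. 33.] yaw 3.5
tray [ 448.5 -387. ] [167. 209.] 3.644970178604126
```

Emit:
move_arm(series=[{"xyz": [0, 0, 0], "delta_rot": [-0.037, 0.004, 0.084], "grip": 70}, {"xyz": [0, 0, 0], "delta_rot": [-0.037, 0.004, 0.084], "grip": 70}, {"xyz": [0, 0, 0], "delta_rot": [-0.037, 0.004, 0.084], "grip": 70}, {"xyz": [0, 0, 0], "delta_rot": [-0.037, 0.004, 0.084], "grip": 70}, {"xyz": [0, 0, 0], "delta_rot": [-0.037, 0.004, 0.084], "grip": 70}, {"xyz": [0, 10, 0], "delta_rot": [0, 0, 0], "grip": 70}, {"xyz": [0, 20, 0], "delta_rot": [0, 0, 0], "grip": 70}, {"xyz": [0, 30, 0], "delta_rot": [0, 0, 0], "grip": 70}])

```text
clock: 59.77
tool_pos: [580.3, -180.3, 234.5]
tcp_rot: [2.681, -1.132, 0.582]
wrist_force: [-0.4, -1.3, -3.6]
grip_width: 84.2
```

Emit:
move_arm(series=[{"xyz": [0.5, 33, 0.5], "delta_rot": [0, 0, 0], "grip": 70}, {"xyz": [0.5, 33, 0.5], "delta_rot": [0, 0, 0], "grip": 70}, {"xyz": [0.5, 33, 0.5], "delta_rot": [0, 0, 0], "grip": 70}, {"xyz": [0.5, 33, 0.5], "delta_rot": [0, 0, 0], "grip": 70}, {"xyz": [0.5, 33, 0.5], "delta_rot": [0, 0, 0], "grip": 70}, {"xyz": [0.5, 33, 0.5], "delta_rot": [0, 0, 0], "grip": 70}, {"xyz": [0.5, 25, 0.5], "delta_rot": [0, 0, 0], "grip": 70}, {"xyz": [0, 0, 0], "delta_rot": [0, 0, 0], "grip": 70}])

```text
clock: 60.43
tool_pos: [405.7, -349.7, 230.2]
tcp_rot: [2.691, -1.107, 0.575]
wrist_force: [-0.2, -0.7, -2.8]
grip_width: 84.5
```

```bash
cat >> mug.py <<'E'
Tc=np.array([448.4,-387.2,0]); az=-45; u=np.array([np.cos(np.radians(az)),np.sin(np.radians(az)),0]); k=np.array([0,0,1.])
def pour(phi,zlow,back=25):
    f=np.radians(phi); Oo=ori(az,0,25)*Ro.from_euler('y',-f); mz=k*np.cos(f)+u*np.sin(f); ld=u*np.cos(f)-k*np.sin(f)
    return np.r_[(Tc-back*u)[:2],zlow]-42*ld-32*mz+18.8*Oo.apply([0,0,1]),Oo
E
python3 - <<'E'
from mug import *
st()
for ph in (0,60,90,110): 
    print(ph,pour(ph,125)[0].round())
p,O90=pour(80,130); seq((None,pour(80,130)[1]),(p,None))
seq((None,pour(0,130)[1]),(None,pour(80,130)[1]),(p,None))
E
```

```text
t 60.43 pos [ 405.7 -349.7  230.2] x [ 0.649 -0.638  0.415] z [ 0.284 -0.302 -0.91 ] grip 84.5 F [-0.2 -0.7 -2.8] q [-0.79  0.13  1.98 -0.02  0.61  1.57]
0 [ 407. -345.   76.]
60 [ 389. -327.  130.]
90 [ 396. -335.  159.]
110 [ 406. -345.  174.]
ROT [0.0158, -1.3875, -0.0028]  deg 79.5 (rows>=11.1) 
XYZ [48.7, -3.7, 61.5] len 79 (rows>=1.9)
ROT [0.0129, 0.0088, 0.0074]  deg 1.0 (rows>=0.1) 
ROT [-0.0, -1.3963, 0.0]  deg 80.0 (rows>=11.2) 
XYZ [48.7, -3.7, 61.5] len 79 (rows>=1.9)
```

Emit:
move_arm(series=[{"xyz": [0, 0, 0], "delta_rot": [0.001, -0.05, 0], "grip": 70}, {"xyz": [0, 0, 0], "delta_rot": [0.001, -0.085, 0], "grip": 70}, {"xyz": [0, 0, 0], "delta_rot": [0.001, -0.085, 0], "grip": 70}, {"xyz": [0, 0, 0], "delta_rot": [0.001, -0.085, 0], "grip": 70}, {"xyz": [0, 0, 0], "delta_rot": [0.001, -0.085, 0], "grip": 70}, {"xyz": [0, 0, 0], "delta_rot": [0.001, -0.085, 0], "grip": 70}, {"xyz": [0, 0, 0], "delta_rot": [0.001, -0.085, 0], "grip": 70}, {"xyz": [0, 0, 0], "delta_rot": [0.001, -0.085, 0], "grip": 70}])

```text
clock: 61.1
tool_pos: [397.0, -349.4, 228.7]
tcp_rot: [-2.81, 1.142, 0.342]
wrist_force: [-0.4, -0.1, -3.6]
grip_width: 84.2
```

Emit:
move_arm(series=[{"xyz": [0, 0, 0], "delta_rot": [0.001, -0.085, 0], "grip": 70}, {"xyz": [0, 0, 0], "delta_rot": [0.001, -0.085, 0], "grip": 70}, {"xyz": [0, 0, 0], "delta_rot": [0.001, -0.085, 0], "grip": 70}, {"xyz": [0, 0, 0], "delta_rot": [0.001, -0.085, 0], "grip": 70}, {"xyz": [0, 0, 0], "delta_rot": [0.001, -0.085, 0], "grip": 70}, {"xyz": [0, 0, 0], "delta_rot": [0.001, -0.085, 0], "grip": 70}, {"xyz": [0, 0, 0], "delta_rot": [0.001, -0.085, 0], "grip": 70}, {"xyz": [0, 0, 0], "delta_rot": [0.001, -0.05, 0], "grip": 70}])

```text
clock: 61.77
tool_pos: [396.4, -351.6, 225.3]
tcp_rot: [-2.368, 0.932, 1.141]
wrist_force: [0.1, -0.3, -3.3]
grip_width: 84.1
```

```bash
python3 - <<'E'
from mug import *
st()
seq((pour(80,125)[0],pour(80,125)[1]),pour(108,118)[::1],pour(118,112))
E
```

```text
t 61.77 pos [ 396.4 -351.6  225.3] x [ 0.459 -0.409 -0.789] z [-0.558  0.559 -0.614] grip 84.1 F [ 0.1 -0.3 -3.3] q [-0.81  0.81  1.13 -0.02  2.11  1.51]
ROT [0.0001, -0.0502, 0.0355]  deg 3.5 (rows>=0.5) XYZ [51.8, -11.6, 57.3] len 78 (rows>=1.9)
ROT [-0.0, -0.4887, 0.0]  deg 28.0 (rows>=3.9) XYZ [-13.2, 0.0, -19.8] len 24 (rows>=0.6)
ROT [0.0, -0.1745, -0.0]  deg 10.0 (rows>=1.4) XYZ [-0.0, -0.0, -8.8] len 9 (rows>=0.2)
```

Emit:
move_arm(series=[{"xyz": [0, 0, 0], "delta_rot": [0, -0.05, 0.035], "grip": 70}, {"xyz": [8, -2, 9], "delta_rot": [0, 0, 0], "grip": 70}, {"xyz": [8, -2, 9], "delta_rot": [0, 0, 0], "grip": 70}, {"xyz": [8, -2, 9], "delta_rot": [0, 0, 0], "grip": 70}, {"xyz": [8, -2, 9], "delta_rot": [0, 0, 0], "grip": 70}, {"xyz": [8, -2, 9], "delta_rot": [0, 0, 0], "grip": 70}, {"xyz": [8, -2, 8], "delta_rot": [0, 0, 0], "grip": 70}, {"xyz": [0, 0, 0], "delta_rot": [0, 0, 0], "grip": 70}])

```text
clock: 62.43
tool_pos: [392.2, -329.0, 142.3]
tcp_rot: [-2.326, 0.939, 1.183]
wrist_force: [0.5, -0.3, -3.2]
grip_width: 84.6
```

```bash
python3 - <<'E'
from mug import *
st()
seq(pour(108,118),pour(118,112))
p,R=cur(); f=np.degrees(np.arccos(np.clip((R*ori(-45,0,25).inv()).apply(k)[2],-1,1))); print('tilt',f)
E
```

```text
t 62.43 pos [ 392.2 -329.   142.3] x [ 0.426 -0.396 -0.813] z [-0.57   0.581 -0.581] grip 84.6 F [ 0.5 -0.3 -3.2] q [-0.79  0.9   1.21  0.    1.98  1.55]
ROT [-0.0023, -0.4982, 0.0232]  deg 28.6 (rows>=4.0) XYZ [-20.7, 1.4, -22.5] len 31 (rows>=0.7)
ROT [0.0, -0.1745, -0.0]  deg 10.0 (rows>=1.4) XYZ [-0.0, -0.0, -8.8] len 9 (rows>=0.2)
tilt 79.45409171051546
```

Emit:
move_arm(series=[{"xyz": [-3, 0, -3], "delta_rot": [0, -0.06, 0.004], "grip": 70}, {"xyz": [-3, 0, -4], "delta_rot": [0, -0.07, 0.004], "grip": 70}, {"xyz": [-3, 0, -4], "delta_rot": [0, -0.07, 0.004], "grip": 70}, {"xyz": [-3, 0, -4], "delta_rot": [0, -0.07, 0.004], "grip": 70}, {"xyz": [-3, 0, -4], "delta_rot": [0, -0.07, 0.004], "grip": 70}, {"xyz": [-3, 0, -4], "delta_rot": [0, -0.07, 0], "grip": 70}, {"xyz": [-2, 0, -2], "delta_rot": [0, -0.06, 0], "grip": 70}, {"xyz": [0, 0, 0], "delta_rot": [0, 0, 0], "grip": 70}])

```text
clock: 63.1
tool_pos: [401.5, -339.0, 172.5]
tcp_rot: [-1.906, 0.772, 1.628]
wrist_force: [0.1, 0.1, -3.5]
grip_width: 84.8
```

```bash
cat >> mug.py <<'E'
def state():
    st(); p,R=cur(); M=R*ori(-45,0,25).inv(); mz=M.apply(k); ld=-k+mz*mz[2]; ld/=np.linalg.norm(ld); gp=p-18.8*R.apply([0,0,1]); low=gp+42*ld+32*mz
    print('tilt %.1f'%np.degrees(np.arccos(mz[2])),'mouth dir',mz.round(2),'low rim',low.round(),'mouth',(gp+32*mz).round(),'wrist',(p-277*R.apply([0,0,1])).round())
E
python3 - <<'E'
from mug import *
state()
seq(pour(118,112),pour(124,110))
E
```

```text
t 63.10 pos [ 401.5 -339.   172.5] x [ 0.119 -0.092 -0.989] z [-0.697  0.702 -0.149] grip 84.8 F [ 0.1  0.1 -3.5] q [-0.79  1.13  0.97 -0.    2.47  1.55]
tilt 106.4 mouth dir [ 0.68 -0.67 -0.28] low rim [ 428. -365.  126.] mouth [ 436. -374.  166.] wrist [ 595. -533.  214.]
ROT [-0.0015, -0.2019, 0.0192]  deg 11.6 (rows>=1.6) XYZ [6.6, 0.9, -15.2] len 17 (rows>=0.4)
ROT [0.0, -0.1047, -0.0]  deg 6.0 (rows>=0.8) XYZ [-1.4, 0.0, -5.5] len 6 (rows>=0.1)
```

Emit:
move_arm(series=[{"xyz": [1.5, 0, -4], "delta_rot": [0, -0.048, 0.005], "grip": 70}, {"xyz": [1.5, 0, -4], "delta_rot": [0, -0.048, 0.005], "grip": 70}, {"xyz": [1.5, 0, -4], "delta_rot": [0, -0.048, 0.005], "grip": 70}, {"xyz": [1.5, 0, -4], "delta_rot": [0, -0.048, 0], "grip": 70}, {"xyz": [0, 0, 0], "delta_rot": [0, 0, 0], "grip": 70}, {"xyz": [0, 0, 0], "delta_rot": [0, 0, 0], "grip": 70}, {"xyz": [0, 0, -1], "delta_rot": [0, -0.03, 0], "grip": 70}, {"xyz": [0, 0, -1], "delta_rot": [0, -0.03, 0], "grip": 70}])

```text
clock: 63.77
tool_pos: [414.3, -352.2, 170.0]
tcp_rot: [-1.68, 0.685, 1.807]
wrist_force: [1.0, 0.4, -2.6]
grip_width: 84.5
```

```bash
python3 - <<'E'
from mug import *
state()
seq(pour(124,110),pour(128,110))
E
```

```text
t 63.77 pos [ 414.3 -352.2  170. ] x [-0.046  0.064 -0.997] z [-0.703  0.706  0.078] grip 84.5 F [ 1.   0.4 -2.6] q [-0.79  1.26  0.85 -0.    2.68  1.55]
tilt 119.5 mouth dir [ 0.62 -0.61 -0.49] low rim [ 433. -371.  116.] mouth [ 447. -385.  153.] wrist [ 609. -548.  148.]
ROT [-0.0017, -0.079, 0.0132]  deg 4.6 (rows>=0.6) XYZ [3.9, 0.7, -2.9] len 5 (rows>=0.1)
ROT [-0.0, -0.0698, 0.0]  deg 4.0 (rows>=0.6) XYZ [-2.2, 0.0, -3.5] len 4 (rows>=0.1)
```

Emit:
move_arm(series=[{"xyz": [0, 0, -1], "delta_rot": [0, -0.035, 0.005], "grip": 70}, {"xyz": [0, 0, -2], "delta_rot": [0, -0.035, 0.005], "grip": 70}, {"xyz": [0, 0, 0], "delta_rot": [0, 0, 0], "grip": 70}, {"xyz": [0, 0, 0], "delta_rot": [0, 0, 0], "grip": 70}, {"xyz": [0, 0, 0], "delta_rot": [0, 0, 0], "grip": 70}, {"xyz": [0, 0, -2], "delta_rot": [0, -0.03, 0], "grip": 70}, {"xyz": [0, 0, -2], "delta_rot": [0, -0.03, 0], "grip": 70}, {"xyz": [0, 0, 0], "delta_rot": [0, 0, 0], "grip": 70}])

```text
clock: 64.43
tool_pos: [419.5, -357.4, 171.4]
tcp_rot: [-1.541, 0.635, 1.907]
wrist_force: [-1.1, -0.6, -3.4]
grip_width: 84.6
```

Emit:
move_arm(series=[{"xyz": [0, 0, 0], "delta_rot": [0, 0, 0], "grip": 70}, {"xyz": [0, 0, 0], "delta_rot": [0, 0, 0], "grip": 70}, {"xyz": [0, 0, 0], "delta_rot": [0, 0, 0], "grip": 70}, {"xyz": [0, 0, 0], "delta_rot": [0, 0, 0], "grip": 70}, {"xyz": [0, 0, 0], "delta_rot": [0, 0, 0], "grip": 70}, {"xyz": [0, 0, 0], "delta_rot": [0, 0, 0], "grip": 70}, {"xyz": [0, 0, 0], "delta_rot": [0, 0, 0], "grip": 70}, {"xyz": [0, 0, 0], "delta_rot": [0, 0, 0], "grip": 70}])

```text
clock: 65.1
tool_pos: [419.6, -357.5, 171.5]
tcp_rot: [-1.541, 0.635, 1.906]
wrist_force: [0.1, -0.1, -2.3]
grip_width: 84.4
```

```bash
python3 - <<'E'
from mug import *
state(); f=[]
s=snap('side','s16.png'); f.append(ctrl.get_obs()['wrist_force'][2]); snap('top','t16.png'); f.append(ctrl.get_obs()['wrist_force'][2]); print(f)
seq((None,ori(-45,0,25)*Ro.from_euler('y',-133,degrees=True)))
seq((None,ori(-45,0,25)))
E
```

```text
t 65.10 pos [ 419.6 -357.5  171.5] x [-0.146  0.153 -0.977] z [-0.69   0.692  0.211] grip 84.4 F [ 0.1 -0.1 -2.3] q [-0.79  1.32  0.81 -0.01  2.79  1.56]
tilt 127.2 mouth dir [ 0.56 -0.56 -0.6 ] low rim [ 433. -371.  115.] mouth [ 451. -388.  148.] wrist [ 611. -549.  113.]
[np.float64(-2.1352168108267904), np.float64(-2.3362969293777023)]
ROT [-0.0011, -0.1012, 0.0051]  deg 5.8 (rows>=0.8) 
ROT [-0.0063, 2.2201, 0.0013]  deg 127.2 (rows>=17.8)
```

Emit:
move_arm(series=[{"xyz": [-3, 0, -2], "delta_rot": [0, -0.05, 0], "grip": 70}, {"xyz": [-3, 0, -2], "delta_rot": [0, -0.05, 0], "grip": 70}, {"xyz": [0, 0, 0], "delta_rot": [0, 0, 0], "grip": 70}, {"xyz": [0, 0, 0], "delta_rot": [0, 0, 0], "grip": 70}, {"xyz": [0, 0, 0], "delta_rot": [0, 0, 0], "grip": 70}, {"xyz": [0, 0, 0], "delta_rot": [0, 0, 0], "grip": 70}, {"xyz": [0, 0, 0], "delta_rot": [0, 0, 0], "grip": 70}, {"xyz": [0, 0, 0], "delta_rot": [0, 0, 0], "grip": 70}])

```text
clock: 65.87
tool_pos: [422.9, -360.8, 174.1]
tcp_rot: [-1.447, 0.596, 1.963]
wrist_force: [0.2, -0.1, -2.6]
grip_width: 83.6
```

Emit:
move_arm(series=[{"xyz": [-10, 0, 0], "delta_rot": [0, 0.04, 0], "grip": 70}, {"xyz": [-15, 0, 0], "delta_rot": [0, 0.07, 0], "grip": 70}, {"xyz": [-15, 0, 0], "delta_rot": [0, 0.08, 0], "grip": 70}, {"xyz": [-15, 0, 0], "delta_rot": [0, 0.08, 0], "grip": 70}, {"xyz": [0, 0, 0], "delta_rot": [0, 0.085, 0], "grip": 70}, {"xyz": [0, 0, 0], "delta_rot": [0, 0.085, 0], "grip": 70}, {"xyz": [0, 0, 0], "delta_rot": [0, 0.085, 0], "grip": 70}, {"xyz": [0, 0, 0], "delta_rot": [0, 0.085, 0], "grip": 70}])

```text
clock: 66.53
tool_pos: [432.6, -371.1, 233.6]
tcp_rot: [-2.088, 0.864, 1.465]
wrist_force: [0.4, 0.7, -2.3]
grip_width: 83.8
```

Emit:
move_arm(series=[{"xyz": [0, 0, 0], "delta_rot": [0, 0.085, 0], "grip": 70}, {"xyz": [0, 0, 0], "delta_rot": [0, 0.085, 0], "grip": 70}, {"xyz": [0, 0, 0], "delta_rot": [0, 0.085, 0], "grip": 70}, {"xyz": [0, 0, 0], "delta_rot": [0, 0.085, 0], "grip": 70}, {"xyz": [0, 0, 0], "delta_rot": [0, 0.085, 0], "grip": 70}, {"xyz": [0, 0, 0], "delta_rot": [0, 0.085, 0], "grip": 70}, {"xyz": [0, 0, 0], "delta_rot": [0, 0.085, 0], "grip": 70}, {"xyz": [0, 0, 0], "delta_rot": [0, 0.085, 0], "grip": 70}])

```text
clock: 67.2
tool_pos: [436.3, -375.0, 247.1]
tcp_rot: [-2.662, 1.106, 0.648]
wrist_force: [0.4, 0.2, -2.4]
grip_width: 84.1
```

```bash
python3 - <<'E'
from mug import *
state()
seq((None,ori(-45,0,25)),([420,-350,245],None))
E
```

```text
t 67.20 pos [ 436.3 -375.   247.1] x [ 0.627 -0.628 -0.462] z [-0.323  0.33  -0.887] grip 84.1 F [ 0.4  0.2 -2.4] q [-0.79  0.64  1.2   0.    1.78  1.57]
tilt 52.5 mouth dir [ 0.56 -0.56  0.61] low rim [ 478. -417.  250.] mouth [ 460. -399.  283.] wrist [ 526. -466.  493.]
ROT [-0.0048, 0.9161, -0.003]  deg 52.5 (rows>=7.3) 
XYZ [-27.3, -6.2, -10.5] len 30 (rows>=0.7)
```

Emit:
move_arm(series=[{"xyz": [0, 0, 0], "delta_rot": [0, 0.082, 0], "grip": 70}, {"xyz": [0, 0, 0], "delta_rot": [0, 0.082, 0], "grip": 70}, {"xyz": [0, 0, 0], "delta_rot": [0, 0.082, 0], "grip": 70}, {"xyz": [0, 0, 0], "delta_rot": [0, 0.082, 0], "grip": 70}, {"xyz": [0, 0, 0], "delta_rot": [0, 0.082, 0], "grip": 70}, {"xyz": [0, 0, 0], "delta_rot": [0, 0.082, 0], "grip": 70}, {"xyz": [0, 0, 0], "delta_rot": [0, 0.082, 0], "grip": 70}, {"xyz": [0, 0, 0], "delta_rot": [0, 0.082, 0], "grip": 70}])

```text
clock: 67.87
tool_pos: [438.2, -377.1, 264.9]
tcp_rot: [2.803, -1.167, 0.337]
wrist_force: [-0.5, -0.1, -1.7]
grip_width: 84.0
```

Emit:
move_arm(series=[{"xyz": [0, 0, 0], "delta_rot": [0, 0.08, 0], "grip": 70}, {"xyz": [0, 0, 0], "delta_rot": [0, 0.08, 0], "grip": 70}, {"xyz": [0, 0, 0], "delta_rot": [0, 0.06, 0], "grip": 70}, {"xyz": [-1, -15, 0], "delta_rot": [0.01, 0, -0.022], "grip": 70}, {"xyz": [-1, -25, 0], "delta_rot": [0.016, 0, -0.035], "grip": 70}, {"xyz": [-2, -31, -1], "delta_rot": [0.022, 0, -0.0475], "grip": 70}, {"xyz": [-2, -31, -1], "delta_rot": [0.022, 0, -0.0475], "grip": 70}, {"xyz": [-2, -31, -1], "delta_rot": [0.022, 0, -0.0475], "grip": 70}])

```text
clock: 68.53
tool_pos: [515.7, -268.1, 278.4]
tcp_rot: [2.799, -0.816, 0.698]
wrist_force: [0.3, -0.9, -2.3]
grip_width: 84.0
```

```bash
python3 - <<'E'
from mug import *
st()
seq((None,O))
t=snap('top','t17.png')
E
```

```text
t 68.53 pos [ 515.7 -268.1  278.4] x [ 0.745 -0.472  0.472] z [ 0.394 -0.26  -0.882] grip 84.0 F [ 0.3 -0.9 -2.3] q [-0.55  0.14  1.86 -0.02  0.65  1.6 ]
ROT [0.4951, -0.0449, -0.9742]  deg 62.7 (rows>=8.8)
```

Emit:
move_arm(series=[{"xyz": [-2, -35, 0], "delta_rot": [0.0265, -0.0025, -0.052], "grip": 70}, {"xyz": [-2, -35, 0], "delta_rot": [0.0265, -0.0025, -0.052], "grip": 70}, {"xyz": [-2, -35, 0], "delta_rot": [0.0265, -0.0025, -0.052], "grip": 70}, {"xyz": [-2, -35, 0], "delta_rot": [0.0265, -0.0025, -0.052], "grip": 70}, {"xyz": [-2, -35, 0], "delta_rot": [0.0265, -0.0025, -0.052], "grip": 70}, {"xyz": [-2, -35, 0], "delta_rot": [0.0265, -0.0025, -0.052], "grip": 70}, {"xyz": [-2, -35, 0], "delta_rot": [0.0265, -0.0025, -0.052], "grip": 70}, {"xyz": [-2, -35, 0], "delta_rot": [0.0265, -0.0025, -0.052], "grip": 70}])

```text
clock: 69.25
tool_pos: [602.9, 9.9, 281.3]
tcp_rot: [3.018, -0.116, 0.739]
wrist_force: [-0.1, 0.4, -2.2]
grip_width: 83.6
```

Emit:
move_arm(series=[{"xyz": [-2, -35, 0], "delta_rot": [0.0265, -0.0025, -0.052], "grip": 70}, {"xyz": [-2, -35, 0], "delta_rot": [0.0265, -0.0025, -0.052], "grip": 70}, {"xyz": [-2, -35, 0], "delta_rot": [0.0265, -0.0025, -0.052], "grip": 70}, {"xyz": [-2, -35, 0], "delta_rot": [0.0265, -0.0025, -0.052], "grip": 70}, {"xyz": [-2, -35, 0], "delta_rot": [0.0265, -0.0025, -0.052], "grip": 70}, {"xyz": [-2, -35, 0], "delta_rot": [0.0265, -0.0025, -0.052], "grip": 70}, {"xyz": [-2, -25, 0], "delta_rot": [0.0265, -0.0025, -0.052], "grip": 70}, {"xyz": [0, -10, 0], "delta_rot": [0, 0, 0], "grip": 70}])

```text
clock: 69.92
tool_pos: [561.4, 265.6, 283.8]
tcp_rot: [-2.942, -0.532, -0.708]
wrist_force: [-0.3, -0.2, -1.7]
grip_width: 83.8
```

```bash
python3 - <<'E'
from mug import *
st()
seq((None,O),([495.7,389.1,140],None),([495.7,389.1,75],None))
T=snap('top','t18.png'); fobs(T,(400,150,500,230)); tray(T)
E
```

```text
t 69.92 pos [561.4 265.6 283.8] x [0.834 0.315 0.453] z [ 0.429  0.146 -0.891] grip 83.8 F [-0.3 -0.2 -1.7] q [ 0.38  0.22  1.74 -0.03  0.71  1.61]
ROT [0.0865, -0.0325, -0.146]  deg 9.9 (rows>=1.4) 
XYZ [-56.4, -139.8, 132.3] len 201 (rows>=4.8)
XYZ [-27.5, 0.0, 58.9] len 65 (rows>=1.6)
fob [ 463.5 -383.6] size [122. 119.] yaw 0.7
tray [ 448.4 -387.1] [168. 209.] 3.2792158126831055
```

Emit:
move_arm(series=[{"xyz": [0, 0, 0], "delta_rot": [0.042, -0.016, -0.07], "grip": 70}, {"xyz": [0, 0, 0], "delta_rot": [0.042, -0.016, -0.07], "grip": 70}, {"xyz": [-9, -23, 22], "delta_rot": [0, 0, 0], "grip": 70}, {"xyz": [-9, -23, 22], "delta_rot": [0, 0, 0], "grip": 70}, {"xyz": [-9, -23, 22], "delta_rot": [0, 0, 0], "grip": 70}, {"xyz": [-9, -23, 20], "delta_rot": [0, 0, 0], "grip": 70}, {"xyz": [-9, -23, 15], "delta_rot": [0, 0, 0], "grip": 70}, {"xyz": [0, 0, 0], "delta_rot": [0, 0, 0], "grip": 70}])

```text
clock: 70.63
tool_pos: [507.0, 369.5, 182.6]
tcp_rot: [-2.854, -0.763, -0.661]
wrist_force: [-0.9, -0.0, -3.7]
grip_width: 83.8
```

```bash
python3 - <<'E'
from mug import *
st()
seq((None,O),([495.7,389.1,110],None),([495.7,389.1,75],None))
E
```

```text
t 70.63 pos [507.  369.5 182.6] x [0.778 0.449 0.439] z [ 0.381  0.217 -0.899] grip 83.8 F [-0.9 -0.  -3.7] q [ 0.56  0.35  1.83 -0.04  0.51  1.65]
ROT [0.0025, -0.0181, -0.0002]  deg 1.0 (rows>=0.1) 
XYZ [-30.7, -22.6, 65.8] len 76 (rows>=1.8)
XYZ [-14.8, 0.0, 31.7] len 35 (rows>=0.8)
```

Emit:
move_arm(series=[{"xyz": [-5, -6, 10], "delta_rot": [0.002, -0.017, 0], "grip": 70}, {"xyz": [-7, -6, 14], "delta_rot": [0, 0, 0], "grip": 70}, {"xyz": [-7, -5, 14], "delta_rot": [0, 0, 0], "grip": 70}, {"xyz": [-6, -3, 12], "delta_rot": [0, 0, 0], "grip": 70}, {"xyz": [-4, 0, 8], "delta_rot": [0, 0, 0], "grip": 70}, {"xyz": [0, 0, 0], "delta_rot": [0, 0, 0], "grip": 70}, {"xyz": [0, 0, 0], "delta_rot": [0, 0, 0], "grip": 70}, {"xyz": [0, 0, 0], "delta_rot": [0, 0, 0], "grip": 70}])

```text
clock: 71.3
tool_pos: [500.1, 386.1, 121.7]
tcp_rot: [-2.86, -0.759, -0.644]
wrist_force: [-1.2, 0.3, -2.7]
grip_width: 83.5
```

```bash
python3 - <<'E'
from mug import *
st()
seq((None,O),([495.7,389.1,76],None))
E
```

```text
t 71.30 pos [500.1 386.1 121.7] x [0.785 0.448 0.429] z [ 0.372  0.213 -0.904] grip 83.5 F [-1.2  0.3 -2.7] q [ 0.6   0.46  1.85 -0.09  0.4   1.72]
ROT [0.0018, -0.0066, -0.0043]  deg 0.5 (rows>=0.1) 
XYZ [-21.4, -4.8, 40.4] len 46 (rows>=1.1)
```

Emit:
move_arm(series=[{"xyz": [-5, -2, 9], "delta_rot": [0.002, -0.006, -0.004], "grip": 70}, {"xyz": [-5, -2, 9], "delta_rot": [0, 0, 0], "grip": 70}, {"xyz": [-5, -1, 9], "delta_rot": [0, 0, 0], "grip": 70}, {"xyz": [-3, 0, 6], "delta_rot": [0, 0, 0], "grip": 70}, {"xyz": [-1, 0, 3], "delta_rot": [0, 0, 0], "grip": 70}, {"xyz": [0, 0, 0], "delta_rot": [0, 0, 0], "grip": 70}, {"xyz": [0, 0, 0], "delta_rot": [0, 0, 0], "grip": 70}, {"xyz": [0, 0, 0], "delta_rot": [0, 0, 0], "grip": 70}])

```text
clock: 71.97
tool_pos: [496.8, 389.8, 78.5]
tcp_rot: [-2.86, -0.765, -0.637]
wrist_force: [-0.3, -1.2, -1.5]
grip_width: 83.8
```

Emit:
move_arm(series=[{"xyz": [-0.7, 0, 1.5], "delta_rot": [0, 0, 0], "grip": 70}, {"xyz": [0, 0, 0], "delta_rot": [0, 0, 0], "grip": 70}, {"xyz": [0, 0, 0], "delta_rot": [0, 0, 0], "grip": 70}, {"xyz": [-0.7, 0, 1.5], "delta_rot": [0, 0, 0], "grip": 70}, {"xyz": [0, 0, 0], "delta_rot": [0, 0, 0], "grip": 70}, {"xyz": [0, 0, 0], "delta_rot": [0, 0, 0], "grip": 70}, {"xyz": [0, 0, 0], "delta_rot": [0, 0, 0], "grip": 70}, {"xyz": [0, 0, 0], "delta_rot": [0, 0, 0], "grip": 70}])

```text
clock: 72.63
tool_pos: [497.6, 390.2, 76.4]
tcp_rot: [-2.859, -0.765, -0.641]
wrist_force: [0.2, 0.3, -1.7]
grip_width: 83.7
```

```bash
python3 - <<'E'
from mug import *
st()
seq((None,O),([495.7,389.1,72],None))
E
```

```text
t 72.63 pos [497.6 390.2  76.4] x [0.784 0.451 0.427] z [ 0.37   0.214 -0.904] grip 83.7 F [ 0.2  0.3 -1.7] q [ 0.61  0.53  1.87 -0.12  0.3   1.76]
ROT [-0.0003, -0.0049, -0.001]  deg 0.3 (rows>=0.0) 
XYZ [-3.8, 0.0, 3.1] len 5 (rows>=0.1)
```

Emit:
move_arm(series=[{"xyz": [-1.5, 0, 1.5], "delta_rot": [0, 0, 0], "grip": 70}, {"xyz": [0, 0, 0], "delta_rot": [0, 0, 0], "grip": 70}, {"xyz": [-1, 0, 1.5], "delta_rot": [0, 0, 0], "grip": 70}, {"xyz": [0, 0, 0], "delta_rot": [0, 0, 0], "grip": 70}, {"xyz": [0, 0, 0], "delta_rot": [0, 0, 0], "grip": 70}, {"xyz": [0, 0, 0], "delta_rot": [0, 0, 0], "grip": 70}, {"xyz": [0, 0, 0], "delta_rot": [0, 0, 0], "grip": 70}, {"xyz": [0, 0, 0], "delta_rot": [0, 0, 0], "grip": 70}])

```text
clock: 73.3
tool_pos: [496.6, 389.7, 72.2]
tcp_rot: [-2.859, -0.765, -0.641]
wrist_force: [-0.6, -0.3, -2.2]
grip_width: 83.6
```

Emit:
move_arm(series=[{"xyz": [-0.7, 0, 1.5], "delta_rot": [0, 0, 0], "grip": 70}, {"xyz": [0, 0, 0], "delta_rot": [0, 0, 0], "grip": 70}, {"xyz": [0, 0, 0], "delta_rot": [0, 0, 0], "grip": 70}, {"xyz": [0, 0, 0], "delta_rot": [0, 0, 0], "grip": 70}, {"xyz": [0, 0, 0], "delta_rot": [0, 0, 0], "grip": 70}, {"xyz": [0, 0, 0], "delta_rot": [0, 0, 0], "grip": 70}, {"xyz": [0, 0, 0], "delta_rot": [0, 0, 0], "grip": 70}, {"xyz": [0, 0, 0], "delta_rot": [0, 0, 0], "grip": 70}])

```text
clock: 73.97
tool_pos: [497.7, 390.4, 71.9]
tcp_rot: [-2.857, -0.764, -0.646]
wrist_force: [-1.7, 0.1, -0.5]
grip_width: 83.7
```

Contact is at z 72, the same height as at the pick. I release and back out along the tool axis.

Emit:
move_arm(series=[{"xyz": [0, 0, 0], "delta_rot": [0, 0, 0], "grip": 93}, {"xyz": [0, 0, 0], "delta_rot": [0, 0, 0], "grip": 93}, {"xyz": [0, 0, 0], "delta_rot": [0, 0, 0], "grip": 93}, {"xyz": [0, 0, 0], "delta_rot": [0, 0, 0], "grip": 93}, {"xyz": [0, 0, 0], "delta_rot": [0, 0, 0], "grip": 93}, {"xyz": [0, 0, 0], "delta_rot": [0, 0, 0], "grip": 93}, {"xyz": [0, 0, 0], "delta_rot": [0, 0, 0], "grip": 93}, {"xyz": [0, 0, 0], "delta_rot": [0, 0, 0], "grip": 93}])

```text
clock: 74.63
tool_pos: [498.5, 391.0, 73.0]
tcp_rot: [-2.855, -0.764, -0.649]
wrist_force: [-0.8, 0.3, -0.4]
grip_width: 93.0
```

Emit:
move_arm(series=[{"xyz": [0, 0, -4], "delta_rot": [0, 0, 0], "grip": 93}, {"xyz": [0, 0, -7], "delta_rot": [0, 0, 0], "grip": 93}, {"xyz": [0, 0, -10], "delta_rot": [0, 0, 0], "grip": 93}, {"xyz": [0, 0, -12], "delta_rot": [0, 0, 0], "grip": 93}, {"xyz": [0, 0, -14], "delta_rot": [0, 0, 0], "grip": 93}, {"xyz": [0, 0, -25], "delta_rot": [0, 0, 0], "grip": 93}, {"xyz": [0, 0, -30], "delta_rot": [0, 0, 0], "grip": 93}, {"xyz": [0, 0, -30], "delta_rot": [0, 0, 0], "grip": 93}])

```text
clock: 75.3
tool_pos: [444.7, 359.5, 195.1]
tcp_rot: [-2.859, -0.765, -0.639]
wrist_force: [1.0, -0.4, -0.2]
grip_width: 92.9
```

Emit:
move_arm(series=[{"xyz": [0, 10, -25], "delta_rot": [0, 0, 0], "grip": 93}, {"xyz": [0, 30, -10], "delta_rot": [0, 0, 0], "grip": 93}, {"xyz": [0, 35, 0], "delta_rot": [0, 0, 0], "grip": 93}, {"xyz": [0, 35, 0], "delta_rot": [0, 0, 0], "grip": 93}, {"xyz": [0, 35, 0], "delta_rot": [0, 0, 0], "grip": 93}, {"xyz": [0, 35, 0], "delta_rot": [0, 0, 0], "grip": 93}, {"xyz": [0, 35, 0], "delta_rot": [0, 0, 0], "grip": 93}, {"xyz": [0, 35, 0], "delta_rot": [0, 0, 0], "grip": 93}])

```text
clock: 75.97
tool_pos: [555.3, 132.2, 244.8]
tcp_rot: [-2.839, -0.781, -0.67]
wrist_force: [0.6, 0.8, -0.4]
grip_width: 92.7
```

```bash
python3 - <<'E'
from mug import *
st()
T=snap('top','t20.png'); S=snap('side','s20.png')
a=cv2.imread('pics/t20.png'); b=cv2.imread('pics/s20.png')
c=lambda im,x0,y0,x1,y1,w,h:cv2.resize(im[y0:y1,x0:x1],(w,h),interpolation=cv2.INTER_CUBIC)
im=np.vstack([np.hstack([c(a,400,145,500,235,400,360),c(a,125,135,235,234,400,360)]),np.hstack([c(b,330,215,450,275,400,200),c(b,250,115,350,185,400,235)[:200]])])
cv2.imwrite('pics/f.png',im); tray(T); print(im.shape)
E
```

```text
t 75.97 pos [555.3 132.2 244.8] x [0.769 0.458 0.447] z [ 0.384  0.229 -0.895] grip 92.7 F [ 0.6  0.8 -0.4] q [0.05 0.18 1.89 0.34 0.68 0.86]
tray [ 448.6 -387.7] [168. 208.] 3.460618495941162
(560, 800, 3)
```

View pics/f.png

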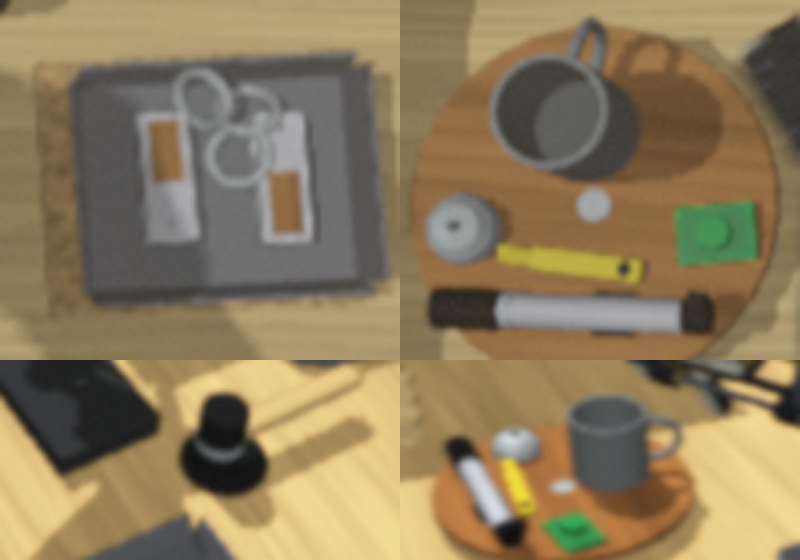

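The final view shows the two fobs and all three rings in the tray, at crop (203,97), (250,110) and (240,155). The mug is empty and upright, the bystanders look unmoved, and the mallet stands on its pad. I check the outermost ring numerically and hand in.

```bash
python3 - <<'E'
from h import *
T=load('top'); t=np.radians(3.4)
for u,v in((203,97),(250,110),(240,155)):
    for z in(30,50):
        d=px2w(T,400+u/4,145+v/4,z)[:2]-[448.5,-387.3]; print((u,v),z,round(d[0]*np.cos(t)+d[1]*np.sin(t)),round(-d[0]*np.sin(t)+d[1]*np.cos(t)))
st(); print(ctrl.hand_in())
E
```

```text
(203, 97) 30 59 6
(203, 97) 50 56 12
(250, 110) 30 48 -26
(250, 110) 50 45 -19
(240, 155) 30 17 -17
(240, 155) 50 14 -10
t 76.07 pos [556.9 130.  244.8] x [0.77  0.454 0.447] z [ 0.386  0.226 -0.894] grip 92.9 F [0.2 0.8 0.1] q [0.05 0.18 1.89 0.34 0.68 0.86]
the job is handed in; nothing more can be done
None
```

I did every part of the task and handed the job in at 76 s. No verdict is reported.

**What was done**
- **Tray:** I lifted the top tray off the pile and stood it on the mat. It is about 6 mm from the mat's centre.
- **Pins:** I drove both pins with the mallet; only two fobs were there in this run.
- **Mallet:** It is back on its pad.
- **Fobs:** I put both fobs in the tray. The left fob was found shifted about 28 mm after its last blow, so I measured it again before picking it up.
- **Rings and mug:** I tipped the mug about 130° over the tray and put it back in its place on the turntable.

**Last checks**
- **Tray contents:** The last pictures show both fobs and all three rings in the tray. The outermost ring's centre is about 60 mm from the tray's middle, and the limit is 85 mm.
- **Other things:** The mug is empty and upright, the mallet is upright on its pad, and the things on the turntable look unmoved. I did not measure the rest of the pile at the end. The gripper was open and clear of everything.

**Not measured directly**
- **Pin depth:** I inferred this; I did not measure it. After the first blows the pins looked flush, but the pictures cannot show the last 2–3 mm. The mallet had turned about 0.2 rad in the grip, so I straightened it and struck both again. The wrist force was about 31 N on the left fob and over 70 N on the right. That last blow was harder than I meant, but below the 120 N limit.

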